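# Put the slide boxes away in the dark cabinet with the hook rod

### The arm

A 6-joint arm with a two-finger parallel gripper is mounted at the origin on a cart in front of the work surface, level with it; the furniture and walls round the work are solid. World frame = base frame: x ahead of the robot, y to its left, z up, the work surface at z = 0. Lengths are in m, angles in degrees, forces in N, time in s.
With the tool pointing down it reaches from about 0.375 to 0.9 m from the base axis. Payload 3.1 kg.
Tool frame: the origin (TCP) lies at the very end of the fingers, on their centre line; the grasp point (between the pads) lies bot.grip_point_offset behind it (bot.grip_point_offset is the distance from the TCP to the grasp point, in m); z points along the fingers, y is the line along which they close (so a half turn about z gives the same grasp; the last joint's range is limited). The gripper opens to 87 mm and grips with 3 to 60 N. Pads are 19 mm wide; open, the fingers measure 117 mm over their backs; the gripper's body (75 mm by 190 mm) begins 51 mm behind the grasp point.
Start: joints at [53.085, 30.224, 82.088, -0, 67.689, -10.227], TCP at [0.281, 0.558, 0.201] pointing down, gripper open.
Joint ranges: [-176.69, 176.69], [-43.24, 126.21], [12.49, 139.97], [-82, 262], [0, 151.66], [-163.58, 163.58]. Speed limits (degrees/s): [159.86, 159.86, 180, 180, 180, 180].

### API

Orientations are given as a 3x3 rotation matrix whose columns are the frame's x, y, z axes.
In Python, from rig import bot, viewer, ticket gives the robot as it stands.
- The arm moves only by the tool servo_tool, never from a script. Its argument "targets" is a list of rows, each an object with "offset": the shift along the tool's x, y, z in m, a list of three; "dr": the turn, a rotation vector about the tool's x, y, z in degrees, a list of three. In form: [{"offset": [x, y, z], "dr": [ax, ay, az]}, ...]. A call has 1 to 20 rows; each row is the pose to reach, as a shift and turn from the pose commanded when the call began, along the tool's axes at that moment; what a row does not reach only later rows make up. A row lasts 1/12 s, in which the tool goes at most 41.7 mm and 7.16 degrees, less where a joint would pass 70% of its speed; a pose out of reach is approached as far as the arm can. A call with a gripper value outside its range is refused whole. "gripper" is the gripper command: -1 is fully open, 1 is shut, values between are in proportion, set as the call begins (left out, the last holds). The fingers move at their own pace and stop on an object; the grip force is fixed at half the most. Time passes only in rows, so rows that repeat a pose let the fingers close. It gives the time, the measured TCP pose, the force, the opening and the grip force at its end, in the units of the state.
- bot.read_state(): the state, without advancing time (a new reading comes with each control period).
- viewer.capture(name): name is "scene" or "top" or "wrist"; returns a dict with "color" (420x560x3 uint8, red, green, blue), "camera_matrix" (3x3 intrinsics, pixels), "R" (3x3) and "t" (3): a world point X has camera coordinates R X + t. Camera axes: x right, y down, z forward; pixel columns grow to the right and rows downward; lengths in m; the calibration is good to about 2 mm. A picture is of the moment at which its call begins. There is no depth.
- ticket.hand_in(): hands the job in; it is judged then, once.
The state is a dict: "time_s": time; "joint_positions": joint angles; "qvel": joint speeds; "tau": joint torques, N m; "position": TCP position; "tcp_rot": TCP orientation; "force": force on the tool from outside, world axes, zero at the start; "moment": the same for the moment, N m; "opening": opening from 0.0 (shut) to 1.0 (fully open); "grasp_force": force on a finger pad.
Only numpy, scipy, OpenCV 4.12 (cv2) and the standard library are available. Lean on these libraries where they do the work, as an engineer would, in place of code of your own. Each camera call takes 0.05 s, during which the arm holds its last target. There are 200 camera calls.

### The job

Put all the slide boxes that stand on the bench away in the dark cabinet. Its hatch has stain on it, so keep the hand off it and work it with the hook rod alone: drop the rod's hook into the eye at the top of the hatch and swing the hatch all the way down, then stand every slide box flat, lid up, on the cabinet's floor. Finally push the hatch up and shut with the rod, no harder than it takes for the catch to snap, lay the rod back in its rest, hook down, and leave everything else where it is.

Things in the scene. Friction and masses are not known exactly. Their poses are not given: they have to be found in the camera images.
- cabinet_floor (a point): dark cabinet, grey, 180 mm deep (x), 350 wide (y), 308 high, with a slanting black hatch as its front: this is the centre of its inner floor, 100 mm above the bench. x points to its back, y to its left seen from the front, z up. Inside: x -78 to +80 mm, y -165 to +165 mm. In front a sill stands 36 mm above the floor. With the hatch down it is open from above
- hatch_hinge (a point): middle of the hatch's hinge line, which runs along the cabinet's y, 82 mm in front of the floor's centre and 42 mm above it; axes as the cabinet's. The hatch is a flat black plate 5 mm thick, 316 mm wide, 203 mm from hinge to free edge; shut, it leans 43 degrees back from upright
- hatch (a joint): turn of the hatch, rad: 0 shut, 1.71 fully down, when it leans towards the robot, its free edge 35 degrees above level. A spring ball catch holds it shut: about 6 to 7 N near the free edge pulls it out, 4 to 6 N snaps it in; if not snapped in it rests at 0.1 or more. Damped hinge, 0.3 kg plate: past upright (about 0.85) it sinks the rest of the way by itself in a few seconds
- eye (a point): centre of the hole of the eye: a 6 mm steel loop on the hatch's outer face at mid width, 199 mm from the hinge. Its bar is parallel to the hinge, 36 mm out from the plate's middle, its legs 58 mm apart; this point is 20 mm out. Shut, the loop points forward and 43 degrees up, so a hook drops in from above between bar and plate (22 mm gap). Axes turn with the hatch, as hatch_edge
- rod_grip (a point): hook rod, 194 mm long, 0.14 kg: middle of its black handle, 100 mm long (x), 16 wide (y), 24 high (z). x points to the hook end, z up when it lies in its rest. From the handle a round steel rod 8 mm thick goes on along x to x = 140 mm and there bends straight down for 50 mm: the hook
- hook_tip (a point): lower end of the rod's hook: 140 mm from the handle's middle along the rod, 54 mm below its axis
- rest_centre (a point): where the middle of the rod's handle belongs in the rest, 84 mm above the bench; x is the way the hook end points, z up. The rest is a steel stand with two saddles, 6 mm thick, 40 mm before and behind this point; between them the handle is free on both sides. Saddle floors are 72 mm above the bench and 20 mm wide, with flared sides rising 15 mm
- box_1 (a point): centre of a slide box, closed, with a lilac lid: 58 mm (x) by 84 mm (y) by 30 mm high, 0.14 kg; z up through the lid. There are two or three of them
- box_2 (a point): centre of another such slide box
- box_3 (a point): centre of another such slide box
- timer: bench timer, 62 mm square, 16 mm high, origin at its underside; to be left alone
- marker: black felt pen lying on the bench, 135 mm long; to be left alone
- stain: small glass bottle, 55 mm wide, 105 mm high, origin at its underside; to be left alone
- petri: closed culture dish, 91 mm wide, 16 mm high, origin at its underside; to be left alone
- cabinet_top (a point): middle of the cabinet's top rail, a strip 26 mm deep (x) along the top of its back wall, 308 mm above the bench; axes as the cabinet's. The 10 mm side walls slope from here down to 52 mm above the floor at the front; their edges stand 16 mm in front of the shut hatch
- hatch_edge (a point): middle of the hatch's free edge (its top when shut). Moves with the hatch; axes equal the cabinet's when the hatch is shut
- slides_1: the slide box of box_1; origin at the centre of its underside
- slides_2: the slide box of box_2; origin at the centre of its underside
- slides_3: the slide box of box_3; origin at the centre of its underside
There are look-alikes about, which are no part of the job. What is shaped like the slides_3 but purple is not meant.

How it is judged:
By the outcome, as a careful person would: the job done as asked, in the order asked, and still so for the second after the job is handed in, with the robot touching nothing.
Of slides_1, slides_2, slides_3 only 2 to 3 are there at a start; the rules pass over those that are not, and their reading is None.
At some moment in a run one of slides_1, slides_2, slides_3 may be knocked a few centimetres aside while the robot is not near it.
It also fails if it takes over 210 s, if anything falls off the work surface, if the arm or the gripper's body presses on something with over 40 N, if the wrist force passes 120 N, or if a joint passes its speed limit or range.

## Working session

There is one attempt and no reset: what is moved stays moved. The work goes in short steps, Python scripts to look and compute and a tool call to move; the robot and the scene stay as the last step left them, time stands still between calls to the robot, and variables do not carry over. Pictures are saved under pics/ and viewed, at most 14 in all, crops included, and the job is handed in when it is done.

Besides the shell and the picture viewer there is one more tool, called after "Request:" as name([rows], argument=value, ...), one row to a line, values as JSON. servo_tool: Moves the arm, as the interface text tells. Its arguments: {"type":"object","properties":{"targets":{"type":"array"},"gripper":{"type":"number"}},"required":["targets"]}

```bash
mkdir -p pics; ls; python3 - <<'E'
from rig import bot, viewer
import cv2,pickle
s=bot.read_state(); print(s, bot.grip_point_offset)
d={}
for n in ("scene","top"):
    c=viewer.capture(n); d[n]=c
    cv2.imwrite(f"pics/{n}0.png",c["color"][:,:,::-1]); print(n,c["camera_matrix"],c["R"],c["t"])
pickle.dump(d,open("cams0.pkl","wb"))
E
```

```text
pics
{'time_s': 0.0, 'joint_positions': array([ 5.30858797e+01,  3.02796283e+01,  8.21564369e+01, -9.88388289e-04,
        6.76884951e+01, -1.02278437e+01]), 'qvel': array([ 0.06955829, -0.02766529,  0.0088607 ,  0.01874466, -0.09015806,
        0.02110938]), 'tau': array([-2.07718144e-04, -4.40035880e+01, -1.76592118e+01,  6.30984502e-02,
        5.80968847e-02, -1.47742462e-04]), 'position': array([0.28020007, 0.55780115, 0.2002643 ]), 'tcp_rot': array([[-8.93481693e-01,  4.49097755e-01, -1.29297363e-03],
       [ 4.49099463e-01,  8.93480060e-01, -1.74776681e-03],
       [ 3.70328006e-04, -2.14227141e-03, -9.99997637e-01]]), 'force': array([-0.40567306,  0.79328061, -0.32423683]), 'moment': array([-0.02148283, -0.0047944 ,  0.01199303]), 'grasp_force': 0.0, 'opening': 0.9999906565612313} 0.0187
scene [[451.56592409   0.         279.46709454]
 [  0.         451.56592409 214.39548415]
 [  0.           0.           1.        ]] [[ 0.67606367 -0.7367136   0.01381992]
 [-0.41558543 -0.39672599 -0.8184725 ]
 [ 0.60846254  0.54759617 -0.57437947]] [-0.29165263  0.46837962  0.96233168]
top [[445.81311956   0.         280.33920978]
 [  0.         445.81311956 211.77075833]
 [  0.           0.           1.        ]] [[-0.00521712 -0.99997223 -0.00532113]
 [-0.99742203  0.0055845  -0.07154096]
 [ 0.07156868  0.00493417 -0.99742347]] [0.17179036 0.60033697 1.75351978]
```

View pics/scene0.png

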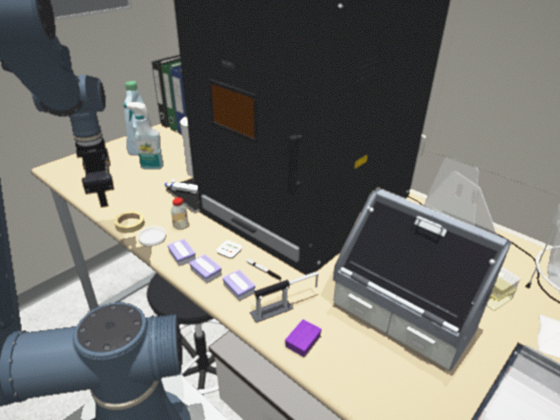

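View pics/top0.png

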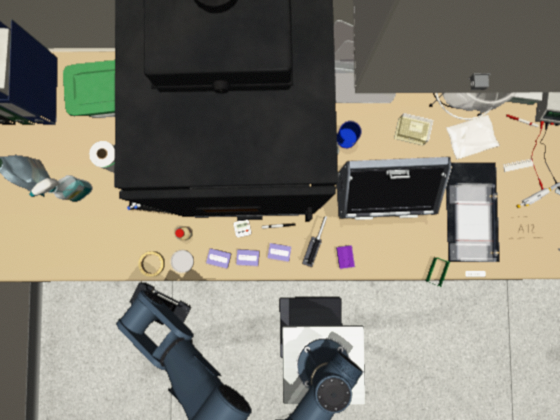

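Candidate boxes in top view are the lilac lids at (219,258), (248,257) and (280,252). The purple block at (346,257) is the look-alike. The rod in its rest is at about (315,240), and the cabinet at about (395,187). Next is one enlarged crop to confirm this and read pixels.

```bash
cat > h.py <<'E'
import numpy as np, cv2, pickle
def ray(c,u,v):
    K=c["camera_matrix"];R=np.array(c["R"]);t=np.array(c["t"])
    return -R.T@t, R.T@np.linalg.solve(K,[u,v,1])
def plane(c,u,v,z):
    o,d=ray(c,u,v); return o+d*(z-o[2])/d[2]
def proj(c,X):
    p=(np.array(c["R"])@np.asarray(X,float).T).T+c["t"]; p=p@np.array(c["camera_matrix"]).T
    return p[...,:2]/p[...,2:]
E
python3 - <<'E'
from h import *
d=pickle.load(open("cams0.pkl","rb"))
a=d["top"]["color"][140:290,200:460,::-1]; b=d["scene"]["color"][180:370,150:530,::-1]
cv2.imwrite("pics/ctop.png",cv2.resize(a,None,fx=3,fy=3,interpolation=2))
cv2.imwrite("pics/cscn.png",cv2.resize(b,None,fx=2.1,fy=2.1,interpolation=2))
E
```

```text
(no output)
```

View pics/ctop.png

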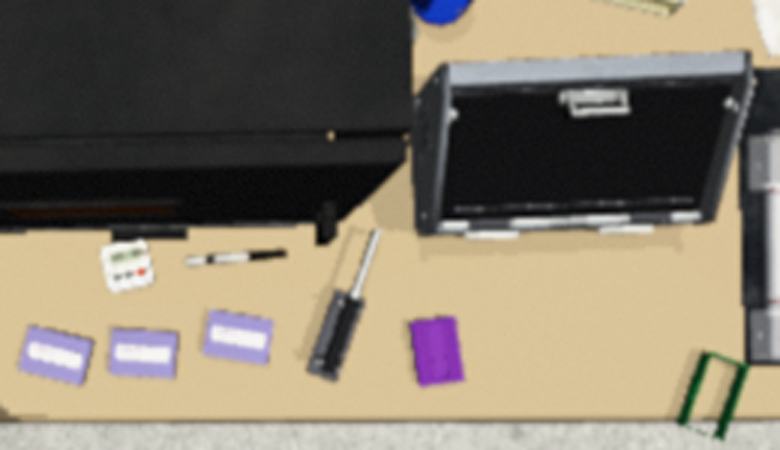

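View pics/cscn.png

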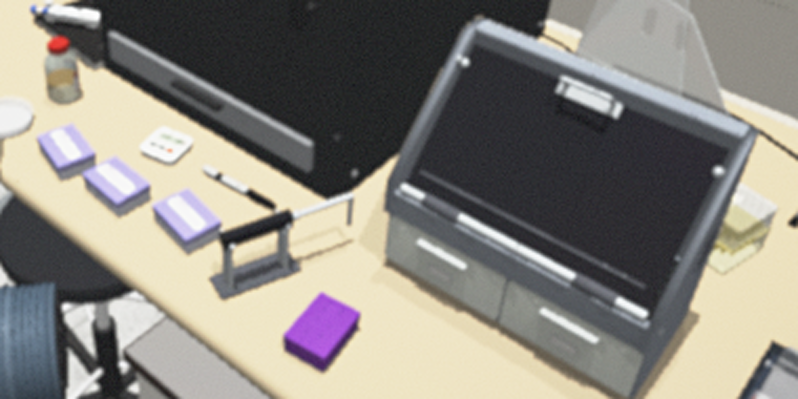

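```bash
python3 - <<'E'
from h import *
from scipy.optimize import least_squares
np.set_printoptions(precision=4,suppress=True)
d=pickle.load(open("cams0.pkl","rb")); T=d["top"];S=d["scene"]
tp=lambda x,y:(200+(x+.5)/3-.5,140+(y+.5)/3-.5); sp=lambda x,y:(150+(x+.5)/2.1-.5,180+(y+.5)/2.1-.5)
# boxes by colour
for n,c in d.items():
    hsv=cv2.cvtColor(c["color"],cv2.COLOR_RGB2HSV)
    m=cv2.inRange(hsv,(118,40,90),(140,140,255)); m=cv2.morphologyEx(m,cv2.MORPH_CLOSE,np.ones((5,5)))
    k,l,st,ce=cv2.connectedComponentsWithStats(m)
    for i in range(1,k):
        if st[i,4]>60:
            pts=np.argwhere(l==i)[:,::-1]
            if n=="top":
                w=np.array([plane(c,u,v,.03)[:2] for u,v in pts],np.float32)
                r=cv2.minAreaRect(w*1000); print(n,ce[i],st[i,4],r, w.mean(0))
            else: print(n,ce[i],st[i,4])
# rod
a=[plane(T,*tp(*p),.096) for p in((312,372),(336,378),(362,298),(336,291))]
print("handle",a,np.mean(a,0)); print("rodend top",plane(T,*tp(377,233),.088))
for p in((352,197),):print("rodend scene",plane(S,*sp(*p),.088))
print("handle ends scene",plane(S,*sp(221,241),.084),plane(S,*sp(292,216),.084))
# cabinet fit
def W(q,P):
    x,y,a=q; P=np.atleast_2d(P); c,s=np.cos(a),np.sin(a)
    return np.c_[x+c*P[:,0]-s*P[:,1],y+s*P[:,0]+c*P[:,1],.1+P[:,2]]
P=np.array([[.09,.175,.208],[.09,-.175,.208]])
for p in((447,64),(750,52)):print("rail",plane(T,*tp(*p),.308))
f=lambda q:(proj(T,W(q,P))-[tp(447,64),tp(750,52)]).ravel()
r=least_squares(f,[.6,-.3,0]);print(r.x,np.degrees(r.x[2]),r.fun)
chk=np.array([[.09,.175,.208],[.09,-.175,.208],[.064,.175,.208],[.064,-.175,.208],[-.082,.158,.042],[-.082,-.158,.042],[.0391,0,.2011],[.0274,.029,.212],[.0274,-.029,.212]])
print("top crop",(proj(T,W(r.x,chk))-[200,140])*3);print("scene crop",(proj(S,W(r.x,chk))-[150,180])*2.1)
E
```

```text
scene [193.6207 260.1968] 493
scene [238.4265 284.3235] 272
scene [297.4416 349.3247] 77
top [278.9282 251.89  ] 209 ((442.23651123046875, 174.8623809814453), (82.29176330566406, 56.13960266113281), 80.26517486572266) [0.4423 0.1749]
top [218.3242 257.6849] 219 ((419.8272705078125, 414.0052185058594), (84.393310546875, 57.84621810913086), 75.76104736328125) [0.4208 0.4137]
top [247.0286 257.0238] 210 ((421.9763488769531, 299.6080627441406), (84.17633819580078, 56.93754959106445), 86.16231536865234) [0.4228 0.3006]
handle [array([0.3986, 0.0809, 0.096 ]), array([0.3909, 0.0508, 0.096 ]), array([0.4914, 0.0168, 0.096 ]), array([0.5004, 0.0496, 0.096 ])] [0.4454 0.0495 0.096 ]
rodend top [ 0.5742 -0.0039  0.088 ]
rodend scene [ 0.5711 -0.0127  0.088 ]
handle ends scene [0.3983 0.0587 0.084 ] [0.493  0.0237 0.084 ]
rail [ 0.7507 -0.0636  0.308 ]
rail [ 0.7622 -0.4031  0.308 ]
[ 0.6665 -0.2365  0.0344] 1.9711013350457736 [-1.5299  0.0779  1.5271 -0.1037]
top crop [[441.4104  63.2338]
 [753.5812  50.6889]
 [442.5793  86.1818]
 [755.1395  73.6345]
 [442.8087 225.0923]
 [698.506  214.8933]
 [598.5111 102.8982]
 [575.6714 112.8193]
 [627.6971 110.7338]]
scene crop [[478.0173  15.5029]
 [760.786  128.9767]
 [467.4001  23.5887]
 [752.7972 140.3703]
 [400.9641 186.9303]
 [644.6107 317.6272]
 [587.4825  91.3559]
 [561.3872  78.3086]
 [609.0856  98.2941]]
```

```bash
cat >> h.py <<'E'
from scipy.spatial.transform import Rotation as Rot
def go(pos,yaw,pitch=0):
    """offset/dr to TCP world pos, tool down, tool y at world angle yaw (deg)"""
    from rig import bot
    s=bot.read_state(); R=s["tcp_rot"]; a=np.radians(yaw)
    y=np.array([np.cos(a),np.sin(a),0]); z=np.array([0,0,-1.]); D=np.c_[np.cross(y,z),y,z]@Rot.from_euler("y",pitch,degrees=True).as_matrix()
    print("off",np.round(R.T@(np.array(pos)-s["position"]),4),"dr",np.round(Rot.from_matrix(R.T@D).as_rotvec(degrees=True),2))
def st():
    from rig import bot
    s=bot.read_state();R=s["tcp_rot"]
    print("t",round(s["time_s"],2),"pos",np.round(s["position"],4),"y@",round(np.degrees(np.arctan2(R[1,1],R[0,1])),1),"z",np.round(R[:,2],3),"F",np.round(s["force"],1),"M",np.round(s["moment"],2),"open",round(s["opening"],3),"g",round(s["grasp_force"],1))
E
python3 - <<'E'
from h import *
np.set_printoptions(precision=4,suppress=True)
d=pickle.load(open("cams0.pkl","rb"));S=d["scene"]
print("incub corner",plane(S,150+328/2.1,180+197/2.1,0),plane(S,150+110/2.1,180+65/2.1,0))
st(); go((.446,.045,.22),69.5)
E
```

```text
incub corner [0.6257 0.0675 0.    ] [0.624  0.5586 0.    ]
t 0.1 pos [0.2803 0.5579 0.2004] y@ 63.3 z [-0.001 -0.002 -1.   ] F [ 0.3 -0.6 -0.4] M [ 0.02  0.06 -0.01] open 0.999 g 0.0
off [-0.3784 -0.3838 -0.019 ] dr [-0.11 -0.02 -6.19]
```

Request:
servo_tool([
  {"offset": [-0.378,-0.384,-0.019],"dr": [0,0,-6.2]},
  {"offset": [-0.378,-0.384,-0.019],"dr": [0,0,-6.2]},
  {"offset": [-0.378,-0.384,-0.019],"dr": [0,0,-6.2]},
  {"offset": [-0.378,-0.384,-0.019],"dr": [0,0,-6.2]},
  {"offset": [-0.378,-0.384,-0.019],"dr": [0,0,-6.2]},
  {"offset": [-0.378,-0.384,-0.019],"dr": [0,0,-6.2]},
  {"offset": [-0.378,-0.384,-0.019],"dr": [0,0,-6.2]},
  {"offset": [-0.378,-0.384,-0.019],"dr": [0,0,-6.2]},
  {"offset": [-0.378,-0.384,-0.019],"dr": [0,0,-6.2]},
  {"offset": [-0.378,-0.384,-0.019],"dr": [0,0,-6.2]},
  {"offset": [-0.378,-0.384,-0.019],"dr": [0,0,-6.2]},
  {"offset": [-0.378,-0.384,-0.019],"dr": [0,0,-6.2]},
  {"offset": [-0.378,-0.384,-0.019],"dr": [0,0,-6.2]},
  {"offset": [-0.378,-0.384,-0.019],"dr": [0,0,-6.2]},
  {"offset": [-0.378,-0.384,-0.019],"dr": [0,0,-6.2]},
  {"offset": [-0.378,-0.384,-0.019],"dr": [0,0,-6.2]},
  {"offset": [-0.378,-0.384,-0.019],"dr": [0,0,-6.2]},
])

```text
time_s: 1.52
position: [0.4449, 0.0467, 0.2199]
tcp_rot: [[-0.937, 0.349, -0.002], [0.349, 0.937, 0.001], [0.002, 0.0, -1.0]]
force: [0.4, -0.6, 0.6]
opening: 1.001
grasp_force: 0.0
```

```bash
python3 - <<'E'
from h import *
from rig import viewer
st(); c=viewer.capture("wrist"); pickle.dump(c,open("w1.pkl","wb")); cv2.imwrite("pics/w1.png",c["color"][:,:,::-1])
print(-np.array(c["R"]).T@c["t"])
E
```

```text
t 1.52 pos [0.4449 0.0467 0.2199] y@ 69.6 z [-0.002  0.001 -1.   ] F [ 0.4 -0.6  0.6] M [-0.02  0.06 -0.01] open 1.001 g 0.0
[0.38010064 0.07034332 0.40256305]
```

View pics/w1.png

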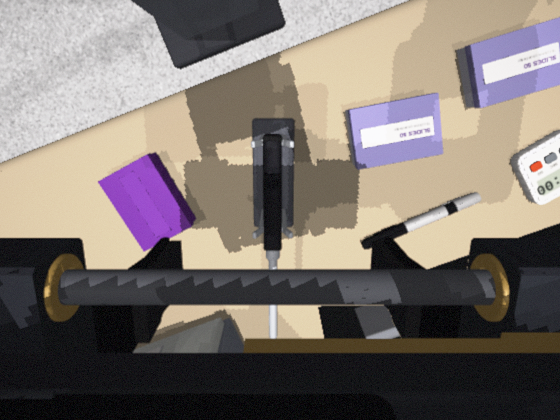

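The wrist view shows the black handle from about (273,134) to (272,250), with the steel rod going on to (273,338). It is nearly parallel to the tool's x. I'll work out its centre.

```bash
python3 - <<'E'
from h import *
c=pickle.load(open("w1.pkl","rb"))
a=plane(c,273,134,.096);b=plane(c,272.5,250,.096);e=plane(c,273,338,.088)
print(a,b,(a+b)/2,np.linalg.norm(a-b),e,np.degrees(np.arctan2(*(e-a)[1::-1])))
m=(a+b)/2; go((m[0],m[1],.07),69.5)
E
```

```text
[0.3992881  0.06051516 0.096     ] [0.49193925 0.02549414 0.096     ] [0.44561368 0.04300465 0.096     ] 0.09904901315860427 [ 0.5783902  -0.00635926  0.088     ] -20.474983968479968
off [-0.0022 -0.0035  0.15  ] dr [ 0.   -0.07  0.14]
```

Request:
servo_tool([
  {"offset": [-0.002,-0.003,0.03],"dr": [0,0,0]},
  {"offset": [-0.002,-0.003,0.06],"dr": [0,0,0]},
  {"offset": [-0.002,-0.003,0.09],"dr": [0,0,0]},
  {"offset": [-0.002,-0.003,0.12],"dr": [0,0,0]},
  {"offset": [-0.002,-0.003,0.14],"dr": [0,0,0]},
  {"offset": [-0.002,-0.003,0.154],"dr": [0,0,0]},
  {"offset": [-0.002,-0.003,0.154],"dr": [0,0,0]},
  {"offset": [-0.002,-0.003,0.154],"dr": [0,0,0]},
])

```text
time_s: 2.23
position: [0.446, 0.0433, 0.0659]
tcp_rot: [[-0.938, 0.348, -0.002], [0.348, 0.938, 0.0], [0.002, -0.0, -1.0]]
force: [0.9, -0.6, 0.1]
opening: 1.001
grasp_force: 0.0
```

Request:
servo_tool([
  {"offset": [0,0,0],"dr": [0,0,0]},
  {"offset": [0,0,0],"dr": [0,0,0]},
  {"offset": [0,0,0],"dr": [0,0,0]},
  {"offset": [0,0,0],"dr": [0,0,0]},
  {"offset": [0,0,0],"dr": [0,0,0]},
  {"offset": [0,0,0],"dr": [0,0,0]},
  {"offset": [0,0,0],"dr": [0,0,0]},
  {"offset": [0,0,0],"dr": [0,0,0]},
  {"offset": [0,0,0],"dr": [0,0,0]},
  {"offset": [0,0,0],"dr": [0,0,0]},
], gripper=1)

```text
time_s: 3.07
position: [0.4467, 0.042, 0.0662]
tcp_rot: [[-0.937, 0.35, -0.0], [0.35, 0.937, 0.0], [0.0, -0.0, -1.0]]
force: [-0.4, -0.0, 0.8]
opening: 0.327
grasp_force: 0.0
```

```bash
python3 - <<'E'
from h import *
st()
E
```

```text
t 3.07 pos [0.4467 0.042  0.0662] y@ 69.5 z [-0.  0. -1.] F [-0.4 -0.   0.8] M [ 0.04 -0.02  0.01] open 0.327 g 0.0
```

Request:
servo_tool([
  {"offset": [0,0,0],"dr": [0,0,0]},
  {"offset": [0,0,0],"dr": [0,0,0]},
  {"offset": [0,0,0],"dr": [0,0,0]},
  {"offset": [0,0,0],"dr": [0,0,0]},
  {"offset": [0,0,0],"dr": [0,0,0]},
  {"offset": [0,0,0],"dr": [0,0,0]},
])

```text
time_s: 3.57
position: [0.4467, 0.0421, 0.0662]
tcp_rot: [[-0.937, 0.35, -0.0], [0.35, 0.937, 0.0], [0.0, -0.0, -1.0]]
force: [0.3, 0.3, -1.2]
opening: 0.174
grasp_force: 30.0
```

Request:
servo_tool([
  {"offset": [0,0,-0.01],"dr": [0,0,0]},
  {"offset": [0,0,-0.03],"dr": [0,0,0]},
  {"offset": [0,0,-0.06],"dr": [0,0,0]},
  {"offset": [0,0,-0.1],"dr": [0,0,0]},
  {"offset": [0,0,-0.14],"dr": [0,0,0]},
  {"offset": [0,0,-0.18],"dr": [0,0,0]},
  {"offset": [0,0,-0.22],"dr": [0,0,0]},
  {"offset": [0,0,-0.26],"dr": [0,0,0]},
  {"offset": [0,0,-0.29],"dr": [0,0,0]},
  {"offset": [0,0,-0.294],"dr": [0,0,0]},
  {"offset": [0,0,-0.294],"dr": [0,0,0]},
])

```text
time_s: 4.48
position: [0.4475, 0.042, 0.3619]
tcp_rot: [[-0.937, 0.35, 0.004], [0.35, 0.937, -0.001], [-0.004, 0.001, -1.0]]
force: [-0.8, 0.7, -1.6]
opening: 0.181
grasp_force: 30.0
```

```bash
python3 - <<'E'
from h import *
st()
# cabinet frame q; eye insert targets: rod yaw 2 deg => tool y 92
q=(.6665,-.2365,np.radians(1.97))
def W(P):
    c,s=np.cos(q[2]),np.sin(q[2]); return np.array([q[0]+c*P[0]-s*P[1],q[1]+s*P[0]+c*P[1],.1+P[2]])
pre=W((.041-.14,0,.177+.054-.0187+.055)); print(pre); go(pre,91.97)
E
```

```text
t 4.48 pos [0.4475 0.042  0.3619] y@ 69.5 z [ 0.004 -0.001 -1.   ] F [-0.8  0.7 -1.6] M [ 0.06  0.06 -0.02] open 0.181 g 30.0
[ 0.56755851 -0.23990325  0.3673    ]
off [-0.2112 -0.222  -0.0047] dr [  0.     0.26 -22.46]
```

Request:
servo_tool([
  {"offset": [-0.025,-0.026,-0.015],"dr": [0,0,-4]},
  {"offset": [-0.05,-0.052,-0.015],"dr": [0,0,-8]},
  {"offset": [-0.075,-0.079,-0.015],"dr": [0,0,-12]},
  {"offset": [-0.1,-0.105,-0.015],"dr": [0,0,-16]},
  {"offset": [-0.125,-0.131,-0.015],"dr": [0,0,-20]},
  {"offset": [-0.15,-0.158,-0.015],"dr": [0,0,-22.5]},
  {"offset": [-0.175,-0.184,-0.015],"dr": [0,0,-22.5]},
  {"offset": [-0.2,-0.21,-0.015],"dr": [0,0,-22.5]},
  {"offset": [-0.211,-0.222,-0.01],"dr": [0,0,-22.5]},
  {"offset": [-0.211,-0.222,-0.005],"dr": [0,0,-22.5]},
  {"offset": [-0.211,-0.222,-0.005],"dr": [0,0,-22.5]},
  {"offset": [-0.211,-0.222,-0.005],"dr": [0,0,-22.5]},
])

```text
time_s: 5.48
position: [0.5653, -0.238, 0.3627]
tcp_rot: [[-0.999, -0.036, -0.005], [-0.036, 0.999, 0.004], [0.005, 0.004, -1.0]]
force: [-0.7, -0.4, -0.9]
opening: 0.176
grasp_force: 30.0
```

```bash
python3 - <<'E'
from h import *
from rig import viewer
st()
D={n:viewer.capture(n) for n in("scene","top","wrist")}; pickle.dump(D,open("c2.pkl","wb"))
a=D["scene"]["color"][160:260,300:460,::-1]; b=D["top"]["color"][140:240,310:470,::-1]
w=D["wrist"]["color"][:,:,::-1]
a=cv2.resize(a,(400,250),interpolation=2);b=cv2.resize(b,(400,250),interpolation=2)
cv2.imwrite("pics/m2.png",np.vstack([np.hstack([a,b]),cv2.resize(w,(440,330)) if 0 else cv2.copyMakeBorder(cv2.resize(w,(440,330)),0,0,0,360,0)]))
E
```

```text
t 5.48 pos [ 0.5653 -0.238   0.3627] y@ 92.0 z [-0.005  0.004 -1.   ] F [-0.7 -0.4 -0.9] M [ 0.09 -0.    0.05] open 0.176 g 30.0
```

View pics/m2.png

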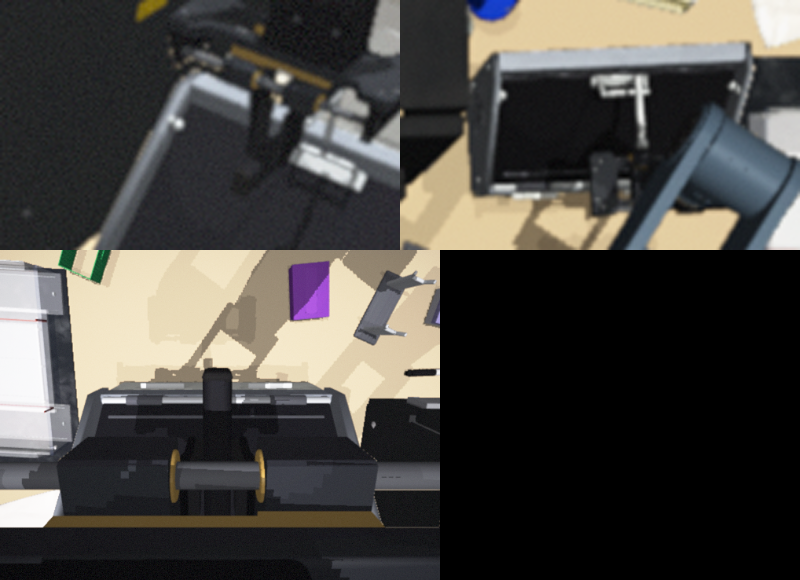

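Mosaic: top view, the rod's end is at about (640,75), near the right end of the loop, which spans (597–648, 93). The scene view shows the hook at about (330,130), right of the loop's middle (328,165). Parallax matters here, so I'll measure.

```bash
python3 - <<'E'
from h import *
D=pickle.load(open("c2.pkl","rb"));d0=pickle.load(open("cams0.pkl","rb"));T=D["top"];S=D["scene"]
tp=lambda x,y:(310+(x-400)/2.5,140+y/2.5); sp=lambda x,y:(300+x/2.5,160+y/2.5)
print("rod end",plane(T,*tp(640,73),.381))
for p in((597,95),(648,93),(595,77),(640,75)):print("loop",plane(T,*tp(*p),.312))
t0=lambda x,y:(200+x/3,140+y/3)
for p in((573,115),(630,110)):print("bar0",plane(T,*t0(*p),.312))
# predictions in mosaic pix
q=(.6665,-.2365,.0344)
def W(P):
    c,s=np.cos(q[2]),np.sin(q[2]); return np.array([q[0]+c*P[0]-s*P[1],q[1]+s*P[0]+c*P[1],.1+P[2]])
pt={"barL":W((.0274,.029,.212)),"barR":W((.0274,-.029,.212)),"legL":W((.0537,.029,.1875)),"legR":W((.0537,-.029,.1875))}
c,s=np.cos(.0344),np.sin(.0344)
pt["hooktop"]=np.array([.5653+.14*c,-.238+.14*s,.381]); pt["hooktip"]=pt["hooktop"]-[0,0,.054]
for k,v in pt.items():
    a=proj(T,v);b=proj(S,v); print(k,np.round(v,3),"top",(a-[310,140])*2.5+[400,0],"scene",(b-[300,160])*2.5)
w=cv2.resize(S["color"][170:260,370:460,::-1],(560,560),interpolation=2); w2=cv2.resize(d0["scene"]["color"][200:260,390:470,::-1],(240,180),interpolation=2)
o=np.zeros((560,800,3),np.uint8);o[:,:560]=w;o[:180,560:]=w2
cv2.imwrite("pics/m3.png",o)
E
```

```text
rod end [ 0.70948993 -0.23507773  0.381     ]
loop [ 0.69163726 -0.19619017  0.312     ]
loop [ 0.69392428 -0.26437423  0.312     ]
loop [ 0.71595039 -0.1940644   0.312     ]
loop [ 0.71828624 -0.25430654  0.312     ]
bar0 [ 0.69046967 -0.20351165  0.312     ]
bar0 [ 0.69570601 -0.26709178  0.312     ]
barL [ 0.693 -0.207  0.312] top [604.75109844  94.02741463] scene [293.34106632 143.24484587]
barR [ 0.695 -0.265  0.312] top [648.10592858  92.2896561 ] scene [350.12694487 167.03841228]
legL [ 0.719 -0.206  0.288] top [599.24293689  77.54176256] scene [300.82017349 151.87030239]
legR [ 0.721 -0.264  0.288] top [641.84500429  75.83259897] scene [356.22546561 175.23897328]
hooktop [ 0.705 -0.233  0.381] top [638.60029216  76.32443933] scene [339.96322188  88.42298195]
hooktip [ 0.705 -0.233  0.327] top [627.40976894  83.00079604] scene [327.89993199 136.16882888]
```

View pics/m3.png

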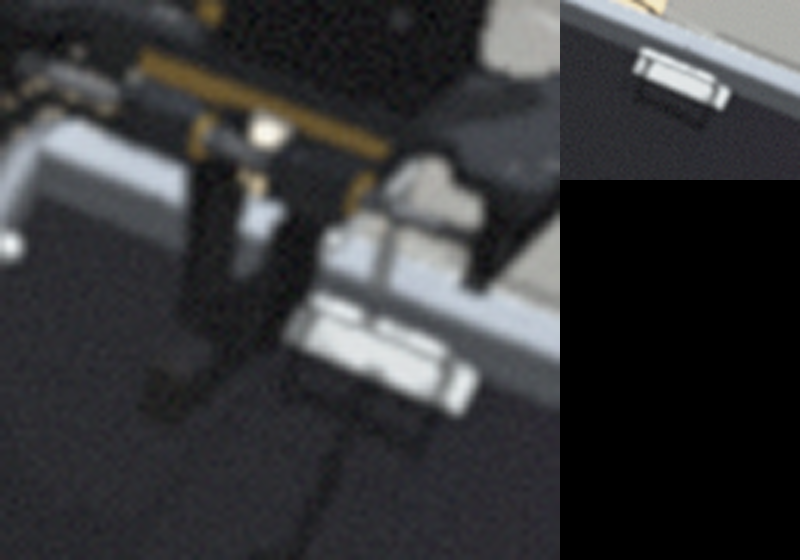

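```bash
python3 - <<'E'
from h import *
D=pickle.load(open("c2.pkl","rb"));T=D["top"];S=D["scene"]
def P(c): return np.array(c["camera_matrix"])@np.c_[c["R"],c["t"]]
def tri(a,b):
    X=cv2.triangulatePoints(P(T),P(S),np.array(a,float).reshape(2,1),np.array(b,float).reshape(2,1)).ravel();X=X[:3]/X[3];return X,proj(T,X)-a,proj(S,X)-b
print(tri((406,169.2),(431.3,203)))
W=D["wrist"]; print(np.round(np.array(W["R"])@[0,0,-1],3))
# wrist view of handle: expected px of handle back end/top
s=np.array([.5653,-.238,.3814]);dx=np.array([.999,.035,0])
print("handle back end top", proj(W,s-.05*dx+[0,0,.012]),"hook bend",proj(W,s+.14*dx), proj(W,s+.05*dx+[0,0,.012]))
c=W["color"][:,:,::-1][130:400,180:420]; cv2.imwrite("pics/m4.png",cv2.resize(cv2.convertScaleAbs(c,alpha=2.5,beta=25),(640,600)[:2],interpolation=2))
t=cv2.resize(T["color"][145:215,370:450,::-1],None,fx=5,fy=5,interpolation=2);z=cv2.resize(cv2.convertScaleAbs(S["color"][180:250,400:480,::-1],alpha=1.5,beta=20),None,fx=5,fy=5,interpolation=2)
cv2.imwrite("pics/m4.png",np.hstack([t,z]))
E
```

```text
(array([ 0.70830397, -0.23355938,  0.35998384]), array([-2.24975229,  1.44770883]), array([ 3.53713949, -0.53045218]))
[-0.002 -0.251  0.968]
handle back end top [277.07414732 152.87396519] hook bend [275.81749498 487.45154105] [276.33879684 364.25489468]
```

View pics/m4.png

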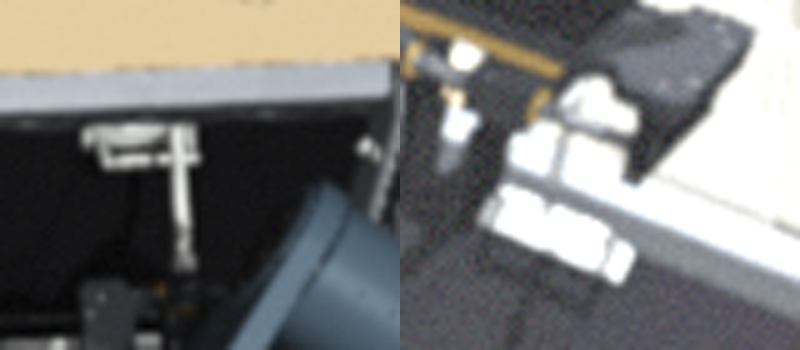

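```bash
python3 - <<'E'
from h import *
D=pickle.load(open("c2.pkl","rb"));T=D["top"];S=D["scene"];W=D["wrist"]
s=np.array([.5653,-.238,.3814]);x=np.array([.999,.035,0]);z=np.array([0,0,1.])
for e in(0,4,8,12):
    a=np.radians(e);X=np.cos(a)*x-np.sin(a)*z;Z=np.cos(a)*z+np.sin(a)*x
    b=s+.14*X; t=b-.054*Z
    print(e,"S bend",proj(S,b),"tip",proj(S,t),"T",proj(T,b),"W back",proj(W,s-.05*X+.012*Z),proj(W,s-.05*X-.012*Z), "hw",(proj(W,s-.05*X+.012*Z+[0,.008,0])-proj(W,s-.05*X+.012*Z))[0])
g=cv2.cvtColor(W["color"],cv2.COLOR_RGB2GRAY); print(g[135:175,276].tolist()); print(g[165,240:320].tolist())
# reference: edge of rail/known points to check scene bias: cabinet corner predicted earlier
E
```

```text
0 S bend [435.97658342 195.21941027] tip [431.15054048 214.32593867] T [405.44833124 170.52715438] W back [277.07414732 152.87396519] [276.87218007 146.74555848] hw 19.614094535201957
4 S bend [435.01910145 198.81815542] tip [429.56170104 218.36513014] T [404.61997586 171.13021987] W back [277.09996942 156.318182  ] [276.90363972 145.97587392] hw 20.0184137853052
8 S bend [433.94903322 202.48322125] tip [427.88518622 222.39927388] T [403.81940617 171.93103059] W back [277.12394402 160.48984046] [276.93489425 145.73574455] hw 20.421367772585256
12 S bend [432.77171874 206.20077832] tip [426.12693304 226.41549694] T [403.04973437 172.92199545] W back [277.14576761 165.40064245] [276.96575604 146.06048358] hw 20.819682008483824
[233, 233, 233, 232, 234, 233, 235, 234, 234, 232, 234, 230, 224, 224, 188, 62, 18, 21, 23, 24, 29, 34, 40, 46, 45, 45, 46, 48, 45, 41, 43, 48, 50, 48, 49, 47, 49, 48, 47, 49]
[128, 131, 128, 124, 129, 129, 133, 131, 130, 127, 127, 125, 126, 128, 129, 130, 129, 112, 51, 37, 38, 40, 43, 40, 47, 38, 46, 46, 42, 38, 45, 44, 45, 42, 42, 46, 43, 42, 43, 42, 37, 46, 48, 38, 42, 37, 38, 37, 36, 40, 38, 37, 33, 36, 73, 157, 224, 225, 223, 226, 225, 224, 224, 206, 138, 125, 129, 126, 127, 130, 129, 129, 131, 129, 131, 130, 129, 127, 130, 127]
```

```bash
cat > fit.py <<'E'
from h import *
from scipy.optimize import least_squares
D=pickle.load(open("c2.pkl","rb"));T=D["top"];S=D["scene"];W=D["wrist"]
s=np.array([.5653,-.238,.3814]);x=np.array([.999,.035,0]);z=np.array([0,0,1.])
def f(q,full=0):
    dx,dz,e=q;a=np.radians(e);X=np.cos(a)*x-np.sin(a)*z;Z=np.cos(a)*z+np.sin(a)*x;c=s+dx*x+dz*z
    b=c+.14*X;t=b-.054*Z
    if full:return b,t
    A=proj(W,c-.05*X+.012*Z);B=proj(W,c-.05*X-.012*Z);h=(proj(W,c-.05*X+.012*Z+[0,.008,0])-A)[0]
    return np.r_[(A[1]-157.5)/2,(B[1]-149.5)/2,(h-18.3),(proj(S,b)-[431.6,202.7])/1.5,(proj(T,b)-[406,170])/1.5]
r=least_squares(f,[0,0,3]);print(r.x,r.fun,f(r.x,1))
E
python3 fit.py
```

```text
[ 2.80008408e-03 -1.41277248e-02  3.11719803e+00] [ 0.15226913 -0.32682069 -0.09931364  1.92041047 -0.07360869 -1.62842723
  0.55629297] (array([ 0.70775035, -0.23300925,  0.35965928]), array([ 0.70481684, -0.23311202,  0.30573918]))
```

Request:
servo_tool([
  {"offset": [0,0,0.004],"dr": [0,0,0]},
  {"offset": [0,0,0.008],"dr": [0,0,0]},
  {"offset": [0,0,0.012],"dr": [0,0,0]},
  {"offset": [0,0,0.016],"dr": [0,0,0]},
  {"offset": [0,0,0.02],"dr": [0,0,0]},
  {"offset": [0,0,0.02],"dr": [0,0,0]},
  {"offset": [0,0,0.02],"dr": [0,0,0]},
])

```text
time_s: 6.22
position: [0.5666, -0.2397, 0.3448]
tcp_rot: [[-0.999, -0.035, -0.001], [-0.035, 0.999, 0.001], [0.001, 0.001, -1.0]]
force: [0.9, 0.6, -1.8]
opening: 0.178
grasp_force: 30.0
```

```bash
python3 - <<'E'
from h import *
st()
E
```

```text
t 6.22 pos [ 0.5666 -0.2397  0.3448] y@ 92.0 z [-0.001  0.001 -1.   ] F [ 0.9  0.6 -1.8] M [0.04 0.02 0.02] open 0.178 g 30.0
```

Request:
servo_tool([
  {"offset": [0,0,0.003],"dr": [0,0,0]},
  {"offset": [0,0,0.006],"dr": [0,0,0]},
  {"offset": [0,0,0.009],"dr": [0,0,0]},
  {"offset": [0,0,0.012],"dr": [0,0,0]},
  {"offset": [0,0,0.012],"dr": [0,0,0]},
  {"offset": [0,0,0.012],"dr": [0,0,0]},
])

```text
time_s: 6.72
position: [0.5665, -0.2397, 0.3329]
tcp_rot: [[-0.999, -0.035, -0.001], [-0.035, 0.999, 0.0], [0.001, 0.0, -1.0]]
force: [0.8, 0.9, -0.6]
opening: 0.179
grasp_force: 30.0
```

```bash
python3 - <<'E'
from h import *
from rig import viewer
st(); S=viewer.capture("scene");pickle.dump(S,open("s3.pkl","wb"))
z=cv2.resize(cv2.convertScaleAbs(S["color"][180:250,390:480,::-1],alpha=1.4,beta=20),None,fx=8,fy=8,interpolation=2)
cv2.imwrite("pics/m5.png",z)
E
```

```text
t 6.72 pos [ 0.5665 -0.2397  0.3329] y@ 92.0 z [-0.001  0.    -1.   ] F [ 0.8  0.9 -0.6] M [ 0.05  0.01 -0.02] open 0.179 g 30.0
```

View pics/m5.png

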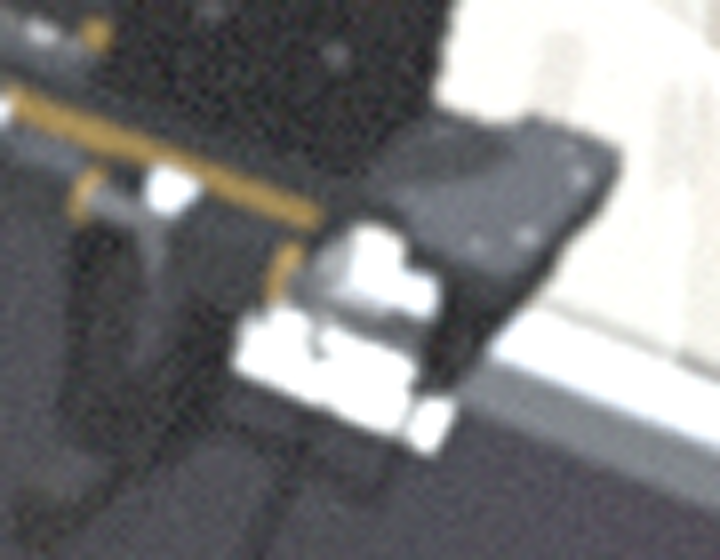

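The hook has dropped in behind the loop's bar: it is visible at (318,310–350) and disappears at the bar, and the rod is just above the loop. There is no contact force yet. I'll lower it a little and begin the pull.

Request:
servo_tool([
  {"offset": [0,0,0.003],"dr": [0,0,0]},
  {"offset": [0.003,0,0.003],"dr": [0,0,0]},
  {"offset": [0.005,0,0.003],"dr": [0,0,0]},
  {"offset": [0.007,0,0.002],"dr": [0,0,0]},
  {"offset": [0.009,0,0.001],"dr": [0,0,0]},
  {"offset": [0.011,0,0],"dr": [0,0,0]},
  {"offset": [0.013,0,-0.001],"dr": [0,0,0]},
  {"offset": [0.015,0,-0.002],"dr": [0,0,0]},
])

```text
time_s: 7.43
position: [0.5542, -0.2402, 0.3354]
tcp_rot: [[-0.999, -0.036, 0.006], [-0.036, 0.999, -0.0], [-0.006, -0.0, -1.0]]
force: [4.1, -0.6, -3.1]
opening: 0.179
grasp_force: 30.0
```

```bash
python3 - <<'E'
from h import *
st()
E
```

```text
t 7.43 pos [ 0.5542 -0.2402  0.3354] y@ 92.0 z [ 0.006 -0.    -1.   ] F [ 4.1 -0.6 -3.1] M [ 0.09 -0.84 -0.01] open 0.179 g 30.0
```

Request:
servo_tool([
  {"offset": [0.003,0,-0.003],"dr": [0,0,0]},
  {"offset": [0.006,0,-0.006],"dr": [0,0,0]},
  {"offset": [0.009,0,-0.008],"dr": [0,0,0]},
  {"offset": [0.012,0,-0.01],"dr": [0,0,0]},
  {"offset": [0.016,0,-0.012],"dr": [0,0,0]},
  {"offset": [0.02,0,-0.014],"dr": [0,0,0]},
])

```text
time_s: 7.93
position: [0.531, -0.241, 0.3494]
tcp_rot: [[-0.999, -0.035, -0.0], [-0.035, 0.999, 0.0], [0.0, 0.0, -1.0]]
force: [1.5, -0.6, -2.8]
opening: 0.177
grasp_force: 30.0
```

```bash
python3 - <<'E'
from h import *
from rig import viewer
st(); S=viewer.capture("scene");pickle.dump(S,open("s4.pkl","wb"))
z=cv2.resize(cv2.convertScaleAbs(S["color"][170:320,330:510,::-1],alpha=1.4,beta=20),None,fx=4,fy=4,interpolation=2)
cv2.imwrite("pics/m6.png",z)
E
```

```text
t 7.93 pos [ 0.531  -0.241   0.3494] y@ 92.0 z [-0.  0. -1.] F [ 1.5 -0.6 -2.8] M [ 0.09 -0.15  0.01] open 0.177 g 30.0
```

View pics/m6.png

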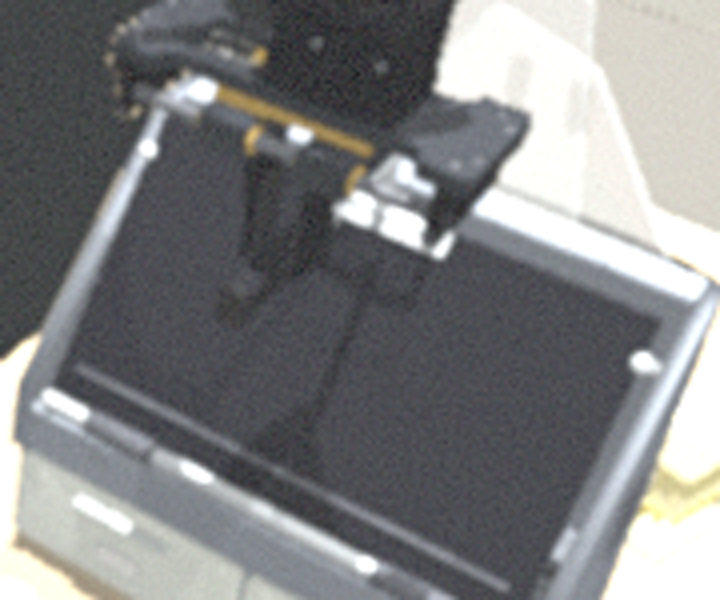

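```bash
python3 - <<'E'
from h import *
S=pickle.load(open("s4.pkl","rb"))
c,s=np.cos(.0344),np.sin(.0344)
W=lambda P:np.array([.6665+c*P[0]-s*P[1],-.2365+s*P[0]+c*P[1],.1+P[2]])
for ph in(43,38,33,28):
    a=np.radians(ph); f=lambda u,n,y:(proj(S,W((-.082+u*np.sin(a)-n*np.cos(a),y,.042+u*np.cos(a)+n*np.sin(a))))-[330,170])*4
    print(ph,"bar",f(.199,.036,.029),f(.199,.036,-.029),"edge corners",f(.203,0,.158),f(.203,0,-.158))
E
```

```text
43 bar [349.36589858 189.07654252] [440.228971   227.14506484] edge corners [183.21929408 121.24025699] [669.29068419 325.17568659]
38 bar [340.45474492 187.99945355] [432.33080429 226.56988426] edge corners [174.9367126  114.92833101] [666.89401818 320.86547177]
33 bar [330.30625643 189.30742135] [423.1574923  228.45195688] edge corners [165.41720378 110.64555249] [663.18008918 318.96310487]
28 bar [318.95989302 193.08634098] [412.73708118 232.87797611] edge corners [154.69030703 108.50617434] [658.11944773 319.59431817]
```

The hatch has left the catch: the loop has shifted about 11 px in the crop, to around (395,225), and the force has dropped. I'll go on along the arc.

Request:
servo_tool([
  {"offset": [0.01,0,-0.004],"dr": [0,0,0]},
  {"offset": [0.018,0,-0.007],"dr": [0,0,0]},
  {"offset": [0.027,0,-0.009],"dr": [0,0,0]},
  {"offset": [0.036,0,-0.011],"dr": [0,0,0]},
  {"offset": [0.044,0,-0.013],"dr": [0,0,0]},
  {"offset": [0.053,0,-0.014],"dr": [0,0,0]},
  {"offset": [0.062,0,-0.015],"dr": [0,0,0]},
  {"offset": [0.07,0,-0.016],"dr": [0,0,0]},
  {"offset": [0.079,0,-0.016],"dr": [0,0,0]},
  {"offset": [0.088,0,-0.016],"dr": [0,0,0]},
  {"offset": [0.097,0,-0.015],"dr": [0,0,0]},
  {"offset": [0.106,0,-0.014],"dr": [0,0,0]},
  {"offset": [0.114,0,-0.013],"dr": [0,0,0]},
])

```text
time_s: 9.07
position: [0.4167, -0.245, 0.3621]
tcp_rot: [[-0.999, -0.035, -0.0], [-0.035, 0.999, 0.0], [0.0, 0.0, -1.0]]
force: [1.8, -0.7, -1.4]
opening: 0.179
grasp_force: 30.0
```

Request:
servo_tool([
  {"offset": [0.009,0,0.002],"dr": [0,0,0]},
  {"offset": [0.017,0,0.004],"dr": [0,0,0]},
  {"offset": [0.026,0,0.006],"dr": [0,0,0]},
  {"offset": [0.034,0,0.009],"dr": [0,0,0]},
  {"offset": [0.034,0,0.009],"dr": [0,0,0]},
])

```text
time_s: 9.48
position: [0.3816, -0.2455, 0.3524]
tcp_rot: [[-0.999, -0.034, -0.003], [-0.034, 0.999, 0.002], [0.003, 0.002, -1.0]]
force: [-0.1, 0.5, -1.5]
opening: 0.178
grasp_force: 30.0
```

```bash
python3 - <<'E'
from h import *
from rig import viewer
st(); D={n:viewer.capture(n) for n in("scene","top")};pickle.dump(D,open("c5.pkl","wb"))
z=cv2.resize(D["scene"]["color"][150:350,300:520,::-1],(440,400),interpolation=2);t=cv2.resize(D["top"]["color"][140:260,330:450,::-1],(360,360),interpolation=2)
o=np.zeros((400,800,3),np.uint8);o[:,:440]=z;o[:360,440:]=t
cv2.imwrite("pics/m7.png",o)
E
```

```text
t 9.48 pos [ 0.3816 -0.2455  0.3524] y@ 92.0 z [-0.003  0.002 -1.   ] F [-0.1  0.5 -1.5] M [0.06 0.07 0.01] open 0.178 g 30.0
```

View pics/m7.png

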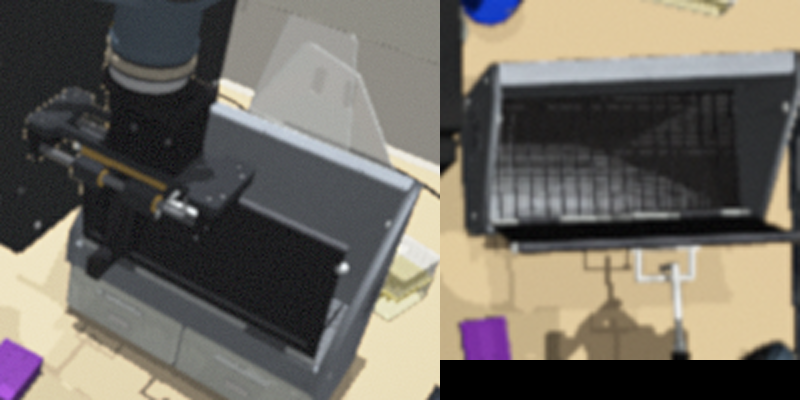

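Top view (right): the hook's bend is at (672,268) inside the loop, with the bar at (640–690,280). The hatch stands just past upright and pulls with no force. I'll lift the hook out.

Request:
servo_tool([
  {"offset": [0.002,0,-0.015],"dr": [0,0,0]},
  {"offset": [0.005,0,-0.035],"dr": [0,0,0]},
  {"offset": [0.007,0,-0.06],"dr": [0,0,0]},
  {"offset": [0.008,0,-0.09],"dr": [0,0,0]},
  {"offset": [0.008,0,-0.1],"dr": [0,0,0]},
  {"offset": [0.008,0,-0.1],"dr": [0,0,0]},
  {"offset": [0.008,0,-0.1],"dr": [0,0,0]},
  {"offset": [0.008,0,-0.1],"dr": [0,0,0]},
  {"offset": [0.008,0,-0.1],"dr": [0,0,0]},
  {"offset": [0.008,0,-0.1],"dr": [0,0,0]},
  {"offset": [0.008,0,-0.1],"dr": [0,0,0]},
  {"offset": [0.008,0,-0.1],"dr": [0,0,0]},
])

```text
time_s: 10.58
position: [0.3757, -0.2463, 0.4526]
tcp_rot: [[-0.999, -0.035, -0.001], [-0.035, 0.999, 0.001], [0.001, 0.001, -1.0]]
force: [0.2, -0.8, -1.1]
opening: 0.182
grasp_force: 30.0
```

```bash
python3 - <<'E'
from h import *
from rig import viewer
st(); D={n:viewer.capture(n) for n in("scene","top")};pickle.dump(D,open("c6.pkl","wb"))
# hatch angle estimate: free edge brightness not needed; montage
z=cv2.resize(D["scene"]["color"][150:350,300:520,::-1],(440,400),interpolation=2);t=cv2.resize(D["top"]["color"][140:260,330:450,::-1],(360,360),interpolation=2)
o=np.zeros((400,800,3),np.uint8);o[:,:440]=z;o[:360,440:]=t
cv2.imwrite("pics/m8.png",o)
E
```

```text
t 10.58 pos [ 0.3757 -0.2463  0.4526] y@ 92.0 z [-0.001  0.001 -1.   ] F [ 0.2 -0.8 -1.1] M [-0.02  0.1   0.  ] open 0.182 g 30.0
```

View pics/m8.png

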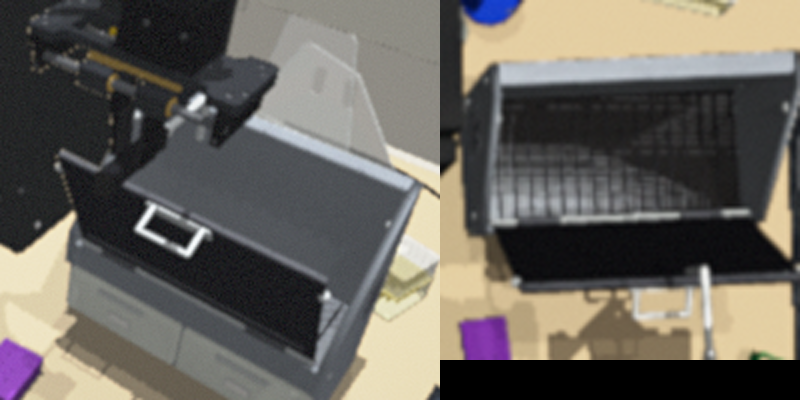

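Scene view: the hook is clear and the hatch is sinking, with its loop free at (175,230). Now I'll check how the rod sits in the hand, numerically, before laying it back for the box work.

```bash
python3 - <<'E'
from h import *
from rig import viewer,bot
st(); W=viewer.capture("wrist");pickle.dump(W,open("w7.pkl","wb"))
g=cv2.cvtColor(W["color"],cv2.COLOR_RGB2GRAY)
for u in(270,276,282):print(g[135:185,u].tolist())
for v in(165,180):print(g[v,245:310].tolist())
s=bot.read_state();R=s["tcp_rot"];c=s["position"]-R[:,2]*.0187;x=-R[:,0];y=R[:,1];z=-R[:,2]
for dz in(0,-.007,-.014):
  for e in(0,4,8):
    a=np.radians(e);X=np.cos(a)*x-np.sin(a)*z;Z=np.cos(a)*z+np.sin(a)*x;k=c+dz*z
    A=proj(W,k-.05*X+.012*Z);B=proj(W,k-.05*X-.012*Z);h=(proj(W,k-.05*X+.012*Z+.008*y)-A)[0];T=pickle.load(open("c6.pkl","rb"))["top"]
    print(dz,e,B[1].round(1),A[1].round(1),h.round(1),"top bend",proj(T,k+.14*X))
E
```

```text
t 10.68 pos [ 0.3758 -0.2465  0.453 ] y@ 92.0 z [-0.  0. -1.] F [-0.1 -0.1 -1.4] M [ 0.04  0.03 -0.01] open 0.179 g 30.0
[227, 230, 228, 228, 226, 228, 228, 227, 227, 229, 229, 208, 146, 137, 115, 37, 10, 23, 16, 19, 23, 24, 23, 26, 29, 19, 26, 26, 30, 25, 28, 27, 32, 28, 29, 30, 23, 27, 37, 45, 46, 48, 43, 49, 47, 44, 45, 44, 43, 47]
[226, 226, 227, 227, 226, 227, 227, 226, 227, 228, 229, 208, 145, 141, 116, 40, 12, 9, 17, 17, 17, 23, 26, 24, 27, 25, 26, 26, 23, 25, 27, 22, 27, 35, 47, 46, 44, 44, 50, 46, 48, 43, 46, 44, 51, 47, 47, 45, 46, 42]
[228, 225, 227, 225, 227, 227, 227, 227, 227, 226, 228, 214, 169, 143, 119, 41, 21, 19, 13, 25, 15, 19, 22, 24, 23, 24, 20, 24, 25, 29, 39, 45, 41, 46, 43, 44, 45, 44, 44, 45, 40, 42, 46, 45, 44, 44, 49, 47, 47, 46]
[143, 140, 139, 139, 140, 140, 139, 142, 138, 141, 141, 143, 126, 52, 24, 25, 28, 24, 24, 29, 17, 28, 26, 21, 28, 28, 31, 24, 30, 21, 26, 27, 20, 26, 24, 15, 31, 39, 37, 41, 35, 36, 32, 40, 38, 39, 35, 36, 32, 50, 145, 230, 230, 228, 229, 213, 149, 139, 140, 143, 142, 139, 137, 138, 138]
[142, 141, 135, 122, 119, 121, 125, 139, 141, 139, 140, 143, 126, 56, 20, 15, 28, 33, 38, 38, 45, 43, 42, 45, 45, 44, 45, 49, 47, 50, 46, 47, 42, 47, 49, 43, 46, 44, 40, 44, 47, 39, 44, 34, 32, 35, 29, 22, 25, 33, 94, 140, 142, 142, 139, 141, 138, 143, 139, 140, 143, 141, 138, 138, 142]
0 0 149.0 155.6 19.9 top bend [418.32119873 228.95669878]
0 4 148.2 159.1 20.3 top bend [417.3334205  229.18012396]
0 8 148.1 163.4 20.7 top bend [416.37884309 229.62637167]
-0.007 0 147.4 153.5 19.1 top bend [417.60657573 229.03502111]
-0.007 4 146.6 156.8 19.4 top bend [416.62916163 229.25670826]
-0.007 8 146.4 160.9 19.8 top bend [415.68457655 229.70009172]
-0.014 0 145.9 151.5 18.3 top bend [416.89944078 229.11252277]
-0.014 4 145.1 154.7 18.6 top bend [415.9322288 229.3324959]
-0.014 8 144.9 158.5 19.0 top bend [414.99748072 229.77305036]
```

```bash
python3 - <<'E'
from h import *
go((.4467,.042,.20),69.5)
E
```

```text
off [-0.081   0.2858  0.2531] dr [ 1.000e-02 -1.000e-02  2.251e+01]
```

Request:
servo_tool([
  {"offset": [-0.01,0.035,0.01],"dr": [0,0,3]},
  {"offset": [-0.02,0.07,0.02],"dr": [0,0,6]},
  {"offset": [-0.03,0.105,0.03],"dr": [0,0,9]},
  {"offset": [-0.04,0.14,0.03],"dr": [0,0,12]},
  {"offset": [-0.05,0.175,0.03],"dr": [0,0,15]},
  {"offset": [-0.06,0.21,0.03],"dr": [0,0,18]},
  {"offset": [-0.07,0.245,0.04],"dr": [0,0,21]},
  {"offset": [-0.081,0.28,0.05],"dr": [0,0,22.5]},
  {"offset": [-0.081,0.286,0.08],"dr": [0,0,22.5]},
  {"offset": [-0.081,0.286,0.12],"dr": [0,0,22.5]},
  {"offset": [-0.081,0.286,0.16],"dr": [0,0,22.5]},
  {"offset": [-0.081,0.286,0.2],"dr": [0,0,22.5]},
  {"offset": [-0.081,0.286,0.23],"dr": [0,0,22.5]},
  {"offset": [-0.081,0.286,0.25],"dr": [0,0,22.5]},
  {"offset": [-0.081,0.286,0.253],"dr": [0,0,22.5]},
  {"offset": [-0.081,0.286,0.253],"dr": [0,0,22.5]},
  {"offset": [-0.081,0.286,0.253],"dr": [0,0,22.5]},
])

```text
time_s: 12.15
position: [0.448, 0.042, 0.2013]
tcp_rot: [[-0.937, 0.35, 0.002], [0.35, 0.937, -0.0], [-0.002, 0.0, -1.0]]
force: [0.4, 0.9, -0.6]
opening: 0.178
grasp_force: 30.0
```

```bash
python3 - <<'E'
from h import *
st();go((.4467,.042,.069),69.5)
E
```

```text
t 12.15 pos [0.448  0.042  0.2013] y@ 69.5 z [ 0.002 -0.    -1.   ] F [ 0.4  0.9 -0.6] M [-0.04 -0.05  0.01] open 0.178 g 30.0
off [ 0.0015 -0.0005  0.1323] dr [0.02 0.13 0.01]
```

Request:
servo_tool([
  {"offset": [0,0,0.03],"dr": [0,0,0]},
  {"offset": [0,0,0.06],"dr": [0,0,0]},
  {"offset": [0,0,0.085],"dr": [0,0,0]},
  {"offset": [0,0,0.1],"dr": [0,0,0]},
  {"offset": [0,0,0.11],"dr": [0,0,0]},
  {"offset": [0,0,0.118],"dr": [0,0,0]},
  {"offset": [0,0,0.122],"dr": [0,0,0]},
  {"offset": [0,0,0.122],"dr": [0,0,0]},
  {"offset": [0,0,0.122],"dr": [0,0,0]},
])

```text
time_s: 12.9
position: [0.4478, 0.042, 0.0791]
tcp_rot: [[-0.937, 0.35, 0.002], [0.35, 0.937, -0.0], [-0.002, 0.0, -1.0]]
force: [0.2, -0.2, -1.5]
opening: 0.177
grasp_force: 30.0
```

Request:
servo_tool([
  {"offset": [0,0,0.003],"dr": [0,0,0]},
  {"offset": [0,0,0.006],"dr": [0,0,0]},
  {"offset": [0,0,0.009],"dr": [0,0,0]},
  {"offset": [0,0,0.01],"dr": [0,0,0]},
  {"offset": [0,0,0.01],"dr": [0,0,0]},
])

```text
time_s: 13.32
position: [0.4465, 0.0422, 0.068]
tcp_rot: [[-0.937, 0.35, -0.001], [0.35, 0.937, 0.0], [0.001, -0.0, -1.0]]
force: [0.0, 0.7, -1.4]
opening: 0.178
grasp_force: 30.0
```

Request:
servo_tool([
  {"offset": [0,0,0.001],"dr": [0,0,0]},
  {"offset": [0,0,0.002],"dr": [0,0,0]},
  {"offset": [0,0,0.002],"dr": [0,0,0]},
  {"offset": [0,0,0.002],"dr": [0,0,0]},
])

```text
time_s: 13.65
position: [0.4468, 0.0422, 0.0663]
tcp_rot: [[-0.937, 0.35, 0.0], [0.35, 0.937, -0.0], [-0.0, 0.0, -1.0]]
force: [-0.4, 0.1, -0.4]
opening: 0.178
grasp_force: 30.0
```

Request:
servo_tool([
  {"offset": [0,0,0],"dr": [0,0,0]},
  {"offset": [0,0,0],"dr": [0,0,0]},
  {"offset": [0,0,0],"dr": [0,0,0]},
  {"offset": [0,0,0],"dr": [0,0,0]},
  {"offset": [0,0,0],"dr": [0,0,0]},
  {"offset": [0,0,0],"dr": [0,0,0]},
  {"offset": [0,0,0],"dr": [0,0,0]},
  {"offset": [0,0,0],"dr": [0,0,0]},
  {"offset": [0,0,0],"dr": [0,0,0]},
  {"offset": [0,0,-0.03],"dr": [0,0,0]},
  {"offset": [0,0,-0.07],"dr": [0,0,0]},
  {"offset": [0,0,-0.11],"dr": [0,0,0]},
  {"offset": [0,0,-0.15],"dr": [0,0,0]},
  {"offset": [0,0,-0.15],"dr": [0,0,0]},
  {"offset": [0,0,-0.15],"dr": [0,0,0]},
], gripper=-1)

```text
time_s: 14.9
position: [0.4484, 0.042, 0.2186]
tcp_rot: [[-0.937, 0.35, 0.006], [0.35, 0.937, -0.001], [-0.006, 0.001, -1.0]]
force: [-0.2, 0.1, -0.0]
opening: 0.996
grasp_force: 0.0
```

```bash
cat > boxes.py <<'E'
from h import *
from rig import viewer
def seg(c,z=.03,minA=120):
    hsv=cv2.cvtColor(c["color"],cv2.COLOR_RGB2HSV)
    m=cv2.inRange(hsv,(115,35,80),(140,150,255)); m=cv2.morphologyEx(m,cv2.MORPH_CLOSE,np.ones((5,5)))
    k,l,s,ce=cv2.connectedComponentsWithStats(m)
    for i in range(1,k):
        if s[i,4]>minA:
            w=np.array([plane(c,u,v,z)[:2] for u,v in np.argwhere(l==i)[:,::-1]],np.float32)
            (p,sz,a)=cv2.minAreaRect(w*1000); 
            if sz[0]<sz[1]: a+=90
            print("box",np.round(p,0),np.round(sz,0),"long axis",round(a%180,1),"px",ce[i].round(0))
if __name__=="__main__":
    st(); c=viewer.capture("top"); seg(c); pickle.dump(c,open("top_l.pkl","wb"))
    w=viewer.capture("wrist"); pickle.dump(w,open("w_l.pkl","wb")); print("wrist"); seg(w,minA=2000)
E
python3 boxes.py; python3 - <<'E'
from h import *
W=pickle.load(open("w_l.pkl","rb"));print(proj(W,np.array([[.446,.043,.096],[.3993,.0605,.096],[.492,.0255,.096]])))
g=cv2.cvtColor(W["color"],cv2.COLOR_RGB2GRAY);cv2.imwrite("pics/w8.png",W["color"][:,:,::-1])
T=pickle.load(open("top_l.pkl","rb"));g=T["color"]
cv2.imwrite("pics/t8.png",np.vstack([cv2.resize(T["color"][140:270,320:460,::-1],(420,390)),]))
E
```

```text
t 14.9 pos [0.4484 0.042  0.2186] y@ 69.5 z [ 0.006 -0.001 -1.   ] F [-0.2  0.1 -0. ] M [0.02 0.03 0.06] open 0.996 g 0.0
box [442. 175.] [83. 57.] long axis 81.0 px [279. 252.]
box [420. 414.] [84. 58.] long axis 75.8 px [218. 258.]
box [422. 300.] [84. 57.] long axis 86.2 px [247. 257.]
wrist
box [422. 289.] [80. 59.] long axis 85.7 px [516.  59.]
box [443. 171.] [87. 59.] long axis 80.3 px [401. 127.]
[[277.18209008 191.24347983]
 [277.37140418 129.62108766]
 [276.72300826 247.32258738]]
```

```bash
python3 - <<'E'
from h import *
W=pickle.load(open("w_l.pkl","rb"));g=cv2.cvtColor(W["color"],cv2.COLOR_RGB2GRAY)
print(g[190,245:310:2].tolist(),g[160,245:310:2].tolist(),g[230,245:310:2].tolist());print(g[115:140,277].tolist())
go((.4425,.173,.15),-9.3)
E
```

```text
[135, 136, 138, 137, 135, 126, 62, 63, 58, 59, 58, 32, 20, 14, 24, 23, 28, 15, 18, 27, 26, 69, 74, 72, 52, 52, 84, 110, 106, 110, 106, 108, 107] [223, 222, 221, 222, 222, 203, 109, 115, 112, 112, 110, 41, 28, 38, 40, 43, 45, 43, 38, 35, 32, 109, 111, 109, 93, 42, 60, 85, 86, 90, 93, 88, 87] [124, 135, 134, 137, 137, 134, 138, 127, 98, 98, 96, 74, 19, 24, 20, 13, 19, 22, 25, 20, 58, 116, 96, 96, 96, 115, 121, 123, 107, 105, 110, 138, 224]
[57, 62, 70, 70, 68, 65, 60, 60, 62, 60, 59, 60, 62, 60, 48, 25, 28, 33, 44, 40, 42, 39, 48, 50, 47]
off [0.0486 0.1213 0.0657] dr [-8.000e-02 -6.000e-02  7.881e+01]
```

The rod lies back in its rest: the handle is centred at u≈276 as expected, with its rear end at row 130. Now box A.

Request:
servo_tool([
  {"offset": [0.01,0.03,0.01],"dr": [0,0,7.1]},
  {"offset": [0.02,0.06,0.02],"dr": [0,0,14.2]},
  {"offset": [0.03,0.09,0.03],"dr": [0,0,21.3]},
  {"offset": [0.049,0.121,0.04],"dr": [0,0,28.4]},
  {"offset": [0.049,0.121,0.05],"dr": [0,0,35.5]},
  {"offset": [0.049,0.121,0.066],"dr": [0,0,42.6]},
  {"offset": [0.049,0.121,0.066],"dr": [0,0,49.7]},
  {"offset": [0.049,0.121,0.066],"dr": [0,0,56.8]},
  {"offset": [0.049,0.121,0.066],"dr": [0,0,63.9]},
  {"offset": [0.049,0.121,0.066],"dr": [0,0,71]},
  {"offset": [0.049,0.121,0.066],"dr": [0,0,78.8]},
  {"offset": [0.049,0.121,0.066],"dr": [0,0,78.8]},
  {"offset": [0.049,0.121,0.066],"dr": [0,0,78.8]},
  {"offset": [0.049,0.121,0.066],"dr": [0,0,78.8]},
])

```text
time_s: 16.17
position: [0.4418, 0.1724, 0.1486]
tcp_rot: [[0.16, 0.987, -0.004], [0.987, -0.16, -0.001], [-0.001, -0.004, -1.0]]
force: [-0.6, -0.0, -0.3]
opening: 1.001
grasp_force: 0.0
```

```bash
python3 boxes.py; python3 -c "
from h import *
go((.4425,.173,.010),-9.3)"
```

```text
t 16.17 pos [0.4418 0.1724 0.1486] y@ -9.2 z [-0.004 -0.001 -1.   ] F [-0.6 -0.  -0.3] M [-0.08  0.1   0.  ] open 1.001 g 0.0
box [420. 414.] [84. 58.] long axis 75.8 px [218. 258.]
box [421. 299.] [83. 59.] long axis 89.7 px [247. 257.]
wrist
box [422. 288.] [68. 59.] long axis 86.2 px [227.  48.]
box [444. 173.] [86. 59.] long axis 80.4 px [280. 187.]
off [0.0006 0.0004 0.1392] dr [-0.14  0.04  0.07]
```

Request:
servo_tool([
  {"offset": [0,0.001,0.03],"dr": [0,0,0]},
  {"offset": [0,0.001,0.06],"dr": [0,0,0]},
  {"offset": [0,0.001,0.09],"dr": [0,0,0]},
  {"offset": [0,0.001,0.115],"dr": [0,0,0]},
  {"offset": [0,0.001,0.132],"dr": [0,0,0]},
  {"offset": [0,0.001,0.139],"dr": [0,0,0]},
  {"offset": [0,0.001,0.139],"dr": [0,0,0]},
  {"offset": [0,0.001,0.139],"dr": [0,0,0]},
])

```text
time_s: 16.93
position: [0.4442, 0.1725, 0.0113]
tcp_rot: [[0.161, 0.987, -0.0], [0.987, -0.161, -0.0], [-0.0, -0.0, -1.0]]
force: [0.1, 1.1, 0.6]
opening: 0.999
grasp_force: 0.0
```

Request:
servo_tool([
  {"offset": [0,0,0],"dr": [0,0,0]},
  {"offset": [0,0,0],"dr": [0,0,0]},
  {"offset": [0,0,0],"dr": [0,0,0]},
  {"offset": [0,0,0],"dr": [0,0,0]},
  {"offset": [0,0,0],"dr": [0,0,0]},
  {"offset": [0,0,0],"dr": [0,0,0]},
  {"offset": [0,0,0],"dr": [0,0,0]},
  {"offset": [0,0,0],"dr": [0,0,0]},
  {"offset": [0,0,0],"dr": [0,0,0]},
  {"offset": [0,0,0],"dr": [0,0,0]},
], gripper=1)

```text
time_s: 17.77
position: [0.4441, 0.1725, 0.0112]
tcp_rot: [[0.161, 0.987, -0.0], [0.987, -0.161, -0.0], [-0.0, -0.0, -1.0]]
force: [-0.2, 0.1, 0.9]
opening: 0.322
grasp_force: 0.0
```

```bash
cat >> h.py <<'E'
def CW(P,q=(.6665,-.2365,.0344)):
    c,s=np.cos(q[2]),np.sin(q[2]); return np.array([q[0]+c*P[0]-s*P[1],q[1]+s*P[0]+c*P[1],.1+P[2]])
E
python3 -c "
from h import *
st(); print(CW((0,.062,.1)))"
```

```text
t 17.77 pos [0.4441 0.1725 0.0112] y@ -9.3 z [-0. -0. -1.] F [-0.2  0.1  0.9] M [-0.11  0.06 -0.06] open 0.322 g 0.0
[ 0.66436762 -0.17453668  0.2       ]
```

The gripper closed past 58 mm with no force, so the box wasn't between the pads. I'll open, rise and look.

Request:
servo_tool([
  {"offset": [0,0,0],"dr": [0,0,0]},
  {"offset": [0,0,0],"dr": [0,0,0]},
  {"offset": [0,0,0],"dr": [0,0,0]},
  {"offset": [0,0,0],"dr": [0,0,0]},
  {"offset": [0,0,0],"dr": [0,0,0]},
  {"offset": [0,0,0],"dr": [0,0,0]},
  {"offset": [0,0,-0.03],"dr": [0,0,0]},
  {"offset": [0,0,-0.07],"dr": [0,0,0]},
  {"offset": [0,0,-0.11],"dr": [0,0,0]},
  {"offset": [0,0,-0.15],"dr": [0,0,0]},
  {"offset": [0,0,-0.15],"dr": [0,0,0]},
], gripper=-1)

```text
time_s: 18.68
position: [0.4491, 0.1735, 0.168]
tcp_rot: [[0.161, 0.987, 0.015], [0.987, -0.161, 0.002], [0.005, 0.014, -1.0]]
force: [0.8, -0.2, 0.1]
opening: 0.989
grasp_force: 0.0
```

```bash
python3 boxes.py; python3 - <<'E'
from h import *
W=pickle.load(open("w_l.pkl","rb"));S=__import__("rig").viewer.capture("scene")
o=np.zeros((420,800,3),np.uint8);o[:,:400]=W["color"][:,:,::-1][:, 60:460];o[:300,400:]=cv2.resize(S["color"][200:350,120:320,::-1],(400,300));cv2.imwrite("pics/m9.png",o)
E
```

```text
t 18.68 pos [0.4491 0.1735 0.168 ] y@ -9.3 z [ 0.015  0.002 -1.   ] F [ 0.8 -0.2  0.1] M [-0.06  0.02 -0.01] open 0.989 g 0.0
box [420. 414.] [84. 58.] long axis 75.8 px [218. 258.]
box [421. 299.] [83. 59.] long axis 89.7 px [246. 257.]
wrist
box [423. 291.] [74. 59.] long axis 86.2 px [220.  49.]
box [444. 173.] [85. 59.] long axis 80.6 px [271. 186.]
```

View pics/m9.png

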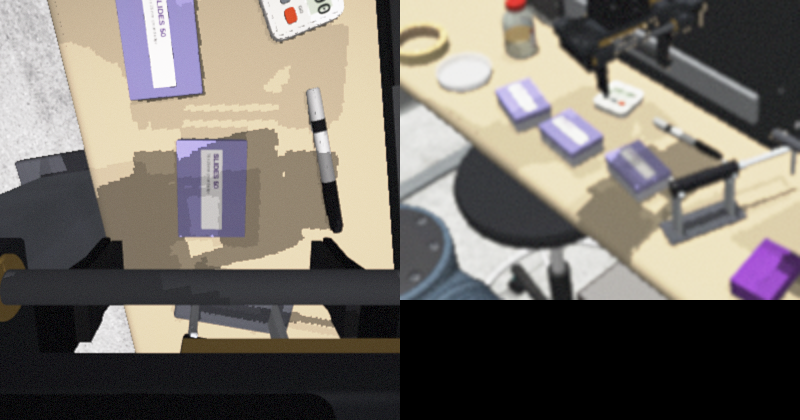

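The box is where measured: crop (211,187), just under the tool and aligned. The fingers should have met it. I'll retry lower and watch the opening in stages.

Request:
servo_tool([
  {"offset": [0,0,0.03],"dr": [0,0,0]},
  {"offset": [0,0,0.06],"dr": [0,0,0]},
  {"offset": [0,0,0.09],"dr": [0,0,0]},
  {"offset": [0,0,0.12],"dr": [0,0,0]},
  {"offset": [0,0,0.14],"dr": [0,0,0]},
  {"offset": [0,0,0.15],"dr": [0,0,0]},
  {"offset": [0,0,0.154],"dr": [0,0,0]},
  {"offset": [0,0,0.154],"dr": [0,0,0]},
  {"offset": [0,0,0.154],"dr": [0,0,0]},
])

```text
time_s: 19.58
position: [0.4442, 0.1725, 0.0073]
tcp_rot: [[0.161, 0.987, -0.0], [0.987, -0.161, -0.0], [-0.0, -0.0, -1.0]]
force: [0.5, -0.1, -0.6]
opening: 1.002
grasp_force: 0.0
```

Request:
servo_tool([
  {"offset": [0,0,0],"dr": [0,0,0]},
  {"offset": [0,0,0],"dr": [0,0,0]},
  {"offset": [0,0,0],"dr": [0,0,0]},
  {"offset": [0,0,0],"dr": [0,0,0]},
  {"offset": [0,0,0],"dr": [0,0,0]},
  {"offset": [0,0,0],"dr": [0,0,0]},
], gripper=1)

```text
time_s: 20.08
position: [0.4444, 0.1726, 0.0076]
tcp_rot: [[0.161, 0.987, 0.001], [0.987, -0.161, 0.0], [0.0, 0.001, -1.0]]
force: [0.2, 0.7, 2.3]
opening: 0.649
grasp_force: 30.0
```

```bash
python3 boxes.py
```

```text
t 20.08 pos [0.4444 0.1726 0.0076] y@ -9.3 z [ 0.001  0.    -1.   ] F [0.2 0.7 2.3] M [-0.06  0.07 -0.03] open 0.649 g 30.0
box [420. 414.] [84. 58.] long axis 76.0 px [218. 258.]
box [422. 298.] [87. 57.] long axis 85.7 px [248. 257.]
wrist
box [422. 271.] [34. 59.] long axis 175.8 px [179.  46.]
box [447. 192.] [48. 59.] long axis 170.3 px [276. 212.]
box [439. 142.] [18. 59.] long axis 170.8 px [276. 322.]
```

Request:
servo_tool([
  {"offset": [0,0,-0.005],"dr": [0,0,0]},
  {"offset": [0,0,-0.015],"dr": [0,0,0]},
  {"offset": [0,0,-0.03],"dr": [0,0,0]},
  {"offset": [0,0,-0.05],"dr": [0,0,0]},
  {"offset": [0,0,-0.075],"dr": [0,0,0]},
  {"offset": [0,0,-0.1],"dr": [0,0,0]},
  {"offset": [0,0,-0.13],"dr": [0,0,0]},
  {"offset": [0,0,-0.16],"dr": [0,0,0]},
  {"offset": [0,0,-0.19],"dr": [0,0,0]},
  {"offset": [0,0,-0.22],"dr": [0,0,0]},
  {"offset": [0,0,-0.25],"dr": [0,0,0]},
  {"offset": [0,0,-0.28],"dr": [0,0,0]},
  {"offset": [0,0,-0.31],"dr": [0,0,0]},
  {"offset": [0,0,-0.34],"dr": [0,0,0]},
  {"offset": [0,0,-0.355],"dr": [0,0,0]},
  {"offset": [0,0,-0.355],"dr": [0,0,0]},
])

```text
time_s: 21.52
position: [0.4456, 0.1728, 0.3666]
tcp_rot: [[0.161, 0.987, 0.009], [0.987, -0.161, 0.001], [0.003, 0.008, -1.0]]
force: [0.9, 0.3, -1.6]
opening: 0.642
grasp_force: 30.0
```

```bash
python3 -c "
from h import *
st(); go((.455,-.17,.362),-88);go((.6644,-.1745,.362),-88)"
```

```text
t 21.52 pos [0.4456 0.1728 0.3666] y@ -9.3 z [ 0.009  0.001 -1.   ] F [ 0.9  0.3 -1.6] M [-0.05  0.02 -0.05] open 0.642 g 30.0
off [-0.3368  0.0645  0.0043] dr [ 0.3  -0.46 78.72]
off [-0.3075  0.2719  0.0061] dr [ 0.3  -0.46 78.72]
```

Request:
servo_tool([
  {"offset": [-0.03,0.006,0],"dr": [0,0,7]},
  {"offset": [-0.06,0.012,0],"dr": [0,0,14]},
  {"offset": [-0.09,0.017,0],"dr": [0,0,21]},
  {"offset": [-0.12,0.023,0],"dr": [0,0,28]},
  {"offset": [-0.15,0.029,0],"dr": [0,0,35]},
  {"offset": [-0.18,0.035,0],"dr": [0,0,42]},
  {"offset": [-0.21,0.04,0],"dr": [0,0,49]},
  {"offset": [-0.24,0.046,0],"dr": [0,0,56]},
  {"offset": [-0.27,0.052,0],"dr": [0,0,63]},
  {"offset": [-0.3,0.058,0],"dr": [0,0,70]},
  {"offset": [-0.337,0.065,0],"dr": [0,0,77]},
  {"offset": [-0.333,0.095,0],"dr": [0,0,78.7]},
  {"offset": [-0.329,0.125,0],"dr": [0,0,78.7]},
  {"offset": [-0.325,0.155,0],"dr": [0,0,78.7]},
  {"offset": [-0.32,0.185,0],"dr": [0,0,78.7]},
  {"offset": [-0.316,0.215,0],"dr": [0,0,78.7]},
  {"offset": [-0.312,0.245,0],"dr": [0,0,78.7]},
  {"offset": [-0.308,0.272,0],"dr": [0,0,78.7]},
  {"offset": [-0.308,0.272,0],"dr": [0,0,78.7]},
  {"offset": [-0.308,0.272,0],"dr": [0,0,78.7]},
])

```text
time_s: 23.18
position: [0.6624, -0.1747, 0.3588]
tcp_rot: [[0.999, 0.036, -0.006], [0.036, -0.999, 0.002], [-0.006, -0.002, -1.0]]
force: [-0.4, 0.2, -1.6]
opening: 0.64
grasp_force: 30.0
```

```bash
python3 -c "
from h import *
st(); go((.6644,-.1745,.109),-88)"; python3 boxes.py; python3 - <<'E'
from h import *
W=pickle.load(open("w_l.pkl","rb"));T=pickle.load(open("top_l.pkl","rb"))
# cabinet features in wrist: sill/walls
for n,P in {"hingeL":(-.082,.158,.042),"sill L":(-.085,.165,.036),"sillR":(-.085,-.165,.036),"floorL front":(-.078,.165,0),"floorR front":(-.078,-.165,0),"wallLfront":(-.09,.17,.052),"edgeL":(-.248,.158,.158),"edgeR":(-.248,-.158,.158),"edge mid":(-.248,0,.158)}.items(): print(n,proj(W,CW(P)).round(0),"T",proj(T,CW(P)).round(1))
cv2.imwrite("pics/w10.png",W["color"][:,:,::-1])
E
```

```text
t 23.18 pos [ 0.6624 -0.1747  0.3588] y@ -87.9 z [-0.006  0.002 -1.   ] F [-0.4  0.2 -1.6] M [-0.04  0.21 -0.03] open 0.64 g 30.0
off [0.0034 0.0005 0.2497] dr [-0.14  0.32  0.06]
t 23.18 pos [ 0.6624 -0.1747  0.3588] y@ -87.9 z [-0.006  0.002 -1.   ] F [-0.4  0.2 -1.6] M [-0.04  0.21 -0.03] open 0.64 g 30.0
box [420. 414.] [84. 58.] long axis 75.8 px [218. 258.]
box [422. 300.] [84. 57.] long axis 86.2 px [247. 257.]
wrist
box [ 573. -175.] [153. 196.] long axis 92.2 px [276. 212.]
box [ 408. -183.] [ 59. 191.] long axis 92.2 px [276. 323.]
hingeL [191. 240.] T [347.6 215. ]
sill L [186. 240.] T [345.5 216. ]
sillR [475. 241.] T [434.2 212.5]
floorL front [193. 225.] T [344.1 214.8]
floorR front [461. 225.] T [430.9 211.3]
wallLfront [178. 250.] T [344.9 217.2]
edgeL [174. 448.] T [355.  261.2]
edgeR [509. 450.] T [447.4 257.6]
edge mid [341. 449.] T [401.2 259.4]
```

View pics/w10.png

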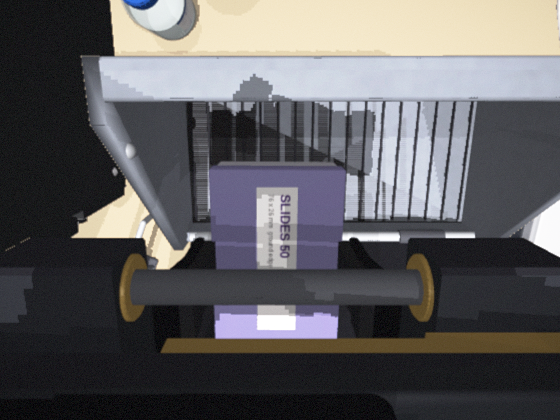

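The wrist view shows the box gripped squarely. The cabinet's floor grille runs from (190,222) to (465,220), within a few pixels of the model, so the cabinet pose holds. Next I'll descend.

Request:
servo_tool([
  {"offset": [0.002,0.002,0.03],"dr": [0,0,0]},
  {"offset": [0.002,0.002,0.06],"dr": [0,0,0]},
  {"offset": [0.002,0.002,0.09],"dr": [0,0,0]},
  {"offset": [0.002,0.002,0.12],"dr": [0,0,0]},
  {"offset": [0.002,0.002,0.15],"dr": [0,0,0]},
  {"offset": [0.002,0.002,0.17],"dr": [0,0,0]},
  {"offset": [0.002,0.002,0.19],"dr": [0,0,0]},
  {"offset": [0.002,0.002,0.21],"dr": [0,0,0]},
  {"offset": [0.002,0.002,0.225],"dr": [0,0,0]},
  {"offset": [0.002,0.002,0.235],"dr": [0,0,0]},
  {"offset": [0.002,0.002,0.235],"dr": [0,0,0]},
  {"offset": [0.002,0.002,0.235],"dr": [0,0,0]},
])

```text
time_s: 24.28
position: [0.6643, -0.1773, 0.1276]
tcp_rot: [[0.999, 0.035, -0.001], [0.035, -0.999, 0.0], [-0.001, -0.0, -1.0]]
force: [-0.7, -0.4, -1.6]
opening: 0.638
grasp_force: 30.0
```

```bash
python3 -c "
from h import *
st(); go((.6644,-.1765,.108),-88)"
```

```text
t 24.28 pos [ 0.6643 -0.1773  0.1276] y@ -88.0 z [-0.001  0.    -1.   ] F [-0.7 -0.4 -1.6] M [-0.07  0.15  0.02] open 0.638 g 30.0
off [ 0.0001 -0.0008  0.0196] dr [-0.01  0.03 -0.01]
```

Request:
servo_tool([
  {"offset": [0,0,0.006],"dr": [0,0,0]},
  {"offset": [0,0,0.011],"dr": [0,0,0]},
  {"offset": [0,0,0.015],"dr": [0,0,0]},
  {"offset": [0,0,0.018],"dr": [0,0,0]},
  {"offset": [0,0,0.019],"dr": [0,0,0]},
  {"offset": [0,0,0.019],"dr": [0,0,0]},
  {"offset": [0,0,0.019],"dr": [0,0,0]},
])

```text
time_s: 24.87
position: [0.6651, -0.1773, 0.1083]
tcp_rot: [[0.999, 0.035, 0.0], [0.035, -0.999, -0.0], [0.0, 0.0, -1.0]]
force: [-0.5, 0.2, -1.7]
opening: 0.641
grasp_force: 30.0
```

```bash
python3 -c "
from h import *
st()"
```

```text
t 24.87 pos [ 0.6651 -0.1773  0.1083] y@ -88.0 z [ 0. -0. -1.] F [-0.5  0.2 -1.7] M [-0.01  0.18 -0.01] open 0.641 g 30.0
```

Request:
servo_tool([
  {"offset": [0,0,0.001],"dr": [0,0,0]},
  {"offset": [0,0,0.002],"dr": [0,0,0]},
  {"offset": [0,0,0.002],"dr": [0,0,0]},
  {"offset": [0,0,0.002],"dr": [0,0,0]},
])

```text
time_s: 25.2
position: [0.6654, -0.1774, 0.1076]
tcp_rot: [[0.999, 0.035, 0.001], [0.035, -0.999, -0.001], [0.001, 0.001, -1.0]]
force: [-2.0, 0.8, 5.2]
opening: 0.641
grasp_force: 30.0
```

Request:
servo_tool([
  {"offset": [0,0,0],"dr": [0,0,0]},
  {"offset": [0,0,0],"dr": [0,0,0]},
  {"offset": [0,0,0],"dr": [0,0,0]},
  {"offset": [0,0,0],"dr": [0,0,0]},
  {"offset": [0,0,0],"dr": [0,0,0]},
  {"offset": [0,0,0],"dr": [0,0,0]},
  {"offset": [0,0,-0.02],"dr": [0,0,0]},
  {"offset": [0,0,-0.05],"dr": [0,0,0]},
  {"offset": [0,0,-0.08],"dr": [0,0,0]},
  {"offset": [0,0,-0.08],"dr": [0,0,0]},
  {"offset": [0,0,-0.08],"dr": [0,0,0]},
], gripper=-0.4)

```text
time_s: 26.12
position: [0.6665, -0.1779, 0.1888]
tcp_rot: [[0.999, 0.035, 0.005], [0.035, -0.999, -0.002], [0.005, 0.002, -1.0]]
force: [-1.0, -0.1, -0.6]
opening: 0.698
grasp_force: 0.0
```

```bash
cat > cab.py <<'E'
from boxes import *
st(); w=viewer.capture("wrist"); t=viewer.capture("top"); 
c,s=np.cos(.0344),np.sin(.0344)
for n,im,A in(("wrist",w,1500),("top",t,100)):
    hsv=cv2.cvtColor(im["color"],cv2.COLOR_RGB2HSV); m=cv2.inRange(hsv,(112,25,40),(142,170,255)); m=cv2.morphologyEx(m,cv2.MORPH_CLOSE,np.ones((9,9) if n=="wrist" else (5,5)))
    k,l,st_,ce=cv2.connectedComponentsWithStats(m)
    for i in range(1,k):
        if st_[i,4]>A:
            p=np.argwhere(l==i)[:,::-1].astype(float); W=np.array([plane(im,u,v,.13)[:2] for u,v in p])-[.6665,-.2365]
            L=np.c_[c*W[:,0]+s*W[:,1],-s*W[:,0]+c*W[:,1]].astype(np.float32)
            r=cv2.minAreaRect(L*1000)
            if abs(r[0][0])<150 and abs(r[0][1])<220: print(n,"cab-frame mm",np.round(r[0]),np.round(r[1]),round(r[2],1),"x",L[:,0].min().round(3),L[:,0].max().round(3),"y",L[:,1].min().round(3),L[:,1].max().round(3))
E
python3 cab.py
```

```text
t 26.12 pos [ 0.6665 -0.1779  0.1888] y@ -88.0 z [ 0.005 -0.002 -1.   ] F [-1.  -0.1 -0.6] M [-0.08  0.21 -0.02] open 0.698 g 0.0
wrist cab-frame mm [-39.  45.] [426. 241.] 87.0 x -0.164 0.087 y -0.162 0.262
```

```bash
sed -i 's/(112,25,40),(142,170,255)/(118,55,50),(140,170,255)/' cab.py; python3 cab.py
```

```text
t 26.22 pos [ 0.6642 -0.1769  0.1854] y@ -88.0 z [-0.002  0.001 -1.   ] F [-0.2  0.1  0.1] M [-0.01  0.18  0.02] open 0.703 g 0.0
wrist cab-frame mm [ 2. 59.] [60. 84.] 90.0 x -0.04 0.044 y 0.029 0.089
```

Request:
servo_tool([
  {"offset": [0.002,0.025,0],"dr": [0,0,0]},
  {"offset": [0.002,0.052,0],"dr": [0,0,0]},
  {"offset": [0.002,0.052,0],"dr": [0,0,0]},
  {"offset": [0.002,0.052,0],"dr": [0,0,0]},
  {"offset": [0.002,0.052,0],"dr": [0,0,0]},
  {"offset": [0.002,0.052,0],"dr": [0,0,0]},
  {"offset": [0.002,0.052,0],"dr": [0,0,0]},
  {"offset": [0.002,0.052,0],"dr": [0,0,0]},
  {"offset": [0.002,0.052,0],"dr": [0,0,0]},
  {"offset": [0.002,0.052,0],"dr": [0,0,0]},
  {"offset": [0.002,0.052,0],"dr": [0,0,0]},
  {"offset": [0.002,0.052,0.025],"dr": [0,0,0]},
  {"offset": [0.002,0.052,0.05],"dr": [0,0,0]},
  {"offset": [0.002,0.052,0.07],"dr": [0,0,0]},
  {"offset": [0.002,0.052,0.076],"dr": [0,0,0]},
  {"offset": [0.002,0.052,0.076],"dr": [0,0,0]},
], gripper=1)

```text
time_s: 27.65
position: [0.6673, -0.2284, 0.108]
tcp_rot: [[0.999, 0.035, -0.004], [0.035, -0.999, 0.002], [-0.004, -0.002, -1.0]]
force: [-1.6, -0.2, -0.8]
opening: 0.002
grasp_force: 0.0
```

```bash
python3 -c "
from h import *
st();go(CW((.002,.055,.009)),-88)"
```

```text
t 27.65 pos [ 0.6673 -0.2284  0.108 ] y@ -88.0 z [-0.004  0.002 -1.   ] F [-1.6 -0.2 -0.8] M [-0.05  0.21 -0.01] open 0.002 g 0.0
off [ 0.0009 -0.047  -0.0009] dr [-0.13  0.23  0.01]
```

Request:
servo_tool([
  {"offset": [0,-0.006,0],"dr": [0,0,0]},
  {"offset": [0,-0.012,0],"dr": [0,0,0]},
  {"offset": [0,-0.018,0],"dr": [0,0,0]},
  {"offset": [0,-0.024,0],"dr": [0,0,0]},
  {"offset": [0,-0.03,0],"dr": [0,0,0]},
  {"offset": [0,-0.036,0],"dr": [0,0,0]},
  {"offset": [0,-0.042,0],"dr": [0,0,0]},
  {"offset": [0,-0.047,0],"dr": [0,0,0]},
  {"offset": [0,-0.047,0],"dr": [0,0,0]},
  {"offset": [0,-0.044,0],"dr": [0,0,0]},
  {"offset": [0,-0.044,-0.03],"dr": [0,0,0]},
  {"offset": [0,-0.044,-0.07],"dr": [0,0,0]},
  {"offset": [0,-0.044,-0.11],"dr": [0,0,0]},
  {"offset": [0,-0.044,-0.15],"dr": [0,0,0]},
  {"offset": [0,-0.044,-0.19],"dr": [0,0,0]},
  {"offset": [0,-0.044,-0.22],"dr": [0,0,0]},
  {"offset": [0,-0.044,-0.25],"dr": [0,0,0]},
  {"offset": [0,-0.044,-0.25],"dr": [0,0,0]},
])

```text
time_s: 29.15
position: [0.6703, -0.1873, 0.3691]
tcp_rot: [[0.999, 0.034, 0.014], [0.034, -0.999, -0.007], [0.014, 0.007, -1.0]]
force: [1.1, -0.2, 1.4]
opening: 0.008
grasp_force: 0.0
```

```bash
python3 cab.py; python3 boxes.py | grep -v wrist; python3 -c "
from h import *
go((.455,-.17,.36),-30);go((.4225,.2995,.15),-3.8)"
```

```text
t 29.15 pos [ 0.6703 -0.1873  0.3691] y@ -88.0 z [ 0.014 -0.007 -1.   ] F [ 1.1 -0.2  1.4] M [-0.02  0.1  -0.01] open 0.008 g 0.0
wrist cab-frame mm [ 0. 59.] [86. 60.] 0.0 x -0.043 0.043 y 0.029 0.089
top cab-frame mm [-3. 61.] [60. 83.] 87.0 x -0.044 0.04 y 0.031 0.093
t 29.25 pos [ 0.6678 -0.1861  0.3622] y@ -88.0 z [ 0.004 -0.002 -1.   ] F [ 0.2  0.8 -0.3] M [-0.07  0.16  0.  ] open 0.001 g 0.0
box [ 667. -194.] [67. 84.] long axis 179.7 px [370. 197.]
box [420. 414.] [84. 58.] long axis 75.8 px [218. 258.]
box [422. 300.] [84. 57.] long axis 86.2 px [247. 257.]
box [ 647. -176.] [107.  76.] long axis 2.1 px [269. 169.]
off [-0.2108 -0.0226 -0.0008] dr [ -0.14   0.11 -58.02]
off [-0.2265 -0.4927  0.2098] dr [-1.700e-01  8.000e-02 -8.422e+01]
```

The push passed over the box: it still spans y 0.029–0.089. Together with the missed first grasp, this suggests the fingertips ride higher than the reported TCP. I'll probe carefully, going down again on the inner side and checking force.

Request:
servo_tool([
  {"offset": [0.002,0.035,0.03],"dr": [0,0,0]},
  {"offset": [0.002,0.043,0.07],"dr": [0,0,0]},
  {"offset": [0.002,0.043,0.11],"dr": [0,0,0]},
  {"offset": [0.002,0.043,0.15],"dr": [0,0,0]},
  {"offset": [0.002,0.043,0.19],"dr": [0,0,0]},
  {"offset": [0.002,0.043,0.22],"dr": [0,0,0]},
  {"offset": [0.002,0.043,0.24],"dr": [0,0,0]},
  {"offset": [0.002,0.043,0.252],"dr": [0,0,0]},
  {"offset": [0.002,0.043,0.252],"dr": [0,0,0]},
  {"offset": [0.002,0.043,0.254],"dr": [0,0,0]},
  {"offset": [0.002,0.043,0.256],"dr": [0,0,0]},
  {"offset": [0.002,0.043,0.256],"dr": [0,0,0]},
])

```text
time_s: 30.35
position: [0.6718, -0.2286, 0.1058]
tcp_rot: [[0.999, 0.035, 0.003], [0.035, -0.999, -0.001], [0.003, 0.001, -1.0]]
force: [-0.6, 0.2, -0.1]
opening: 0.001
grasp_force: 0.0
```

```bash
python3 cab.py
```

```text
t 30.35 pos [ 0.6718 -0.2286  0.1058] y@ -88.0 z [ 0.003 -0.001 -1.   ] F [-0.6  0.2 -0.1] M [-0.02  0.2  -0.  ] open 0.001 g 0.0
wrist cab-frame mm [23. 58.] [42. 60.] 0.1 x 0.002 0.044 y 0.028 0.088
```

Request:
servo_tool([
  {"offset": [-0.002,0,0.001],"dr": [0,0,0]},
  {"offset": [-0.002,0,0.002],"dr": [0,0,0]},
  {"offset": [-0.002,0,0.003],"dr": [0,0,0]},
  {"offset": [-0.002,0,0.003],"dr": [0,0,0]},
  {"offset": [-0.002,0,0.003],"dr": [0,0,0]},
])

```text
time_s: 30.87
position: [0.6687, -0.2282, 0.1012]
tcp_rot: [[0.999, 0.035, -0.0], [0.035, -0.999, 0.0], [-0.0, -0.0, -1.0]]
force: [0.7, -0.2, -0.6]
opening: 0.007
grasp_force: 0.0
```

Request:
servo_tool([
  {"offset": [0,-0.006,0],"dr": [0,0,0]},
  {"offset": [0,-0.01,0],"dr": [0,0,0]},
  {"offset": [0,-0.014,0],"dr": [0,0,0]},
  {"offset": [0,-0.018,0],"dr": [0,0,0]},
])

```text
time_s: 31.2
position: [0.6682, -0.2097, 0.1012]
tcp_rot: [[0.999, 0.036, 0.0], [0.036, -0.999, -0.0], [0.0, 0.0, -1.0]]
force: [1.5, -1.2, -0.5]
opening: 0.001
grasp_force: 0.4
```

```bash
python3 cab.py
```

```text
t 31.2 pos [ 0.6682 -0.2097  0.1012] y@ -88.0 z [ 0. -0. -1.] F [ 1.5 -1.2 -0.5] M [-0.18  0.15 -0.07] open 0.001 g 0.4
wrist cab-frame mm [26. 64.] [37. 60.] 0.3 x 0.008 0.045 y 0.034 0.094
```

At 7 mm lower the push bites: the box is moving, with its near face at 0.034. I'll continue the push.

Request:
servo_tool([
  {"offset": [0,-0.005,0],"dr": [0,0,0]},
  {"offset": [0,-0.01,0],"dr": [0,0,0]},
  {"offset": [0,-0.015,0],"dr": [0,0,0]},
  {"offset": [0,-0.02,0],"dr": [0,0,0]},
  {"offset": [0,-0.025,0],"dr": [0,0,0]},
  {"offset": [0,-0.03,0],"dr": [0,0,0]},
  {"offset": [0,-0.031,0],"dr": [0,0,0]},
  {"offset": [0,-0.031,0],"dr": [0,0,0]},
])

```text
time_s: 31.97
position: [0.667, -0.1783, 0.1013]
tcp_rot: [[0.999, 0.036, -0.0], [0.036, -0.999, 0.001], [-0.0, -0.001, -1.0]]
force: [0.7, -0.8, 0.5]
opening: 0.001
grasp_force: 0.0
```

Request:
servo_tool([
  {"offset": [0,0.005,0],"dr": [0,0,0]},
  {"offset": [0,0.008,-0.01],"dr": [0,0,0]},
  {"offset": [0,0.008,-0.04],"dr": [0,0,0]},
  {"offset": [0,0.008,-0.08],"dr": [0,0,0]},
  {"offset": [0,0.008,-0.12],"dr": [0,0,0]},
  {"offset": [0,0.008,-0.16],"dr": [0,0,0]},
  {"offset": [0,0.008,-0.2],"dr": [0,0,0]},
  {"offset": [0,0.008,-0.24],"dr": [0,0,0]},
  {"offset": [0,0.008,-0.262],"dr": [0,0,0]},
  {"offset": [0,0.008,-0.262],"dr": [0,0,0]},
  {"offset": [0,0.008,-0.262],"dr": [0,0,0]},
], gripper=-1)

```text
time_s: 32.88
position: [0.6678, -0.188, 0.3662]
tcp_rot: [[0.999, 0.034, 0.005], [0.034, -0.999, -0.002], [0.005, 0.002, -1.0]]
force: [-0.8, 0.0, -1.0]
opening: 0.759
grasp_force: 0.0
```

```bash
python3 cab.py; python3 boxes.py | grep -v wrist; python3 -c "
from h import *
go((.455,-.17,.36),-30);go((.4225,.2995,.15),-3.8)"
```

```text
t 32.88 pos [ 0.6678 -0.188   0.3662] y@ -88.0 z [ 0.005 -0.002 -1.   ] F [-0.8  0.  -1. ] M [0.02 0.19 0.03] open 0.759 g 0.0
wrist cab-frame mm [-0. 96.] [86. 59.] 0.7 x -0.043 0.043 y 0.066 0.125
top cab-frame mm [-2. 99.] [88. 62.] 0.2 x -0.046 0.042 y 0.068 0.13
t 32.98 pos [ 0.6663 -0.1872  0.3619] y@ -88.0 z [-0.003  0.001 -1.   ] F [ 0.4 -0.  -0.7] M [0.01 0.16 0.04] open 0.845 g 0.0
box [ 669. -158.] [67. 88.] long axis 179.0 px [361. 195.]
box [432. 360.] [ 83. 204.] long axis 102.7 px [232. 254.]
box [ 646. -130.] [107.  76.] long axis 2.1 px [235. 167.]
off [-0.2105 -0.0243  0.0017] dr [ -0.24   0.16 -58.01]
off [-0.2258 -0.4942  0.2128] dr [ -0.28   0.11 -84.21]
```

A remaining box has been knocked: the two lids now merge in the segmentation. I'll separate them.

```bash
python3 - <<'E'
from h import *
c=pickle.load(open("top_l.pkl","rb"))
hsv=cv2.cvtColor(c["color"],cv2.COLOR_RGB2HSV); m=cv2.inRange(hsv,(115,35,80),(140,150,255))
r=m[235:275,200:265]
for row in r: print("".join("#" if v else "." for v in row))
from scipy.optimize import minimize
m=cv2.morphologyEx(m,cv2.MORPH_CLOSE,np.ones((3,3)))
p=np.argwhere(m[230:280,195:270])[:,::-1]+[195,230]
w=np.array([plane(c,u,v,.03)[:2] for u,v in p])
# grid of world points with label in/out incl. white label fill
def inside(w,x,y,a):
    d=w-[x,y];u=d@[np.cos(a),np.sin(a)];v=d@[-np.sin(a),np.cos(a)];return (abs(u)<.029)&(abs(v)<.042)
G=np.argwhere(np.ones((50,75)))[:,::-1]+[195,230]; GW=np.array([plane(c,u,v,.03)[:2] for u,v in G])
lab=(m[G[:,1],G[:,0]]>0)
# fill label: white pixels in bbox enclosed
f=m.copy(); h=np.zeros_like(f); cn,_=cv2.findContours(f,cv2.RETR_EXTERNAL,2); cv2.drawContours(h,cn,-1,255,-1); lab=h[G[:,1],G[:,0]]>0
from scipy.optimize import differential_evolution
def cost(q): return np.sum((inside(GW,*q[:3])|inside(GW,*q[3:]))!=lab)+np.sum(inside(GW,*q[:3])&inside(GW,*q[3:]))
R=differential_evolution(cost,[(.38,.5),(.22,.38),(-.9,.9),(.38,.5),(.34,.48),(-.9,.9)],seed=1,maxiter=300,popsize=20,tol=1e-8)
print(R.fun,lab.sum(),R.x.round(4),np.degrees(R.x[[2,5]]))
E
```

```text
.................................................................
.................................................................
.................................................................
.................................................................
.................................................................
.................................................................
.................................................................
.................................................................
....................................#########....................
....................................#####################........
....................................#####################........
...................................######################........
...................................######################........
...................................##..............######........
..........###......................#...................##........
..........########.................#...................##........
.........#############.............#........
[... 925 characters left out ...]
....................
....................########.....................................
........................###......................................
.................................................................
.................................................................
.................................................................
.................................................................
.................................................................
.................................................................
.................................................................
3.0 638 [ 0.4488  0.307  -0.0575  0.4197  0.4137 -0.2474] [ -3.29677751 -14.17765454]
```

```bash
python3 - <<'E'
from h import *
c=pickle.load(open("top_l.pkl","rb"))
hsv=cv2.cvtColor(c["color"],cv2.COLOR_RGB2HSV); m=cv2.inRange(hsv,(0,0,190),(180,40,255))[212:245,225:262]
for row in m: print("".join("#" if v else "." for v in row))
g=np.argwhere(m>0)
for u,v in((233.5,221),(248.5,219),(250.5,233),(236,236)):print(plane(c,u,v,.016).round(4))
E
```

```text
.....................................
.....................................
.....................................
.....................................
.....................................
.....................................
.....................................
.....................................
....................####.............
............############.............
.........###############.............
.........###########..##.............
........###########...###............
........#####...#########............
.........####..##########............
.........################............
.........#################...........
.........############..###...........
.........###########....##...........
..........#######..##..###...........
..........###..###########...........
..........################...........
..........################...........
...........#############.............
............#######..................
.....................................
.....................................
.....................................
.....................................
.....................................
.....................................
.....................................
.....................................
[0.5658 0.3558 0.016 ]
[0.5735 0.2959 0.016 ]
[0.5176 0.2879 0.016 ]
[0.5059 0.3457 0.016 ]
```

Request:
servo_tool([
  {"offset": [-0.035,-0.004,0],"dr": [0,0,-6]},
  {"offset": [-0.07,-0.008,0],"dr": [0,0,-12]},
  {"offset": [-0.105,-0.012,0],"dr": [0,0,-18]},
  {"offset": [-0.14,-0.016,0],"dr": [0,0,-24]},
  {"offset": [-0.175,-0.02,0],"dr": [0,0,-30]},
  {"offset": [-0.21,-0.024,0],"dr": [0,0,-36]},
  {"offset": [-0.209,-0.064,0],"dr": [0,0,-42]},
  {"offset": [-0.208,-0.104,0],"dr": [0,0,-48]},
  {"offset": [-0.207,-0.144,0],"dr": [0,0,-54]},
  {"offset": [-0.206,-0.184,0],"dr": [0,0,-60]},
  {"offset": [-0.205,-0.224,0],"dr": [0,0,-66]},
  {"offset": [-0.205,-0.264,0],"dr": [0,0,-72]},
  {"offset": [-0.204,-0.304,0],"dr": [0,0,-78]},
  {"offset": [-0.203,-0.344,0],"dr": [0,0,-84.7]},
  {"offset": [-0.202,-0.384,0],"dr": [0,0,-84.7]},
  {"offset": [-0.201,-0.424,0.04],"dr": [0,0,-84.7]},
  {"offset": [-0.2,-0.462,0.08],"dr": [0,0,-84.7]},
  {"offset": [-0.2,-0.501,0.12],"dr": [0,0,-84.7]},
  {"offset": [-0.2,-0.501,0.16],"dr": [0,0,-84.7]},
  {"offset": [-0.2,-0.501,0.2],"dr": [0,0,-84.7]},
], gripper=-0.655)

```text
time_s: 34.75
position: [0.4495, 0.3031, 0.1925]
tcp_rot: [[0.055, 0.998, 0.001], [0.998, -0.055, 0.001], [0.001, 0.001, -1.0]]
force: [0.8, 0.4, -1.1]
opening: 0.831
grasp_force: 0.0
```

Request:
servo_tool([
  {"offset": [0,0,0],"dr": [0,0,0]},
  {"offset": [0,0,0],"dr": [0,0,0]},
  {"offset": [0,0,0],"dr": [0,0,0]},
])

```text
time_s: 35.0
position: [0.4508, 0.3004, 0.1954]
tcp_rot: [[0.058, 0.998, 0.001], [0.998, -0.058, 0.0], [0.0, 0.001, -1.0]]
force: [-0.1, -0.6, -0.1]
opening: 0.828
grasp_force: 0.0
```

```bash
python3 boxes.py; python3 -c "
from h import *
go((.449,.307,.004),-3.3)"
```

```text
t 35.0 pos [0.4508 0.3004 0.1954] y@ -3.3 z [ 0.001  0.    -1.   ] F [-0.1 -0.6 -0.1] M [-0.03  0.04  0.02] open 0.828 g 0.0
box [ 673. -156.] [97. 70.] long axis 2.7 px [362. 193.]
wrist
box [421. 413.] [86. 59.] long axis 76.1 px [234.  54.]
box [450. 306.] [85. 59.] long axis 86.5 px [274. 173.]
off [ 0.0058 -0.0043  0.1931] dr [ 0.27 -0.11 -0.05]
```

Request:
servo_tool([
  {"offset": [0.006,-0.001,0.035],"dr": [0,0,0]},
  {"offset": [0.006,-0.001,0.07],"dr": [0,0,0]},
  {"offset": [0.006,-0.001,0.105],"dr": [0,0,0]},
  {"offset": [0.006,-0.001,0.14],"dr": [0,0,0]},
  {"offset": [0.006,-0.001,0.165],"dr": [0,0,0]},
  {"offset": [0.006,-0.001,0.18],"dr": [0,0,0]},
  {"offset": [0.006,-0.001,0.188],"dr": [0,0,0]},
  {"offset": [0.006,-0.001,0.191],"dr": [0,0,0]},
  {"offset": [0.006,-0.001,0.191],"dr": [0,0,0]},
])

```text
time_s: 35.85
position: [0.4508, 0.3068, 0.0046]
tcp_rot: [[0.058, 0.998, 0.002], [0.998, -0.058, 0.001], [0.001, 0.002, -1.0]]
force: [-0.4, -0.1, -0.5]
opening: 0.829
grasp_force: 0.0
```

Request:
servo_tool([
  {"offset": [0,0,0],"dr": [0,0,0]},
  {"offset": [0,0,0],"dr": [0,0,0]},
  {"offset": [0,0,0],"dr": [0,0,0]},
  {"offset": [0,0,0],"dr": [0,0,0]},
  {"offset": [0,0,0],"dr": [0,0,0]},
  {"offset": [0,0,0],"dr": [0,0,0]},
], gripper=1)

```text
time_s: 36.35
position: [0.4503, 0.3071, 0.0047]
tcp_rot: [[0.057, 0.998, 0.002], [0.998, -0.057, 0.001], [0.001, 0.002, -1.0]]
force: [-0.1, -0.9, 6.4]
opening: 0.658
grasp_force: 30.0
```

Request:
servo_tool([
  {"offset": [0,0,-0.005],"dr": [0,0,0]},
  {"offset": [0,0,-0.015],"dr": [0,0,0]},
  {"offset": [0,0,-0.03],"dr": [0,0,0]},
  {"offset": [0,0,-0.055],"dr": [0,0,0]},
  {"offset": [0,0,-0.085],"dr": [0,0,0]},
  {"offset": [0,0,-0.115],"dr": [0,0,0]},
  {"offset": [0,0,-0.15],"dr": [0,0,0]},
  {"offset": [0,0,-0.185],"dr": [0,0,0]},
  {"offset": [0,0,-0.22],"dr": [0,0,0]},
  {"offset": [0,0,-0.255],"dr": [0,0,0]},
  {"offset": [0,0,-0.29],"dr": [0,0,0]},
  {"offset": [0,0,-0.325],"dr": [0,0,0]},
  {"offset": [0,0,-0.355],"dr": [0,0,0]},
  {"offset": [0,0,-0.355],"dr": [0,0,0]},
])

```text
time_s: 37.52
position: [0.452, 0.3081, 0.3663]
tcp_rot: [[0.057, 0.998, 0.013], [0.998, -0.057, 0.006], [0.007, 0.013, -1.0]]
force: [1.6, -0.1, -0.5]
opening: 0.656
grasp_force: 30.0
```

```bash
python3 -c "
from h import *
st(); go((.455,-.20,.36),-88);go(CW((0,-.06,.26)),-88)"
```

```text
t 37.52 pos [0.452  0.3081 0.3663] y@ -3.3 z [ 0.013  0.006 -1.   ] F [ 1.6 -0.1 -0.5] M [-0.02 -0.01 -0.03] open 0.656 g 30.0
off [-0.5071  0.0319  0.0034] dr [ 0.33 -0.85 84.73]
off [-0.5912  0.2506  0.0057] dr [ 0.33 -0.85 84.73]
```

Request:
servo_tool([
  {"offset": [-0.034,0.002,0],"dr": [0,0,6]},
  {"offset": [-0.07,0.004,0],"dr": [0,0,12]},
  {"offset": [-0.107,0.006,0],"dr": [0,0,18]},
  {"offset": [-0.145,0.009,0],"dr": [0,0,24]},
  {"offset": [-0.183,0.011,0],"dr": [0,0,30]},
  {"offset": [-0.221,0.014,0],"dr": [0,0,36]},
  {"offset": [-0.259,0.016,0],"dr": [0,0,42]},
  {"offset": [-0.297,0.019,0],"dr": [0,0,48]},
  {"offset": [-0.335,0.021,0],"dr": [0,0,54]},
  {"offset": [-0.373,0.024,0],"dr": [0,0,60]},
  {"offset": [-0.411,0.026,0],"dr": [0,0,66]},
  {"offset": [-0.449,0.028,0],"dr": [0,0,72]},
  {"offset": [-0.487,0.03,0],"dr": [0,0,78]},
  {"offset": [-0.505,0.05,0],"dr": [0,0,84.7]},
  {"offset": [-0.52,0.085,0],"dr": [0,0,84.7]},
  {"offset": [-0.535,0.12,0],"dr": [0,0,84.7]},
  {"offset": [-0.55,0.155,0],"dr": [0,0,84.7]},
  {"offset": [-0.565,0.19,0],"dr": [0,0,84.7]},
  {"offset": [-0.58,0.225,0],"dr": [0,0,84.7]},
  {"offset": [-0.591,0.251,0],"dr": [0,0,84.7]},
])

```text
time_s: 39.18
position: [0.6675, -0.2986, 0.3568]
tcp_rot: [[0.999, 0.035, -0.001], [0.035, -0.999, 0.001], [-0.001, -0.001, -1.0]]
force: [0.4, -0.7, -0.7]
opening: 0.656
grasp_force: 30.0
```

Request:
servo_tool([
  {"offset": [0,0,0],"dr": [0,0,0]},
  {"offset": [0,0,0],"dr": [0,0,0]},
  {"offset": [0,0,0],"dr": [0,0,0]},
  {"offset": [0,0,0],"dr": [0,0,0]},
])

```text
time_s: 39.52
position: [0.6649, -0.2969, 0.3587]
tcp_rot: [[0.999, 0.035, -0.001], [0.035, -0.999, 0.001], [-0.001, -0.001, -1.0]]
force: [-0.7, 0.8, -0.7]
opening: 0.659
grasp_force: 30.0
```

```bash
python3 -c "
from h import *
st(); go(CW((0,-.06,.007)),-88)"
```

```text
t 39.52 pos [ 0.6649 -0.2969  0.3587] y@ -88.0 z [-0.001  0.001 -1.   ] F [-0.7  0.8 -0.7] M [-0.02  0.12 -0.01] open 0.659 g 30.0
off [ 4.000e-03 -1.000e-04  2.517e-01] dr [-0.04  0.06  0.02]
```

Request:
servo_tool([
  {"offset": [0.003,0,0.035],"dr": [0,0,0]},
  {"offset": [0.003,0,0.07],"dr": [0,0,0]},
  {"offset": [0.003,0,0.105],"dr": [0,0,0]},
  {"offset": [0.003,0,0.14],"dr": [0,0,0]},
  {"offset": [0.003,0,0.17],"dr": [0,0,0]},
  {"offset": [0.003,0,0.195],"dr": [0,0,0]},
  {"offset": [0.003,0,0.215],"dr": [0,0,0]},
  {"offset": [0.003,0,0.23],"dr": [0,0,0]},
  {"offset": [0.003,0,0.24],"dr": [0,0,0]},
  {"offset": [0.003,0,0.246],"dr": [0,0,0]},
  {"offset": [0.003,0,0.25],"dr": [0,0,0]},
  {"offset": [0.003,0,0.252],"dr": [0,0,0]},
  {"offset": [0.003,0,0.253],"dr": [0,0,0]},
  {"offset": [0.003,0,0.253],"dr": [0,0,0]},
])

```text
time_s: 40.68
position: [0.6695, -0.2979, 0.1065]
tcp_rot: [[0.999, 0.035, 0.001], [0.035, -0.999, -0.001], [0.001, 0.001, -1.0]]
force: [0.1, -0.8, -1.5]
opening: 0.659
grasp_force: 30.0
```

Request:
servo_tool([
  {"offset": [0,0,0.001],"dr": [0,0,0]},
  {"offset": [0,0,0.001],"dr": [0,0,0]},
  {"offset": [0,0,0.001],"dr": [0,0,0]},
])

```text
time_s: 40.93
position: [0.6692, -0.2978, 0.1049]
tcp_rot: [[0.999, 0.035, 0.001], [0.035, -0.999, -0.0], [0.001, 0.0, -1.0]]
force: [-0.1, 0.2, 0.3]
opening: 0.656
grasp_force: 30.0
```

Request:
servo_tool([
  {"offset": [0,0,0],"dr": [0,0,0]},
  {"offset": [0,0,0],"dr": [0,0,0]},
  {"offset": [0,0,0],"dr": [0,0,0]},
  {"offset": [0,0,0],"dr": [0,0,0]},
  {"offset": [0,0,-0.02],"dr": [0,0,0]},
  {"offset": [0,0,-0.05],"dr": [0,0,0]},
  {"offset": [0,0,-0.08],"dr": [0,0,0]},
  {"offset": [0,0,-0.08],"dr": [0,0,0]},
], gripper=-0.5)

```text
time_s: 41.6
position: [0.6731, -0.3, 0.1924]
tcp_rot: [[0.999, 0.035, 0.012], [0.035, -0.999, -0.007], [0.012, 0.008, -1.0]]
force: [1.6, -1.6, 1.6]
opening: 0.75
grasp_force: 0.0
```

```bash
python3 cab.py; python3 -c "
from h import *
go(CW((.002,-.010,.08)),-88)"
```

```text
t 41.6 pos [ 0.6731 -0.3     0.1924] y@ -88.0 z [ 0.012 -0.007 -1.   ] F [ 1.6 -1.6  1.6] M [-0.08  0.04  0.02] open 0.75 g 0.0
wrist cab-frame mm [14. 88.] [57. 55.] 0.1 x -0.015 0.043 y 0.061 0.116
wrist cab-frame mm [  2. -63.] [63. 79.] 89.2 x -0.038 0.042 y -0.095 -0.032
top cab-frame mm [ -1. 100.] [64. 90.] 87.7 x -0.046 0.045 y 0.066 0.131
off [ 0.0006 -0.0519  0.0067] dr [ 0.15 -0.21  0.01]
```

Request:
servo_tool([
  {"offset": [0,-0.025,0],"dr": [0,0,0]},
  {"offset": [0,-0.051,0],"dr": [0,0,0]},
  {"offset": [0,-0.051,0],"dr": [0,0,0]},
  {"offset": [0,-0.051,0],"dr": [0,0,0]},
  {"offset": [0,-0.051,0],"dr": [0,0,0]},
  {"offset": [0,-0.051,0],"dr": [0,0,0]},
  {"offset": [0,-0.051,0],"dr": [0,0,0]},
  {"offset": [0,-0.051,0],"dr": [0,0,0]},
  {"offset": [0,-0.051,0],"dr": [0,0,0]},
  {"offset": [0,-0.051,0],"dr": [0,0,0]},
  {"offset": [0,-0.051,0],"dr": [0,0,0]},
  {"offset": [0,-0.051,0],"dr": [0,0,0]},
  {"offset": [0,-0.051,0.03],"dr": [0,0,0]},
  {"offset": [0,-0.051,0.06],"dr": [0,0,0]},
  {"offset": [0,-0.051,0.075],"dr": [0,0,0]},
  {"offset": [0,-0.051,0.081],"dr": [0,0,0]},
  {"offset": [0,-0.051,0.083],"dr": [0,0,0]},
  {"offset": [0,-0.051,0.083],"dr": [0,0,0]},
  {"offset": [0,-0.051,0.083],"dr": [0,0,0]},
], gripper=1)

```text
time_s: 43.28
position: [0.6684, -0.2473, 0.103]
tcp_rot: [[0.999, 0.035, 0.003], [0.035, -0.999, -0.002], [0.003, 0.002, -1.0]]
force: [0.6, -0.1, 0.9]
opening: 0.01
grasp_force: 0.0
```

```bash
python3 -c "
from h import *
st(); go(CW((.002,-.058,.0012)),-88)"
```

```text
t 43.28 pos [ 0.6684 -0.2473  0.103 ] y@ -88.0 z [ 0.003 -0.002 -1.   ] F [ 0.6 -0.1  0.9] M [-0.08  0.17 -0.01] open 0.01 g 0.0
off [0.0004 0.0471 0.0019] dr [ 0.09 -0.15  0.01]
```

Request:
servo_tool([
  {"offset": [0,0.006,0.001],"dr": [0,0,0]},
  {"offset": [0,0.012,0.001],"dr": [0,0,0]},
  {"offset": [0,0.017,0.001],"dr": [0,0,0]},
  {"offset": [0,0.022,0.001],"dr": [0,0,0]},
  {"offset": [0,0.027,0.001],"dr": [0,0,0]},
  {"offset": [0,0.032,0.001],"dr": [0,0,0]},
  {"offset": [0,0.037,0.001],"dr": [0,0,0]},
  {"offset": [0,0.042,0.001],"dr": [0,0,0]},
  {"offset": [0,0.047,0.001],"dr": [0,0,0]},
  {"offset": [0,0.047,0.001],"dr": [0,0,0]},
  {"offset": [0,0.04,0],"dr": [0,0,0]},
  {"offset": [0,0.038,-0.03],"dr": [0,0,0]},
  {"offset": [0,0.038,-0.07],"dr": [0,0,0]},
  {"offset": [0,0.038,-0.11],"dr": [0,0,0]},
  {"offset": [0,0.038,-0.15],"dr": [0,0,0]},
  {"offset": [0,0.038,-0.19],"dr": [0,0,0]},
  {"offset": [0,0.038,-0.23],"dr": [0,0,0]},
  {"offset": [0,0.038,-0.26],"dr": [0,0,0]},
  {"offset": [0,0.038,-0.26],"dr": [0,0,0]},
  {"offset": [0,0.038,-0.26],"dr": [0,0,0]},
])

```text
time_s: 44.95
position: [0.6695, -0.2845, 0.3648]
tcp_rot: [[0.999, 0.036, 0.005], [0.036, -0.999, -0.003], [0.005, 0.003, -1.0]]
force: [-1.2, 0.4, -0.2]
opening: 0.005
grasp_force: 0.0
```

```bash
python3 cab.py; python3 boxes.py | grep -v wrist; python3 -c "
from h import *
go((.455,-.17,.36),-88);go((.42,.414,.36),-14.2)"
```

```text
t 44.95 pos [ 0.6695 -0.2845  0.3648] y@ -88.0 z [ 0.005 -0.003 -1.   ] F [-1.2  0.4 -0.2] M [-0.05  0.15  0.  ] open 0.005 g 0.0
wrist cab-frame mm [-0. 95.] [88. 63.] 0.5 x -0.045 0.043 y 0.064 0.127
wrist cab-frame mm [ -2. -97.] [87. 61.] 0.1 x -0.045 0.042 y -0.128 -0.067
top cab-frame mm [ -1. 100.] [64. 90.] 87.7 x -0.046 0.044 y 0.066 0.131
t 45.05 pos [ 0.6678 -0.2838  0.3599] y@ -88.0 z [-0.003  0.002 -1.   ] F [-0.8  0.1 -0.6] M [-0.    0.17  0.03] open 0.002 g 0.0
box [ 672. -155.] [68. 92.] long axis 179.7 px [362. 193.]
box [420. 414.] [84. 58.] long axis 75.8 px [218. 258.]
box [ 645. -108.] [108.  79.] long axis 2.0 px [148. 166.]
box [ 650. -346.] [106.  76.] long axis 2.1 px [322. 168.]
off [-2.085e-01 -1.213e-01 -2.000e-04] dr [-0.16  0.25  0.02]
off [-0.2229 -0.7061  0.0016] dr [ -0.3    0.11 -73.78]
```

Request:
servo_tool([
  {"offset": [-0.035,-0.02,0],"dr": [0,0,-5]},
  {"offset": [-0.07,-0.04,0],"dr": [0,0,-10]},
  {"offset": [-0.105,-0.06,0],"dr": [0,0,-15]},
  {"offset": [-0.14,-0.08,0],"dr": [0,0,-20]},
  {"offset": [-0.175,-0.1,0],"dr": [0,0,-25]},
  {"offset": [-0.21,-0.12,0],"dr": [0,0,-30]},
  {"offset": [-0.21,-0.16,0],"dr": [0,0,-35]},
  {"offset": [-0.211,-0.2,0],"dr": [0,0,-40]},
  {"offset": [-0.212,-0.24,0],"dr": [0,0,-45]},
  {"offset": [-0.213,-0.28,0],"dr": [0,0,-50]},
  {"offset": [-0.214,-0.32,0],"dr": [0,0,-55]},
  {"offset": [-0.215,-0.36,0],"dr": [0,0,-60]},
  {"offset": [-0.216,-0.4,0],"dr": [0,0,-65]},
  {"offset": [-0.217,-0.44,0],"dr": [0,0,-70]},
  {"offset": [-0.218,-0.48,0],"dr": [0,0,-73.8]},
  {"offset": [-0.219,-0.52,0],"dr": [0,0,-73.8]},
  {"offset": [-0.22,-0.56,0],"dr": [0,0,-73.8]},
  {"offset": [-0.221,-0.6,0.03],"dr": [0,0,-73.8]},
  {"offset": [-0.222,-0.64,0.06],"dr": [0,0,-73.8]},
  {"offset": [-0.223,-0.68,0.09],"dr": [0,0,-73.8]},
], gripper=-0.8)

```text
time_s: 46.82
position: [0.4218, 0.3686, 0.2843]
tcp_rot: [[0.244, 0.97, -0.002], [0.97, -0.244, -0.001], [-0.001, -0.001, -1.0]]
force: [0.1, -0.3, -0.1]
opening: 0.905
grasp_force: 0.0
```

```bash
python3 boxes.py; python3 -c "
from h import *
go((.42,.414,.19),-14.2)"
```

```text
t 46.82 pos [0.4218 0.3686 0.2843] y@ -14.1 z [-0.002 -0.001 -1.   ] F [ 0.1 -0.3 -0.1] M [-0.08  0.1  -0.04] open 0.905 g 0.0
box [ 673. -155.] [96. 70.] long axis 2.4 px [362. 193.]
box [ 677. -359.] [71. 96.] long axis 179.7 px [413. 192.]
wrist
box [421. 412.] [84. 60.] long axis 76.1 px [273. 130.]
off [ 0.0444 -0.0087  0.0896] dr [-0.57  0.41  0.29]
```

Request:
servo_tool([
  {"offset": [0.026,-0.002,0.04],"dr": [0,0,0]},
  {"offset": [0.026,-0.002,0.08],"dr": [0,0,0]},
  {"offset": [0.026,-0.002,0.1],"dr": [0,0,0]},
  {"offset": [0.026,-0.002,0.1],"dr": [0,0,0]},
  {"offset": [0.026,-0.002,0.1],"dr": [0,0,0]},
  {"offset": [0.026,-0.002,0.1],"dr": [0,0,0]},
])

```text
time_s: 47.42
position: [0.4287, 0.3928, 0.1879]
tcp_rot: [[0.246, 0.969, 0.002], [0.969, -0.246, 0.001], [0.001, 0.002, -1.0]]
force: [0.5, 0.6, -0.1]
opening: 0.903
grasp_force: 0.0
```

```bash
python3 boxes.py; python3 -c "
from h import *
go((.4205,.413,.0045),-14)"
```

```text
t 47.42 pos [0.4287 0.3928 0.1879] y@ -14.2 z [ 0.002  0.001 -1.   ] F [ 0.5  0.6 -0.1] M [-0.02  0.1   0.02] open 0.903 g 0.0
box [ 673. -156.] [97. 70.] long axis 2.7 px [362. 193.]
box [ 677. -359.] [71. 96.] long axis 179.7 px [413. 192.]
wrist
box [421. 413.] [84. 59.] long axis 75.8 px [262. 162.]
off [ 0.0164 -0.0138  0.1844] dr [ 0.19 -0.18 -0.22]
```

Request:
servo_tool([
  {"offset": [0.017,-0.012,0.02],"dr": [0,0,0]},
  {"offset": [0.017,-0.013,0.055],"dr": [0,0,0]},
  {"offset": [0.017,-0.013,0.09],"dr": [0,0,0]},
  {"offset": [0.017,-0.013,0.125],"dr": [0,0,0]},
  {"offset": [0.017,-0.013,0.155],"dr": [0,0,0]},
  {"offset": [0.017,-0.013,0.172],"dr": [0,0,0]},
  {"offset": [0.017,-0.013,0.18],"dr": [0,0,0]},
  {"offset": [0.017,-0.013,0.183],"dr": [0,0,0]},
  {"offset": [0.017,-0.013,0.183],"dr": [0,0,0]},
])

```text
time_s: 48.27
position: [0.4202, 0.413, 0.0045]
tcp_rot: [[0.245, 0.969, 0.002], [0.969, -0.245, 0.001], [0.002, 0.002, -1.0]]
force: [-0.3, -0.2, -0.1]
opening: 0.898
grasp_force: 0.0
```

Request:
servo_tool([
  {"offset": [0,0,0],"dr": [0,0,0]},
  {"offset": [0,0,0],"dr": [0,0,0]},
  {"offset": [0,0,0],"dr": [0,0,0]},
  {"offset": [0,0,0],"dr": [0,0,0]},
  {"offset": [0,0,0],"dr": [0,0,0]},
  {"offset": [0,0,0],"dr": [0,0,0]},
], gripper=1)

```text
time_s: 48.77
position: [0.42, 0.413, 0.0046]
tcp_rot: [[0.245, 0.97, 0.002], [0.97, -0.245, 0.001], [0.002, 0.002, -1.0]]
force: [0.4, -0.5, 5.3]
opening: 0.657
grasp_force: 30.0
```

Request:
servo_tool([
  {"offset": [0,0,-0.005],"dr": [0,0,0]},
  {"offset": [0,0,-0.015],"dr": [0,0,0]},
  {"offset": [0,0,-0.03],"dr": [0,0,0]},
  {"offset": [0,0,-0.055],"dr": [0,0,0]},
  {"offset": [0,0,-0.085],"dr": [0,0,0]},
  {"offset": [0,0,-0.115],"dr": [0,0,0]},
  {"offset": [0,0,-0.15],"dr": [0,0,0]},
  {"offset": [0,0,-0.185],"dr": [0,0,0]},
  {"offset": [0,0,-0.22],"dr": [0,0,0]},
  {"offset": [0,0,-0.255],"dr": [0,0,0]},
  {"offset": [0,0,-0.29],"dr": [0,0,0]},
  {"offset": [0,0,-0.325],"dr": [0,0,0]},
  {"offset": [0,0,-0.355],"dr": [0,0,0]},
  {"offset": [0,0,-0.355],"dr": [0,0,0]},
  {"offset": [0,0,-0.355],"dr": [0,0,0]},
])

```text
time_s: 50.02
position: [0.4191, 0.4127, 0.3608]
tcp_rot: [[0.245, 0.97, 0.003], [0.97, -0.245, 0.002], [0.003, 0.003, -1.0]]
force: [-0.5, -0.4, -2.1]
opening: 0.656
grasp_force: 30.0
```

```bash
python3 -c "
from h import *
st(); go((.455,-.15,.36),-88);go(CW((0,0,.26)),-88)"
```

```text
t 50.02 pos [0.4191 0.4127 0.3608] y@ -14.2 z [ 0.003  0.002 -1.   ] F [-0.5 -0.4 -2.1] M [-0.11  0.07  0.01] open 0.656 g 30.0
off [-5.368e-01  1.726e-01 -4.000e-04] dr [ 1.000e-02 -2.500e-01  7.383e+01]
off [-5.689e-01  3.988e-01  1.000e-04] dr [ 1.000e-02 -2.500e-01  7.383e+01]
```

Request:
servo_tool([
  {"offset": [-0.035,0.011,0],"dr": [0,0,5]},
  {"offset": [-0.071,0.023,0],"dr": [0,0,10]},
  {"offset": [-0.107,0.034,0],"dr": [0,0,15]},
  {"offset": [-0.143,0.046,0],"dr": [0,0,20]},
  {"offset": [-0.179,0.057,0],"dr": [0,0,25]},
  {"offset": [-0.215,0.069,0],"dr": [0,0,30]},
  {"offset": [-0.25,0.08,0],"dr": [0,0,35]},
  {"offset": [-0.286,0.092,0],"dr": [0,0,40]},
  {"offset": [-0.322,0.103,0],"dr": [0,0,45]},
  {"offset": [-0.358,0.115,0],"dr": [0,0,50]},
  {"offset": [-0.394,0.127,0],"dr": [0,0,55]},
  {"offset": [-0.429,0.138,0],"dr": [0,0,60]},
  {"offset": [-0.465,0.15,0],"dr": [0,0,65]},
  {"offset": [-0.501,0.161,0],"dr": [0,0,70]},
  {"offset": [-0.537,0.173,0],"dr": [0,0,73.8]},
  {"offset": [-0.542,0.21,0],"dr": [0,0,73.8]},
  {"offset": [-0.547,0.248,0],"dr": [0,0,73.8]},
  {"offset": [-0.553,0.286,0],"dr": [0,0,73.8]},
  {"offset": [-0.558,0.324,0],"dr": [0,0,73.8]},
  {"offset": [-0.564,0.362,0],"dr": [0,0,73.8]},
])

```text
time_s: 51.68
position: [0.6317, -0.2229, 0.3554]
tcp_rot: [[0.999, 0.035, -0.005], [0.035, -0.999, 0.003], [-0.005, -0.003, -1.0]]
force: [-0.7, -0.2, -0.3]
opening: 0.655
grasp_force: 30.0
```

Request:
servo_tool([
  {"offset": [0.036,0,0],"dr": [0,0,0]},
  {"offset": [0.036,0,0],"dr": [0,0,0]},
  {"offset": [0.036,0,0],"dr": [0,0,0]},
  {"offset": [0.036,0,0],"dr": [0,0,0]},
  {"offset": [0.036,0,0],"dr": [0,0,0]},
])

```text
time_s: 52.1
position: [0.6662, -0.2212, 0.3577]
tcp_rot: [[0.999, 0.035, -0.003], [0.035, -0.999, 0.001], [-0.003, -0.001, -1.0]]
force: [-0.1, 0.5, -1.0]
opening: 0.66
grasp_force: 30.0
```

```bash
python3 -c "
from h import *
st(); go(CW((0,0,.007)),-88)"; python3 cab.py
```

```text
t 52.1 pos [ 0.6662 -0.2212  0.3577] y@ -88.0 z [-0.003  0.001 -1.   ] F [-0.1  0.5 -1. ] M [-0.03  0.09  0.02] open 0.66 g 30.0
off [0.0005 0.0156 0.2507] dr [-0.07  0.15  0.01]
t 52.1 pos [ 0.6662 -0.2212  0.3577] y@ -88.0 z [-0.003  0.001 -1.   ] F [-0.1  0.5 -1. ] M [-0.03  0.09  0.02] open 0.66 g 30.0
wrist cab-frame mm [-38.  -1.] [162. 253.] 0.1 x -0.119 0.043 y -0.128 0.125
top cab-frame mm [-1. 99.] [91. 63.] 1.1 x -0.046 0.045 y 0.068 0.131
top cab-frame mm [-24. -94.] [57. 65.] 2.7 x -0.051 0.006 y -0.128 -0.062
```

Request:
servo_tool([
  {"offset": [0,0.015,0.035],"dr": [0,0,0]},
  {"offset": [0,0.015,0.07],"dr": [0,0,0]},
  {"offset": [0,0.015,0.105],"dr": [0,0,0]},
  {"offset": [0,0.015,0.14],"dr": [0,0,0]},
  {"offset": [0,0.015,0.17],"dr": [0,0,0]},
  {"offset": [0,0.015,0.195],"dr": [0,0,0]},
  {"offset": [0,0.015,0.215],"dr": [0,0,0]},
  {"offset": [0,0.015,0.23],"dr": [0,0,0]},
  {"offset": [0,0.015,0.24],"dr": [0,0,0]},
  {"offset": [0,0.015,0.246],"dr": [0,0,0]},
  {"offset": [0,0.015,0.25],"dr": [0,0,0]},
  {"offset": [0,0.015,0.252],"dr": [0,0,0]},
  {"offset": [0,0.015,0.253],"dr": [0,0,0]},
  {"offset": [0,0.015,0.253],"dr": [0,0,0]},
])

```text
time_s: 53.37
position: [0.6688, -0.237, 0.1064]
tcp_rot: [[0.999, 0.035, 0.001], [0.035, -0.999, -0.001], [0.001, 0.001, -1.0]]
force: [-0.3, -0.4, -1.1]
opening: 0.657
grasp_force: 30.0
```

Request:
servo_tool([
  {"offset": [0,0,0.001],"dr": [0,0,0]},
  {"offset": [0,0,0.001],"dr": [0,0,0]},
  {"offset": [0,0,0.001],"dr": [0,0,0]},
])

```text
time_s: 53.62
position: [0.6685, -0.2369, 0.105]
tcp_rot: [[0.999, 0.035, 0.001], [0.035, -0.999, -0.0], [0.001, 0.0, -1.0]]
force: [-0.5, -0.4, -1.2]
opening: 0.661
grasp_force: 30.0
```

Request:
servo_tool([
  {"offset": [0,0,0.0005],"dr": [0,0,0]},
  {"offset": [0,0,0.0005],"dr": [0,0,0]},
  {"offset": [0,0,0.0005],"dr": [0,0,0]},
  {"offset": [0,0,0.0005],"dr": [0,0,0]},
  {"offset": [0,0,-0.02],"dr": [0,0,0]},
  {"offset": [0,0,-0.05],"dr": [0,0,0]},
  {"offset": [0,0,-0.09],"dr": [0,0,0]},
  {"offset": [0,0,-0.13],"dr": [0,0,0]},
  {"offset": [0,0,-0.17],"dr": [0,0,0]},
  {"offset": [0,0,-0.21],"dr": [0,0,0]},
  {"offset": [0,0,-0.25],"dr": [0,0,0]},
  {"offset": [0,0,-0.258],"dr": [0,0,0]},
  {"offset": [0,0,-0.258],"dr": [0,0,0]},
  {"offset": [0,0,-0.258],"dr": [0,0,0]},
], gripper=-0.54)

```text
time_s: 54.78
position: [0.6681, -0.2366, 0.3626]
tcp_rot: [[0.999, 0.035, 0.0], [0.035, -0.999, -0.0], [0.0, 0.0, -1.0]]
force: [-0.7, 0.4, -1.1]
opening: 0.77
grasp_force: 0.0
```

```bash
python3 cab.py;python3 boxes.py|grep -v wrist; python3 -c "
from h import *
go((.44,-.2,.36),-60);go((.4467,.042,.20),69.5-180);go((.4467,.042,.20),69.5)"
```

```text
t 54.78 pos [ 0.6681 -0.2366  0.3626] y@ -88.0 z [ 0. -0. -1.] F [-0.7  0.4 -1.1] M [-0.04  0.15 -0.03] open 0.77 g 0.0
wrist cab-frame mm [ 2. -0.] [87. 60.] 1.1 x -0.042 0.045 y -0.031 0.03
wrist cab-frame mm [-0. 96.] [86. 61.] 0.1 x -0.044 0.043 y 0.065 0.126
wrist cab-frame mm [ -2. -96.] [60. 86.] 89.9 x -0.044 0.041 y -0.127 -0.066
top cab-frame mm [ -1. 100.] [64. 90.] 87.7 x -0.046 0.045 y 0.068 0.131
top cab-frame mm [-3.  3.] [63. 87.] 87.7 x -0.047 0.042 y -0.029 0.034
top cab-frame mm [-24. -99.] [60. 53.] 87.7 x -0.051 0.002 y -0.128 -0.068
t 54.88 pos [ 0.6671 -0.2362  0.3596] y@ -88.0 z [-0.005  0.002 -1.   ] F [-0.9 -0.3 -0.7] M [-0.02  0.16  0.03] open 0.769 g 0.0
box [ 672. -154.] [67. 92.] long axis 179.7 px [361. 194.]
box [ 669. -258.] [67. 84.] long axis 175.0 px [386. 196.]
box [ 663. -364.] [59. 68.] long axis 178.4 px [417. 197.]
box [ 651. -238.] [108.  75.] long axis 2.9 px [278. 165.]
box [ 643. -118.] [112.  77.] long axis 2.1 px [190. 167.]
box [ 651. -357.] [108.  77.] long axis 2.1 px [365. 168.]
off [-0.2259 -0.0443  0.0006] dr [ -0.22   0.23 -27.99]
off [-0.2099 -0.2854  0.1612] dr [-0.1   0.3  22.51]
off [-0.2099 -0.2854  0.1612] dr [-4.2000e-01 -1.4000e-01 -1.5749e+02]
```

Request:
servo_tool([
  {"offset": [-0.035,0,0],"dr": [0,0,0]},
  {"offset": [-0.07,0,0],"dr": [0,0,0]},
  {"offset": [-0.105,0,0],"dr": [0,0,0]},
  {"offset": [-0.14,0,0],"dr": [0,0,3]},
  {"offset": [-0.175,-0.01,0],"dr": [0,0,6]},
  {"offset": [-0.2,-0.04,0],"dr": [0,0,9]},
  {"offset": [-0.21,-0.08,0],"dr": [0,0,12]},
  {"offset": [-0.21,-0.12,0],"dr": [0,0,15]},
  {"offset": [-0.21,-0.16,0],"dr": [0,0,18]},
  {"offset": [-0.21,-0.2,0],"dr": [0,0,21]},
  {"offset": [-0.21,-0.24,0],"dr": [0,0,22.5]},
  {"offset": [-0.21,-0.27,0.02],"dr": [0,0,22.5]},
  {"offset": [-0.21,-0.286,0.06],"dr": [0,0,22.5]},
  {"offset": [-0.21,-0.286,0.1],"dr": [0,0,22.5]},
  {"offset": [-0.21,-0.286,0.14],"dr": [0,0,22.5]},
  {"offset": [-0.21,-0.286,0.161],"dr": [0,0,22.5]},
  {"offset": [-0.21,-0.286,0.161],"dr": [0,0,22.5]},
  {"offset": [-0.21,-0.286,0.161],"dr": [0,0,22.5]},
], gripper=-1)

```text
time_s: 56.48
position: [0.4472, 0.0419, 0.2002]
tcp_rot: [[0.937, -0.35, -0.005], [-0.35, -0.937, 0.001], [-0.004, 0.001, -1.0]]
force: [-0.3, 0.7, -0.5]
opening: 1.001
grasp_force: 0.0
```

```bash
python3 - <<'E'
from h import *
from rig import viewer
st(); go((.4467,.042,.060),69.5-180)
W=viewer.capture("wrist");g=cv2.cvtColor(W["color"],cv2.COLOR_RGB2GRAY)
P=np.array([[.446,.0425,.096],[.3993,.0605,.096],[.492,.0255,.096],[.56,0,.088]]);q=proj(W,P);print(q)
# dark handle profile across at several points
for u,v in q[:3]:
    v=int(round(v)); 
    if 0<=v<420: print(v,g[v,230:330:2].tolist())
# hatch check from top: black/plate region; free-edge expected row 259-261, sides
T=viewer.capture("top");h=cv2.cvtColor(T["color"],cv2.COLOR_RGB2GRAY)
for u in(365,385,420,435): print(u,h[205:275,u].tolist())
E
```

```text
t 56.48 pos [0.4472 0.0419 0.2002] y@ -110.5 z [-0.005  0.001 -1.   ] F [-0.3  0.7 -0.5] M [ 0.02  0.17 -0.07] open 1.001 g 0.0
off [ 1.000e-04 -1.000e-04  1.402e-01] dr [0.05 0.26 0.01]
[[275.25388651 197.00673225]
 [274.57869015 256.5641992 ]
 [275.06462985 133.35269711]
 [275.26687161  29.9915727 ]]
197 [178, 179, 179, 176, 177, 178, 127, 87, 87, 84, 87, 87, 81, 42, 58, 92, 93, 94, 51, 13, 16, 14, 13, 20, 26, 16, 18, 17, 73, 112, 111, 109, 108, 91, 207, 206, 206, 208, 208, 205, 204, 207, 209, 207, 208, 207, 204, 205, 209, 208]
257 [219, 220, 221, 222, 220, 219, 220, 221, 220, 221, 220, 223, 218, 210, 133, 137, 133, 133, 134, 131, 132, 136, 132, 116, 120, 116, 117, 115, 114, 118, 117, 116, 117, 116, 117, 115, 115, 118, 120, 120, 118, 116, 117, 115, 116, 119, 115, 113, 114, 116]
133 [106, 123, 119, 106, 105, 105, 104, 105, 104, 100, 105, 103, 58, 51, 54, 67, 64, 66, 27, 22, 22, 23, 28, 26, 25, 22, 30, 18, 45, 60, 57, 60, 69, 64, 96, 135, 135, 133, 135, 134, 117, 103, 103, 105, 102, 103, 105, 108, 101, 105]
365 [117, 102, 115, 118, 108, 98, 90, 79, 85, 84, 58, 29, 19, 23, 22, 22, 19,
[... 445 characters left out ...]
 47, 65, 63, 92, 159, 185, 188, 187, 187, 186, 187, 186, 189, 199, 200, 193, 189, 197, 203]
420 [32, 34, 36, 35, 42, 65, 84, 81, 52, 26, 22, 20, 21, 22, 20, 21, 22, 20, 20, 20, 22, 19, 21, 22, 22, 20, 22, 22, 21, 20, 22, 22, 21, 23, 21, 22, 20, 21, 20, 22, 21, 21, 19, 22, 20, 23, 22, 21, 22, 33, 61, 72, 70, 110, 165, 185, 188, 187, 187, 187, 186, 186, 190, 197, 202, 203, 204, 203, 203, 202]
435 [46, 47, 47, 45, 46, 45, 46, 44, 59, 123, 181, 197, 195, 187, 160, 139, 120, 87, 64, 49, 33, 27, 23, 18, 20, 18, 19, 21, 21, 21, 21, 22, 21, 21, 21, 21, 21, 21, 20, 20, 19, 21, 23, 20, 21, 21, 22, 21, 30, 56, 74, 63, 42, 39, 54, 76, 102, 127, 149, 171, 187, 195, 200, 203, 204, 203, 203, 202, 203, 202]
```

Hatch edge at row ~260 (expected 259–261): it is fully down. The rod handle is centred at u≈275. Now I'll grasp the rod.

Request:
servo_tool([
  {"offset": [0,0,0.03],"dr": [0,0,0]},
  {"offset": [0,0,0.06],"dr": [0,0,0]},
  {"offset": [0,0,0.09],"dr": [0,0,0]},
  {"offset": [0,0,0.115],"dr": [0,0,0]},
  {"offset": [0,0,0.13],"dr": [0,0,0]},
  {"offset": [0,0,0.137],"dr": [0,0,0]},
  {"offset": [0,0,0.137],"dr": [0,0,0]},
  {"offset": [0,0,0.137],"dr": [0,0,0]},
])

```text
time_s: 57.25
position: [0.4499, 0.0414, 0.0656]
tcp_rot: [[0.937, -0.35, 0.003], [-0.35, -0.937, -0.0], [0.003, -0.001, -1.0]]
force: [-0.5, -0.6, -0.0]
opening: 0.999
grasp_force: 0.0
```

Request:
servo_tool([
  {"offset": [0,0,0],"dr": [0,0,0]},
  {"offset": [0,0,0],"dr": [0,0,0]},
  {"offset": [0,0,0],"dr": [0,0,0]},
  {"offset": [0,0,0],"dr": [0,0,0]},
  {"offset": [0,0,0],"dr": [0,0,0]},
  {"offset": [0,0,0],"dr": [0,0,0]},
  {"offset": [0,0,0],"dr": [0,0,0]},
  {"offset": [0,0,0],"dr": [0,0,0]},
  {"offset": [0,0,0],"dr": [0,0,0]},
  {"offset": [0,0,0],"dr": [0,0,0]},
  {"offset": [0,0,0],"dr": [0,0,0]},
  {"offset": [0,0,0],"dr": [0,0,0]},
  {"offset": [0,0,0],"dr": [0,0,0]},
  {"offset": [0,0,0],"dr": [0,0,0]},
  {"offset": [0,0,0],"dr": [0,0,0]},
  {"offset": [0,0,0],"dr": [0,0,0]},
], gripper=1)

```text
time_s: 58.58
position: [0.4483, 0.0417, 0.0644]
tcp_rot: [[0.937, -0.35, -0.0], [-0.35, -0.937, 0.0], [-0.0, 0.0, -1.0]]
force: [1.0, -0.1, -0.6]
opening: 0.18
grasp_force: 30.0
```

Request:
servo_tool([
  {"offset": [0,0,-0.01],"dr": [0,0,0]},
  {"offset": [0,0,-0.03],"dr": [0,0,0]},
  {"offset": [0,0,-0.06],"dr": [0,0,0]},
  {"offset": [0,0,-0.09],"dr": [0,0,0]},
  {"offset": [0,0,-0.12],"dr": [0,0,0]},
  {"offset": [0,0,-0.15],"dr": [0,0,0]},
  {"offset": [0,0,-0.18],"dr": [0,0,0]},
  {"offset": [0,0,-0.21],"dr": [0,0,0]},
  {"offset": [0,0,-0.24],"dr": [0,0,0]},
  {"offset": [0,0,-0.27],"dr": [0,0,0]},
  {"offset": [0,0,-0.3],"dr": [0,0,0]},
  {"offset": [0,0,-0.3],"dr": [0,0,0]},
])

```text
time_s: 59.58
position: [0.4515, 0.0413, 0.3703]
tcp_rot: [[0.937, -0.35, 0.012], [-0.35, -0.937, -0.002], [0.012, -0.003, -1.0]]
force: [1.7, -0.1, -1.5]
opening: 0.182
grasp_force: 30.0
```

```bash
cat >> h.py <<'E'
GX,GZ=0.14,0.032   # hook tip in tool frame (x, z) relative to TCP, set after grasp
def tipgo(tip,psi,pitch=0,show=True):
    """tip in cabinet frame; psi rod yaw in cabinet frame (deg); pitch hook-end-down (deg)"""
    a=np.radians(psi)+.0344; y=np.array([np.sin(a),-np.cos(a),0]); z=np.array([0,0,-1.]); x=np.cross(y,z)
    D=np.c_[x,y,z]@Rot.from_euler("y",-pitch,degrees=True).as_matrix()
    p=CW(tip)-D@[GX,0,GZ]
    from rig import bot
    s=bot.read_state();R=s["tcp_rot"]
    print(np.round(tip,3),"tcp",p.round(3),"off",np.round(R.T@(p-s["position"]),3),"dr",np.round(Rot.from_matrix(R.T@D).as_rotvec(degrees=True),1))
def E(phi,s=.203,n=.0025,y=-.048):
    f=np.radians(phi); return np.array([-.082+s*np.sin(f)-n*np.cos(f),y,.042+s*np.cos(f)+n*np.sin(f)])
E
python3 - <<'E'
from h import *
st()
tipgo(E(-55)+[-.024,0,-.025],35); tipgo(E(-55)+[-.024,0,.06],35)
E
```

```text
t 59.58 pos [0.4515 0.0413 0.3703] y@ -110.5 z [ 0.012 -0.002 -1.   ] F [ 1.7 -0.1 -1.5] M [-0.    0.12 -0.01] open 0.182 g 30.0
[-0.274 -0.048  0.131] tcp [ 0.283 -0.378  0.263] off [-0.013  0.452  0.106] dr [  0.2  -0.7 -57.4]
[-0.274 -0.048  0.216] tcp [ 0.283 -0.378  0.348] off [-0.012  0.452  0.021] dr [  0.2  -0.7 -57.4]
```

Request:
servo_tool([
  {"offset": [-0.001,0.035,0],"dr": [0,0,-4.5]},
  {"offset": [-0.002,0.07,0],"dr": [0,0,-9]},
  {"offset": [-0.003,0.105,0],"dr": [0,0,-13.5]},
  {"offset": [-0.004,0.14,0],"dr": [0,0,-18]},
  {"offset": [-0.005,0.175,0],"dr": [0,0,-22.5]},
  {"offset": [-0.006,0.21,0],"dr": [0,0,-27]},
  {"offset": [-0.007,0.245,0],"dr": [0,0,-31.5]},
  {"offset": [-0.008,0.28,0],"dr": [0,0,-36]},
  {"offset": [-0.009,0.315,0],"dr": [0,0,-40.5]},
  {"offset": [-0.01,0.35,0],"dr": [0,0,-45]},
  {"offset": [-0.011,0.385,0],"dr": [0,0,-49.5]},
  {"offset": [-0.012,0.42,0],"dr": [0,0,-54]},
  {"offset": [-0.012,0.452,0],"dr": [0,0,-57.4]},
  {"offset": [-0.012,0.452,0],"dr": [0,0,-57.4]},
  {"offset": [-0.012,0.452,0],"dr": [0,0,-57.4]},
  {"offset": [-0.012,0.452,0],"dr": [0,0,-57.4]},
])

```text
time_s: 60.92
position: [0.2786, -0.3764, 0.3634]
tcp_rot: [[0.8, 0.6, -0.001], [0.6, -0.8, 0.003], [0.001, -0.003, -1.0]]
force: [-0.0, 0.8, -2.5]
opening: 0.18
grasp_force: 30.0
```

```bash
sed -i 's/^GX,GZ=.*/GX,GZ=0.1375,0.034/' h.py; python3 - <<'E'
from h import *
from rig import viewer
st()
D={n:viewer.capture(n) for n in("scene","top","wrist")};pickle.dump(D,open("c9.pkl","wb"))
tipgo(E(-55)+[-.024,0,-.025],35)
from rig import bot
s=bot.read_state();R=s["tcp_rot"]
for n in("top","scene"):
    print(n,"bend",proj(D[n],s["position"]+R@[GX,0,GZ-.054]),"tip",proj(D[n],s["position"]+R@[GX,0,GZ]),"edge",proj(D[n],CW(E(-55))))
g=cv2.cvtColor(D["top"]["color"],cv2.COLOR_RGB2GRAY);u,v=proj(D["top"],s["position"]+R@[GX,0,GZ-.054]).round().astype(int)
for r in range(v-9,v+14): print(r,g[r,u-14:u+15].tolist())
E
```

```text
t 60.92 pos [ 0.2786 -0.3764  0.3634] y@ -53.1 z [-0.001  0.003 -1.   ] F [-0.   0.8 -2.5] M [-0.08  0.11 -0.04] open 0.18 g 30.0
[-0.274 -0.048  0.131] tcp [ 0.285 -0.377  0.265] off [0.004 0.004 0.099] dr [-0. -0.  0.]
top bend [427.53771847 270.2203051 ] tip [422.1460972  269.23928622] edge [415.07727955 259.34013982]
scene bend [385.9875095  274.31717569] tip [381.67498259 295.63395609] edge [384.14320036 314.13839215]
261 [192, 192, 192, 191, 191, 192, 191, 191, 191, 190, 192, 190, 192, 191, 185, 181, 179, 159, 101, 47, 48, 106, 180, 204, 204, 198, 186, 171, 155]
262 [190, 190, 190, 192, 191, 190, 190, 189, 191, 192, 190, 191, 194, 196, 184, 180, 175, 149, 81, 40, 64, 129, 195, 208, 206, 205, 198, 186, 173]
263 [191, 191, 190, 190, 190, 191, 192, 190, 190, 191, 192, 192, 195, 195, 183, 180, 168, 126, 63, 39, 75, 142, 195, 208, 208, 207, 202, 192, 180]
264 [190, 190, 191, 191, 191, 191, 190, 191, 189, 184, 182, 184, 183, 180, 176, 176, 155, 98, 48, 42, 75, 127, 169, 196, 206, 208, 201, 189, 181]
265 [191, 191, 189, 191, 192, 190, 185, 183, 171, 149, 141, 140, 136, 134, 146, 161, 
[... 1895 characters left out ...]
98, 97, 98, 98, 98, 97, 93, 83, 80, 77, 62, 44, 35, 38, 66, 99, 130, 180, 216, 214, 173, 125, 102, 78, 54, 41, 32, 39]
280 [127, 131, 135, 138, 138, 140, 142, 143, 135, 135, 124, 89, 47, 37, 59, 104, 138, 147, 159, 184, 207, 199, 161, 140, 119, 63, 33, 37, 59]
281 [182, 188, 194, 194, 192, 196, 201, 199, 193, 194, 190, 164, 109, 92, 116, 155, 182, 194, 190, 193, 209, 224, 214, 201, 171, 84, 33, 46, 101]
282 [208, 212, 218, 218, 216, 215, 220, 216, 211, 212, 214, 204, 182, 176, 174, 159, 178, 202, 198, 202, 210, 222, 234, 225, 183, 87, 32, 50, 122]
283 [217, 222, 221, 221, 220, 216, 216, 218, 222, 218, 218, 214, 207, 205, 206, 193, 193, 197, 169, 169, 181, 177, 216, 225, 175, 82, 37, 65, 145]
```

The rod's end appears at (427,270.5), as predicted (427.5,270.2), so the rod pose in the hand is good. I'll lower the hook in front of the free edge, beside the eye.

Request:
servo_tool([
  {"offset": [0.002,0.002,0.03],"dr": [0,0,0]},
  {"offset": [0.002,0.002,0.06],"dr": [0,0,0]},
  {"offset": [0.002,0.002,0.08],"dr": [0,0,0]},
  {"offset": [0.002,0.002,0.094],"dr": [0,0,0]},
  {"offset": [0.002,0.002,0.094],"dr": [0,0,0]},
  {"offset": [0.002,0.002,0.094],"dr": [0,0,0]},
])

```text
time_s: 61.57
position: [0.2821, -0.3769, 0.2704]
tcp_rot: [[0.799, 0.602, -0.0], [0.602, -0.799, 0.001], [0.0, -0.001, -1.0]]
force: [-0.6, 0.1, -0.7]
opening: 0.18
grasp_force: 30.0
```

```bash
python3 - <<'E'
from h import *
st()
for p in(-55,-45,-35,-25,-15,-5,5): tipgo(E(p)+[-.004,0,-.025],35)
E
```

```text
t 61.57 pos [ 0.2821 -0.3769  0.2704] y@ -53.0 z [-0.     0.001 -1.   ] F [-0.6  0.1 -0.7] M [-0.13  0.08  0.01] open 0.18 g 30.0
[-0.254 -0.048  0.131] tcp [ 0.305 -0.376  0.265] off [0.019 0.013 0.005] dr [-0.1 -0.   0. ]
[-0.231 -0.048  0.159] tcp [ 0.327 -0.375  0.293] off [ 0.037  0.026 -0.022] dr [-0.1 -0.   0. ]
[-0.204 -0.048  0.182] tcp [ 0.354 -0.374  0.316] off [ 0.059  0.041 -0.045] dr [-0.1 -0.   0. ]
[-0.174 -0.048  0.2  ] tcp [ 0.384 -0.373  0.334] off [ 0.084  0.058 -0.064] dr [-0.1 -0.   0. ]
[-0.141 -0.048  0.212] tcp [ 0.417 -0.372  0.346] off [ 0.111  0.077 -0.076] dr [-0.1 -0.   0. ]
[-0.106 -0.048  0.219] tcp [ 0.452 -0.371  0.353] off [ 0.14   0.097 -0.083] dr [-0.1 -0.   0. ]
[-0.071 -0.048  0.219] tcp [ 0.488 -0.37   0.353] off [ 0.169  0.118 -0.083] dr [-0.1 -0.   0. ]
```

Request:
servo_tool([
  {"offset": [0.01,0.007,0.003],"dr": [0,0,0]},
  {"offset": [0.019,0.013,0.002],"dr": [0,0,0]},
  {"offset": [0.025,0.017,-0.005],"dr": [0,0,0]},
  {"offset": [0.031,0.022,-0.014],"dr": [0,0,0]},
  {"offset": [0.037,0.026,-0.022],"dr": [0,0,0]},
  {"offset": [0.044,0.031,-0.03],"dr": [0,0,0]},
  {"offset": [0.052,0.036,-0.038],"dr": [0,0,0]},
  {"offset": [0.059,0.041,-0.045],"dr": [0,0,0]},
])

```text
time_s: 62.23
position: [0.3543, -0.3757, 0.3172]
tcp_rot: [[0.799, 0.601, 0.0], [0.601, -0.799, -0.002], [-0.001, 0.002, -1.0]]
force: [-3.7, -1.7, -1.2]
opening: 0.181
grasp_force: 30.0
```

```bash
cat > hatch.py <<'E'
from h import *
from rig import viewer,bot
st(); T=viewer.capture("top"); g=cv2.cvtColor(T["color"],cv2.COLOR_RGB2GRAY).astype(int)
# free edge at y=+0.08 (left part): dark hatch column, find lowest dark row vs predicted edge rows
for y in(.13,.09):
    rows={p:proj(T,CW(E(p,y=y))).round(1).tolist() for p in range(-55,50,10)}
    u=int(round(rows[-25][0])); print("y",y,"u",u,"edge rows",{p:r[1] for p,r in rows.items()}); print(" col from 165:",g[165:268,u].tolist())
E
python3 hatch.py; python3 - <<'E'
from h import *
for p in(-35,-25,-15,-5,5): tipgo(E(p)+[-.004,0,-.025],35)
E
```

```text
t 62.23 pos [ 0.3543 -0.3757  0.3172] y@ -53.1 z [ 0.    -0.002 -1.   ] F [-3.7 -1.7 -1.2] M [-0.26  0.76  0.19] open 0.181 g 30.0
y 0.13 u 366 edge rows {-55: 261.4, -45: 255.0, -35: 247.1, -25: 237.9, -15: 227.6, -5: 216.9, 5: 206.0, 15: 195.6, 25: 185.9, 35: 177.4, 45: 170.4}
 col from 165: [197, 193, 145, 76, 45, 45, 44, 34, 29, 35, 43, 38, 33, 30, 29, 29, 68, 137, 164, 172, 176, 176, 176, 175, 178, 175, 176, 176, 177, 177, 177, 178, 180, 183, 183, 184, 188, 186, 182, 163, 124, 117, 132, 130, 111, 92, 76, 72, 82, 68, 37, 20, 16, 16, 19, 18, 20, 19, 19, 19, 17, 19, 18, 19, 19, 18, 18, 17, 18, 20, 17, 17, 18, 21, 17, 21, 19, 16, 27, 57, 81, 71, 82, 138, 164, 167, 166, 166, 166, 166, 166, 167, 166, 165, 165, 168, 178, 183, 182, 183, 183, 184, 184]
y 0.09 u 378 edge rows {-55: 260.9, -45: 254.6, -35: 246.6, -25: 237.4, -15: 227.2, -5: 216.4, 5: 205.6, 15: 195.1, 25: 185.4, 35: 177.0, 45: 170.0}
 col from 165: [199, 182, 118, 59, 46, 47, 42, 29, 28, 28, 29, 27, 31, 28, 29, 31, 41, 47, 51, 52, 53, 57, 54, 50, 53, 58, 60, 65, 59, 54, 57, 70, 71, 67, 77, 80, 82, 88, 94, 113, 128, 152, 164, 162, 143, 130, 136, 187, 199, 133, 49, 16, 19, 18, 16, 20, 20, 19, 16, 18, 17, 19, 17, 20, 20, 19, 19, 16, 20, 15, 17, 18, 18, 18, 19, 17, 18, 20, 38, 71, 75, 60, 76, 127, 159, 165, 167, 165, 167, 165, 166, 165, 165, 167, 166, 168, 178, 183, 184, 184, 183, 184, 183]
[-0.204 -0.048  0.182] tcp [ 0.354 -0.374  0.316] off [-0.001 -0.003  0.003] dr [ 0.3 -0.1 -0. ]
[-0.174 -0.048  0.2  ] tcp [ 0.384 -0.373  0.334] off [ 0.024  0.014 -0.015] dr [ 0.3 -0.1 -0. ]
[-0.141 -0.048  0.212] tcp [ 0.417 -0.372  0.346] off [ 0.051  0.033 -0.028] dr [ 0.3 -0.1 -0. ]
[-0.106 -0.048  0.219] tcp [ 0.452 -0.371  0.353] off [ 0.08   0.053 -0.034] dr [ 0.3 -0.1 -0. ]
[-0.071 -0.048  0.219] tcp [ 0.488 -0.37   0.353] off [ 0.109  0.074 -0.034] dr [ 0.3 -0.1 -0. ]
```

The hatch follows as planned: its edge is at row 247, about −35°. Continuing.

Request:
servo_tool([
  {"offset": [0.006,0.003,-0.002],"dr": [0,0,0]},
  {"offset": [0.012,0.006,-0.007],"dr": [0,0,0]},
  {"offset": [0.018,0.01,-0.011],"dr": [0,0,0]},
  {"offset": [0.024,0.014,-0.015],"dr": [0,0,0]},
  {"offset": [0.031,0.019,-0.018],"dr": [0,0,0]},
  {"offset": [0.038,0.024,-0.022],"dr": [0,0,0]},
  {"offset": [0.045,0.029,-0.025],"dr": [0,0,0]},
  {"offset": [0.051,0.033,-0.028],"dr": [0,0,0]},
  {"offset": [0.058,0.038,-0.029],"dr": [0,0,0]},
  {"offset": [0.065,0.043,-0.031],"dr": [0,0,0]},
  {"offset": [0.073,0.048,-0.033],"dr": [0,0,0]},
  {"offset": [0.08,0.053,-0.034],"dr": [0,0,0]},
  {"offset": [0.087,0.058,-0.034],"dr": [0,0,0]},
  {"offset": [0.094,0.063,-0.034],"dr": [0,0,0]},
  {"offset": [0.101,0.068,-0.034],"dr": [0,0,0]},
  {"offset": [0.109,0.074,-0.034],"dr": [0,0,0]},
])

```text
time_s: 63.62
position: [0.4857, -0.3687, 0.3492]
tcp_rot: [[0.8, 0.601, -0.001], [0.601, -0.8, 0.001], [-0.0, -0.001, -1.0]]
force: [-1.9, 0.9, -0.7]
opening: 0.18
grasp_force: 30.0
```

```bash
python3 hatch.py | cut -c1-420; python3 - <<'E'
from h import *
for p in(5,15,22,30): tipgo(E(p,s=.203-.025)+[-.005,0,0],35)
for ps,pt in((35,0),(2,23)):tipgo(E(30,s=.185)+[-.03,0,.01],ps,pt)
E
```

```text
t 63.62 pos [ 0.4857 -0.3687  0.3492] y@ -53.1 z [-0.001  0.001 -1.   ] F [-1.9  0.9 -0.7] M [0.05 0.45 0.15] open 0.18 g 30.0
y 0.13 u 366 edge rows {-55: 261.4, -45: 255.0, -35: 247.1, -25: 237.9, -15: 227.6, -5: 216.9, 5: 206.0, 15: 195.6, 25: 185.9, 35: 177.4, 45: 170.4}
 col from 165: [196, 191, 144, 75, 48, 45, 45, 32, 29, 34, 43, 37, 32, 27, 30, 28, 69, 136, 162, 170, 174, 173, 173, 174, 173, 173, 174, 173, 173, 176, 174, 176, 179, 179, 177, 166, 163, 154, 126, 99, 72, 44, 23, 11, 9, 10, 10, 11, 27, 44, 50, 94, 181, 213, 189, 167, 164, 165, 164, 165, 166, 163, 164, 165, 176, 181, 181, 182, 181, 182, 181, 181, 181, 181, 182, 182, 180, 183, 182, 182, 182, 182, 185, 200, 207, 208, 20
y 0.09 u 378 edge rows {-55: 260.9, -45: 254.6, -35: 246.6, -25: 237.4, -15: 227.2, -5: 216.4, 5: 205.6, 15: 195.1, 25: 185.4, 35: 177.0, 45: 170.0}
 col from 165: [196, 180, 118, 59, 43, 46, 40, 29, 27, 28, 30, 28, 29, 28, 27, 29, 40, 46, 51, 53, 52, 56, 55, 52, 53, 56, 58, 64, 56, 54, 53, 67, 69, 66, 77, 78, 83, 89, 97, 93, 62, 28, 11, 11, 11, 10, 8, 25, 78, 132, 126, 109, 142, 162, 166, 165, 163, 164, 165, 163, 164, 165, 163, 163, 167, 174, 177, 177, 178, 176, 176, 177, 179, 182, 191, 203, 208, 209, 208, 208, 208, 208, 208, 209, 208, 207, 209, 202, 167, 132, 1
[-0.074 -0.048  0.22 ] tcp [ 0.484 -0.37   0.354] off [-0.003 -0.001 -0.004] dr [ 0.1 -0.1 -0. ]
[-0.043 -0.048  0.215] tcp [ 0.515 -0.369  0.349] off [0.022 0.016 0.001] dr [ 0.1 -0.1 -0. ]
[-0.023 -0.048  0.208] tcp [ 0.536 -0.368  0.342] off [0.039 0.028 0.007] dr [ 0.1 -0.1 -0. ]
[-0.    -0.048  0.197] tcp [ 0.558 -0.367  0.331] off [0.057 0.041 0.018] dr [ 0.1 -0.1 -0. ]
[-0.022 -0.048  0.213] tcp [ 0.537 -0.368  0.347] off [0.039 0.029 0.002] dr [ 0.1 -0.1 -0. ]
[-0.022 -0.048  0.213] tcp [ 0.533 -0.293  0.398] off [ 0.082 -0.033 -0.049] dr [  6.6 -22.5  32.5]
```

Request:
servo_tool([
  {"offset": [0.007,0.005,-0.001],"dr": [0,0,0]},
  {"offset": [0.015,0.011,0],"dr": [0,0,0]},
  {"offset": [0.022,0.016,0.001],"dr": [0,0,0]},
  {"offset": [0.03,0.022,0.004],"dr": [0,0,0]},
  {"offset": [0.039,0.028,0.007],"dr": [0,0,0]},
  {"offset": [0.048,0.034,0.012],"dr": [0,0,0]},
  {"offset": [0.057,0.041,0.018],"dr": [0,0,0]},
  {"offset": [0.057,0.041,0.018],"dr": [0,0,0]},
  {"offset": [0.05,0.036,0.01],"dr": [0,0,0]},
  {"offset": [0.04,0.029,0],"dr": [0,0,0]},
  {"offset": [0.04,0.029,0],"dr": [0,0,0]},
])

```text
time_s: 64.58
position: [0.5329, -0.3693, 0.3531]
tcp_rot: [[0.8, 0.599, 0.002], [0.599, -0.8, -0.004], [-0.001, 0.004, -1.0]]
force: [0.3, 0.3, -0.4]
opening: 0.176
grasp_force: 30.0
```

```bash
python3 hatch.py | cut -c1-300; python3 - <<'E'
from h import *
tipgo(E(38,s=.19)+[-.03,0,.02],2,23)
tipgo(E(38,s=.19)+[-.01,0,.008],2,23)
E
```

```text
t 64.58 pos [ 0.5329 -0.3693  0.3531] y@ -53.2 z [ 0.002 -0.004 -1.   ] F [ 0.3  0.3 -0.4] M [-0.08  0.15  0.02] open 0.176 g 30.0
y 0.13 u 366 edge rows {-55: 261.4, -45: 255.0, -35: 247.1, -25: 237.9, -15: 227.6, -5: 216.9, 5: 206.0, 15: 195.6, 25: 185.9, 35: 177.4, 45: 170.4}
 col from 165: [199, 195, 148, 78, 49, 48, 45, 33, 45, 72, 60, 30, 19, 20, 20, 19, 19, 21, 21, 20, 21, 20, 20, 19, 22, 20, 21, 20, 18, 20, 21, 20, 21, 20, 21, 20, 20, 20, 21, 17, 17, 17, 16, 27, 48, 41, 22, 35, 75, 88, 77, 102, 186, 217, 196, 172, 168, 169, 170, 178, 183, 187, 186, 187, 191, 192, 18
y 0.09 u 378 edge rows {-55: 260.9, -45: 254.6, -35: 246.6, -25: 237.4, -15: 227.2, -5: 216.4, 5: 205.6, 15: 195.1, 25: 185.4, 35: 177.0, 45: 170.0}
 col from 165: [200, 184, 120, 61, 47, 46, 42, 31, 37, 52, 49, 33, 22, 17, 19, 21, 20, 22, 19, 19, 20, 20, 20, 18, 21, 19, 19, 19, 20, 17, 20, 17, 18, 17, 15, 17, 14, 17, 15, 17, 16, 16, 16, 30, 51, 39, 21, 94, 194, 195, 144, 111, 144, 167, 169, 169, 168, 168, 170, 180, 184, 190, 202, 210, 212, 212,
[ 0.003 -0.048  0.213] tcp [ 0.558 -0.292  0.398] off [ 0.066 -0.047 -0.046] dr [  6.9 -22.5  32.3]
[ 0.023 -0.048  0.201] tcp [ 0.578 -0.292  0.386] off [ 0.082 -0.035 -0.034] dr [  6.9 -22.5  32.3]
```

The hatch has fallen back and rests at about 37°, near the catch. I'll re-pose the rod straight and pitched for the final press.

Request:
servo_tool([
  {"offset": [-0.01,-0.01,-0.03],"dr": [1,-3.2,4.6]},
  {"offset": [-0.005,-0.015,-0.06],"dr": [2,-6.4,9.2]},
  {"offset": [0.01,-0.02,-0.06],"dr": [3,-9.6,13.8]},
  {"offset": [0.02,-0.025,-0.06],"dr": [4,-12.8,18.4]},
  {"offset": [0.035,-0.03,-0.055],"dr": [5,-16,23]},
  {"offset": [0.05,-0.04,-0.05],"dr": [6,-19.3,27.7]},
  {"offset": [0.066,-0.047,-0.046],"dr": [6.9,-22.5,32.3]},
  {"offset": [0.066,-0.047,-0.046],"dr": [6.9,-22.5,32.3]},
  {"offset": [0.066,-0.047,-0.046],"dr": [6.9,-22.5,32.3]},
  {"offset": [0.066,-0.047,-0.046],"dr": [6.9,-22.5,32.3]},
])

```text
time_s: 65.47
position: [0.5588, -0.2915, 0.3961]
tcp_rot: [[0.917, 0.072, -0.392], [0.068, -0.997, -0.025], [-0.393, -0.004, -0.92]]
force: [-0.9, -0.0, -1.5]
opening: 0.18
grasp_force: 30.0
```

```bash
python3 - <<'E'
from h import *
from rig import viewer,bot
st()
n=np.array([-np.cos(np.radians(43)),0,np.sin(np.radians(43))])
tipgo(E(37,s=.19)+.008*n,2,23)
tipgo(E(43,s=.19)+.004*n,2,23)
s=bot.read_state();R=s["tcp_rot"];D={k:viewer.capture(k) for k in("top","scene")};T=D["top"]
b=s["position"]+R@[GX,0,GZ-.054];print("tip cab",s["position"]+R@[GX,0,GZ]-CW((0,0,0)))
u,v=proj(T,b);print("bend top",u,v)
g=cv2.cvtColor(T["color"],cv2.COLOR_RGB2GRAY);u,v=int(round(u)),int(round(v))
for r in range(v-7,v+12,2):print(r,g[r,u-10:u+11].tolist())
d0=pickle.load(open("cams0.pkl","rb"))["top"];g0=cv2.cvtColor(d0["color"],cv2.COLOR_RGB2GRAY)
for c in(366,378):print("shut",g0[165:182,c].tolist(),"now",g[165:182,c].tolist())
E
```

```text
t 65.47 pos [ 0.5588 -0.2915  0.3961] y@ -85.9 z [-0.392 -0.025 -0.92 ] F [-0.9 -0.  -1.5] M [-0.06 -0.19 -0.07] open 0.18 g 30.0
[ 0.024 -0.048  0.201] tcp [ 0.58  -0.291  0.386] off [0.023 0.001 0.001] dr [-0.1  0.1  0.2]
[ 0.043 -0.048  0.185] tcp [ 0.598 -0.291  0.37 ] off [0.046 0.002 0.008] dr [-0.1  0.1  0.2]
tip cab [ 0.00506261 -0.04657363  0.21080653]
bend top 418.82333012961186 175.30007471793053
168 [48, 45, 47, 46, 49, 46, 48, 44, 44, 44, 44, 45, 44, 45, 43, 41, 49, 74, 105, 116, 116]
170 [35, 37, 36, 34, 35, 33, 35, 30, 31, 30, 31, 30, 32, 30, 29, 42, 77, 111, 119, 117, 117]
172 [38, 36, 28, 27, 28, 32, 29, 25, 25, 24, 25, 29, 27, 31, 49, 89, 112, 117, 119, 117, 118]
174 [92, 70, 31, 12, 13, 10, 11, 15, 27, 44, 41, 21, 18, 50, 92, 114, 117, 117, 118, 118, 105]
176 [82, 41, 11, 12, 12, 11, 13, 31, 68, 106, 105, 58, 62, 97, 116, 119, 118, 117, 108, 95, 64]
178 [87, 47, 14, 10, 12, 12, 27, 49, 70, 82, 91, 87, 108, 118, 119, 117, 121, 117, 91, 55, 35]
180 [139, 96, 37, 13, 14, 25, 52, 73, 73, 63, 88, 110, 118, 119, 118, 117, 108, 82, 49, 28, 17]
182 [72, 52, 24, 13, 25, 51, 73, 74, 64, 90, 113, 119, 119, 117, 120, 106, 74, 45, 29, 19, 10]
184 [11, 9, 11, 12, 29, 61, 72, 76, 98, 114, 119, 118, 119, 122, 113, 71, 37, 25, 16, 16, 13]
186 [9, 13, 13, 8, 14, 30, 65, 103, 116, 118, 118, 117, 113, 91, 60, 37, 14, 12, 15, 17, 16]
shut [184, 180, 132, 72, 47, 38, 30, 18, 19, 18, 19, 17, 18, 17, 19, 19, 18] now [168, 163, 122, 68, 43, 42, 42, 41, 59, 48, 26, 20, 18, 20, 19, 21, 18]
shut [186, 169, 111, 56, 49, 44, 31, 19, 20, 18, 17, 19, 19, 17, 18, 20, 19] now [168, 152, 101, 54, 45, 47, 41, 37, 41, 38, 25, 20, 15, 17, 16, 16, 19]
```

Request:
servo_tool([
  {"offset": [0.008,0,0],"dr": [0,0,0]},
  {"offset": [0.015,0.001,0.001],"dr": [0,0,0]},
  {"offset": [0.021,0.001,0.001],"dr": [0,0,0]},
  {"offset": [0.024,0.001,0.001],"dr": [0,0,0]},
  {"offset": [0.026,0.001,0.002],"dr": [0,0,0]},
  {"offset": [0.026,0.001,0.002],"dr": [0,0,0]},
])

```text
time_s: 66.07
position: [0.5824, -0.2901, 0.3825]
tcp_rot: [[0.916, 0.072, -0.394], [0.068, -0.997, -0.023], [-0.395, -0.005, -0.919]]
force: [-0.3, 0.1, -1.9]
opening: 0.179
grasp_force: 30.0
```

```bash
cat > press.py <<'E'
from h import *
from rig import viewer,bot
st();s=bot.read_state();n=np.array([-.731,-.025,.682]);print("normal F",round(float(s["force"]@n),2),"(on tool, outward +)","along n pos of tip",)
T=viewer.capture("top");g=cv2.cvtColor(T["color"],cv2.COLOR_RGB2GRAY)
for c in(366,378):print(g[168:180,c].tolist())
E
python3 press.py
```

```text
t 66.07 pos [ 0.5824 -0.2901  0.3825] y@ -85.9 z [-0.394 -0.023 -0.919] F [-0.3  0.1 -1.9] M [-0.02 -0.18 -0.03] open 0.179 g 30.0
normal F -1.11 (on tool, outward +) along n pos of tip
[67, 44, 41, 41, 44, 69, 58, 31, 18, 16, 21, 18]
[54, 44, 43, 39, 39, 40, 39, 26, 17, 16, 17, 17]
```

Request:
servo_tool([
  {"offset": [0.0015,0,0.0005],"dr": [0,0,0]},
  {"offset": [0.003,0,0.001],"dr": [0,0,0]},
  {"offset": [0.0045,0,0.0015],"dr": [0,0,0]},
  {"offset": [0.006,0,0.002],"dr": [0,0,0]},
  {"offset": [0.006,0,0.002],"dr": [0,0,0]},
])

```text
time_s: 66.53
position: [0.5863, -0.2899, 0.3796]
tcp_rot: [[0.916, 0.071, -0.395], [0.067, -0.997, -0.024], [-0.396, -0.004, -0.918]]
force: [-2.9, 0.0, 1.0]
opening: 0.18
grasp_force: 30.0
```

```bash
python3 press.py
```

```text
t 66.53 pos [ 0.5863 -0.2899  0.3796] y@ -85.9 z [-0.395 -0.024 -0.918] F [-2.9  0.   1. ] M [-0.03  0.29  0.  ] open 0.18 g 30.0
normal F 2.8 (on tool, outward +) along n pos of tip
[69, 45, 43, 40, 44, 67, 55, 29, 17, 20, 17, 19]
[55, 45, 45, 40, 36, 38, 31, 25, 18, 17, 13, 17]
```

Request:
servo_tool([
  {"offset": [0.001,0,0.0003],"dr": [0,0,0]},
  {"offset": [0.002,0,0.0006],"dr": [0,0,0]},
  {"offset": [0.003,0,0.001],"dr": [0,0,0]},
  {"offset": [0.003,0,0.001],"dr": [0,0,0]},
])

```text
time_s: 66.92
position: [0.5872, -0.2899, 0.3792]
tcp_rot: [[0.915, 0.069, -0.397], [0.065, -0.998, -0.024], [-0.398, -0.004, -0.917]]
force: [-7.2, 0.0, 5.8]
opening: 0.177
grasp_force: 30.0
```

```bash
python3 press.py
```

```text
t 66.92 pos [ 0.5872 -0.2899  0.3792] y@ -86.0 z [-0.397 -0.024 -0.917] F [-7.2  0.   5.8] M [-0.05  1.36  0.1 ] open 0.177 g 30.0
normal F 9.24 (on tool, outward +) along n pos of tip
[68, 44, 42, 40, 38, 57, 52, 31, 20, 18, 18, 19]
[54, 46, 47, 40, 38, 38, 29, 22, 15, 15, 17, 17]
```

Request:
servo_tool([
  {"offset": [-0.001,0,-0.0003],"dr": [0,0,0]},
  {"offset": [-0.001,0,-0.0003],"dr": [0,0,0]},
  {"offset": [-0.001,0,-0.0003],"dr": [0,0,0]},
])

```text
time_s: 67.22
position: [0.5871, -0.2899, 0.3792]
tcp_rot: [[0.916, 0.07, -0.396], [0.066, -0.998, -0.024], [-0.396, -0.004, -0.918]]
force: [-5.7, -0.8, 4.1]
opening: 0.179
grasp_force: 30.0
```

```bash
python3 press.py; python3 - <<'E'
from h import *
from rig import viewer
S=viewer.capture("scene");d0=pickle.load(open("cams0.pkl","rb"))["scene"];pickle.dump(S,open("s11.pkl","wb"))
a=cv2.cvtColor(d0["color"],cv2.COLOR_RGB2GRAY);b=cv2.cvtColor(S["color"],cv2.COLOR_RGB2GRAY)
# hatch right-edge corner & left corner: predicted px
for p in(43,40,37,34):print(p,proj(S,CW(E(p,y=-.158))).round(1),proj(S,CW(E(p,y=.158))).round(1),proj(S,CW(E(p,y=-.11))).round(1))
u,v=proj(S,CW(E(43,y=-.12))).round().astype(int);print(u,v)
print("shut",a[v-14:v+10,u].tolist());print("now ",b[v-14:v+10,u].tolist())
u,v=proj(S,CW(E(43,y=.12))).round().astype(int)
print("shut",a[v-14:v+10,u].tolist());print("now ",b[v-14:v+10,u].tolist())
E
```

```text
t 67.22 pos [ 0.5871 -0.2899  0.3792] y@ -86.0 z [-0.396 -0.024 -0.918] F [-5.7 -0.8  4.1] M [-0.05  1.16  0.03] open 0.179 g 30.0
normal F 7.0 (on tool, outward +) along n pos of tip
[70, 44, 43, 41, 39, 55, 51, 28, 18, 20, 16, 18]
[55, 43, 46, 40, 37, 38, 32, 23, 17, 15, 15, 17]
43 [497.3 251.1] [375.5 200.1] [476.3 242.3]
40 [496.9 250.4] [374.3 199.1] [475.8 241.6]
37 [496.4 250. ] [373.  198.3] [475.1 241.1]
34 [495.9 249.7] [371.5 197.7] [474.4 240.7]
481 244
shut [199, 200, 201, 198, 189, 163, 125, 98, 83, 81, 80, 83, 84, 80, 69, 52, 43, 46, 48, 49, 45, 45, 45, 41]
now  [148, 140, 127, 118, 114, 112, 102, 89, 80, 81, 81, 83, 77, 64, 53, 44, 41, 40, 42, 45, 40, 46, 42, 39]
shut [121, 178, 203, 206, 206, 204, 187, 151, 108, 86, 81, 83, 82, 80, 68, 56, 49, 46, 43, 46, 47, 44, 43, 43]
now  [108, 155, 175, 180, 177, 174, 160, 130, 98, 84, 80, 79, 81, 72, 60, 50, 42, 42, 42, 44, 37, 46, 43, 42]
```

Request:
servo_tool([
  {"offset": [0.0007,0,0.0002],"dr": [0,0,0]},
  {"offset": [0.0014,0,0.0004],"dr": [0,0,0]},
  {"offset": [0.0014,0,0.0004],"dr": [0,0,0]},
])

```text
time_s: 67.57
position: [0.5873, -0.2899, 0.3791]
tcp_rot: [[0.915, 0.069, -0.398], [0.065, -0.998, -0.024], [-0.398, -0.004, -0.917]]
force: [-7.8, 0.0, 7.3]
opening: 0.178
grasp_force: 30.0
```

```bash
python3 press.py; python3 - <<'E'
from h import *
from rig import viewer,bot
S=viewer.capture("scene");T=viewer.capture("top");W=viewer.capture("wrist");pickle.dump((S,T,W),open("s12.pkl","wb"))
s=bot.read_state();R=s["tcp_rot"]
tip=s["position"]+R@[GX,0,GZ];b=s["position"]+R@[GX,0,GZ-.054];c,q=np.cos(.0344),np.sin(.0344)
d=tip-CW((0,0,0));print("tip cab",[round(v,4) for v in(c*d[0]+q*d[1],-q*d[0]+c*d[1],d[2])],"plate dist n at43:",)
x,y,z=c*d[0]+q*d[1],-q*d[0]+c*d[1],d[2];print("hinge polar r,phi",np.hypot(x+.082,z-.042),np.degrees(np.arctan2(x+.082,z-.042)))
print("top bend",proj(T,b),"scene bend",proj(S,b),"scene tip",proj(S,tip))
g=cv2.cvtColor(T["color"],cv2.COLOR_RGB2GRAY);u,v=proj(T,b).round().astype(int)
for r in range(v-8,v+10,2):print(r,g[r,u-10:u+11].tolist())
g=cv2.cvtColor(S["color"],cv2.COLOR_RGB2GRAY);u,v=proj(S,b).round().astype(int);print("scene",u,v)
for r in range(v-14,v+34,2):print(r,g[r,u-14:u+15].tolist())
E
```

```text
t 67.57 pos [ 0.5873 -0.2899  0.3791] y@ -86.0 z [-0.398 -0.024 -0.917] F [-7.8  0.   7.3] M [-0.06  1.62  0.05] open 0.178 g 30.0
normal F 10.7 (on tool, outward +) along n pos of tip
[69, 45, 44, 42, 39, 56, 51, 31, 20, 20, 19, 21]
[56, 47, 46, 40, 40, 36, 30, 23, 17, 15, 15, 16]
tip cab [np.float64(0.0316), np.float64(-0.0464), np.float64(0.1933)] plate dist n at43:
hinge polar r,phi 0.18918590422709625 36.90065589689147
top bend [416.5642178  167.54387861] scene bend [454.50613633 214.12525623] scene tip [446.06409955 235.31519193]
160 [105, 104, 105, 105, 104, 104, 103, 103, 102, 101, 102, 102, 100, 100, 96, 95, 106, 115, 118, 115, 116]
162 [102, 104, 102, 103, 102, 104, 104, 103, 104, 103, 104, 104, 103, 98, 95, 106, 114, 116, 117, 117, 106]
164 [101, 104, 105, 105, 104, 101, 102, 105, 100, 100, 99, 100, 97, 101, 112, 118, 116, 118, 117, 105, 69]
166 [62, 62, 61, 59, 57, 56, 55, 53, 58, 62, 56, 65, 94, 110, 117, 117, 120, 121, 111, 72, 42]
168 [46, 47, 47, 48, 47, 46, 48, 57, 79, 104, 97, 102, 114, 117, 117, 117, 111, 90, 61, 38, 24]
170 [39, 38, 38, 39, 36, 35, 43, 59, 71, 88,
[... 2879 characters left out ...]
85, 79, 55, 35, 33, 37, 30, 32, 26, 36, 35, 30, 36, 37, 36, 41, 50, 55, 61, 73, 75, 79, 81, 82]
238 [36, 35, 34, 25, 28, 31, 30, 30, 27, 24, 30, 35, 32, 35, 32, 31, 31, 30, 34, 27, 39, 33, 32, 32, 37, 43, 50, 57, 65]
240 [23, 28, 39, 29, 26, 20, 29, 27, 33, 29, 32, 33, 30, 28, 27, 36, 34, 35, 35, 37, 31, 31, 33, 36, 27, 39, 34, 34, 37]
242 [30, 26, 26, 29, 34, 30, 28, 31, 23, 28, 31, 32, 29, 28, 29, 31, 32, 30, 33, 36, 33, 33, 36, 29, 34, 34, 32, 34, 33]
244 [32, 27, 31, 31, 24, 29, 30, 35, 25, 29, 33, 32, 33, 26, 30, 23, 29, 31, 26, 29, 26, 34, 30, 32, 34, 35, 32, 32, 30]
246 [25, 28, 29, 28, 32, 25, 31, 27, 25, 29, 31, 30, 26, 23, 31, 29, 32, 29, 36, 33, 35, 35, 30, 30, 31, 29, 30, 36, 28]
```

Force has risen to about 11 N with the hatch blocked about 4° short of shut. That isn't how a 4–6 N catch behaves, so I'm stopping the press. I'll back off and check what the hatch does.

Request:
servo_tool([
  {"offset": [-0.004,0,-0.001],"dr": [0,0,0]},
  {"offset": [-0.01,0,-0.003],"dr": [0,0,0]},
  {"offset": [-0.02,0,-0.006],"dr": [0,0,0]},
  {"offset": [-0.03,0,-0.009],"dr": [0,0,0]},
  {"offset": [-0.03,0,-0.009],"dr": [0,0,0]},
  {"offset": [-0.03,0,-0.009],"dr": [0,0,0]},
])

```text
time_s: 68.27
position: [0.5656, -0.2917, 0.398]
tcp_rot: [[0.918, 0.071, -0.391], [0.067, -0.997, -0.025], [-0.392, -0.003, -0.92]]
force: [0.2, 0.6, -1.3]
opening: 0.18
grasp_force: 30.0
```

```bash
python3 press.py; python3 - <<'E'
from h import *
from rig import viewer
T=viewer.capture("top");S=viewer.capture("scene");pickle.dump((S,T),open("s13.pkl","wb"))
T0=pickle.load(open("cams0.pkl","rb"))["top"]
# edge position profile along the width: outer-edge dark start row per column, shut vs now, sub-pixel at level 30
def prof(c):
    g=cv2.cvtColor(c["color"],cv2.COLOR_RGB2GRAY).astype(float); out=[]
    for u in range(352,446,4):
        col=g[160:200,u]; k=[i for i in range(len(col)-3) if (col[i:i+4]<27).all()]
        out.append((u,160+k[0] if k else None))
    return out
for a,b in zip(prof(T0),prof(T)):print(a[0],a[1],b[1],end=" | ")
E
```

```text
t 68.27 pos [ 0.5656 -0.2917  0.398 ] y@ -85.9 z [-0.391 -0.025 -0.92 ] F [ 0.2  0.6 -1.3] M [ 0.   -0.17 -0.02] open 0.18 g 30.0
normal F -1.0 (on tool, outward +) along n pos of tip
[68, 43, 42, 40, 42, 60, 51, 27, 17, 20, 18, 19]
[55, 45, 47, 43, 40, 38, 31, 24, 18, 15, 15, 18]
352 181 184 | 356 173 176 | 360 172 176 | 364 172 175 | 368 171 176 | 372 171 176 | 376 172 176 | 380 172 175 | 384 171 174 | 388 176 180 | 392 180 184 | 396 180 184 | 400 179 183 | 404 179 184 | 408 179 183 | 412 170 173 | 416 169 None | 420 169 None | 424 170 185 | 428 169 179 | 432 169 172 | 436 169 186 | 440 168 190 | 444 None 191 |
```

The hatch rests uniformly about 0.1 rad open, held by the catch. If it snaps it moves away about 20 mm, so ramping the command slowly is self-limiting. I'll press once more close to the free edge with a slow ramp and a cap.

Request:
servo_tool([
  {"offset": [0.008,0,-0.004],"dr": [0,0,0]},
  {"offset": [0.018,0,-0.003],"dr": [0,0,0]},
  {"offset": [0.025,0,-0.001],"dr": [0,0,0]},
  {"offset": [0.028,0,0],"dr": [0,0,0]},
  {"offset": [0.029,0,0.0003],"dr": [0,0,0]},
  {"offset": [0.03,0,0.0006],"dr": [0,0,0]},
  {"offset": [0.031,0,0.0009],"dr": [0,0,0]},
  {"offset": [0.032,0,0.0012],"dr": [0,0,0]},
  {"offset": [0.033,0,0.0015],"dr": [0,0,0]},
  {"offset": [0.0335,0,0.0017],"dr": [0,0,0]},
  {"offset": [0.034,0,0.0019],"dr": [0,0,0]},
])

```text
time_s: 69.33
position: [0.593, -0.2893, 0.3848]
tcp_rot: [[0.915, 0.068, -0.398], [0.064, -0.998, -0.024], [-0.399, -0.004, -0.917]]
force: [-7.9, 0.7, 6.5]
opening: 0.179
grasp_force: 30.0
```

```bash
python3 press.py
```

```text
t 69.33 pos [ 0.593  -0.2893  0.3848] y@ -86.1 z [-0.398 -0.024 -0.917] F [-7.9  0.7  6.5] M [0.06 1.68 0.05] open 0.179 g 30.0
normal F 10.15 (on tool, outward +) along n pos of tip
[69, 44, 42, 41, 41, 48, 47, 34, 22, 18, 19, 16]
[54, 45, 45, 41, 43, 37, 24, 18, 16, 13, 16, 15]
```

The edge has now moved about 1 px towards shut, so it is the catch ramp. Continuing slowly.

Request:
servo_tool([
  {"offset": [0.0005,0,0.0002],"dr": [0,0,0]},
  {"offset": [0.001,0,0.0003],"dr": [0,0,0]},
  {"offset": [0.0015,0,0.0005],"dr": [0,0,0]},
  {"offset": [0.002,0,0.0006],"dr": [0,0,0]},
  {"offset": [0.002,0,0.0006],"dr": [0,0,0]},
])

```text
time_s: 69.8
position: [0.5972, -0.2891, 0.3809]
tcp_rot: [[0.917, 0.071, -0.393], [0.067, -0.997, -0.024], [-0.394, -0.005, -0.919]]
force: [-3.7, 0.6, 1.2]
opening: 0.178
grasp_force: 30.0
```

```bash
python3 press.py
```

```text
t 69.8 pos [ 0.5972 -0.2891  0.3809] y@ -85.9 z [-0.393 -0.024 -0.919] F [-3.7  0.6  1.2] M [-0.01  0.47 -0.01] open 0.178 g 30.0
normal F 3.48 (on tool, outward +) along n pos of tip
[68, 43, 44, 45, 42, 37, 27, 20, 18, 18, 17, 17]
[55, 44, 52, 65, 49, 26, 15, 16, 17, 17, 15, 17]
```

It's past the peak: force has dropped to about 4 N and the edge is moving. A few more mm, gently.

Request:
servo_tool([
  {"offset": [0.001,0,0.0003],"dr": [0,0,0]},
  {"offset": [0.002,0,0.0006],"dr": [0,0,0]},
  {"offset": [0.003,0,0.001],"dr": [0,0,0]},
  {"offset": [0.004,0,0.0013],"dr": [0,0,0]},
  {"offset": [0.004,0,0.0013],"dr": [0,0,0]},
])

```text
time_s: 70.27
position: [0.6016, -0.2887, 0.3765]
tcp_rot: [[0.917, 0.072, -0.393], [0.069, -0.997, -0.024], [-0.393, -0.005, -0.919]]
force: [-0.1, 1.0, -0.7]
opening: 0.179
grasp_force: 30.0
```

```bash
python3 press.py
```

```text
t 70.27 pos [ 0.6016 -0.2887  0.3765] y@ -85.8 z [-0.393 -0.024 -0.919] F [-0.1  1.  -0.7] M [-0.04 -0.24  0.02] open 0.179 g 30.0
normal F -0.39 (on tool, outward +) along n pos of tip
[71, 47, 42, 29, 22, 21, 19, 19, 19, 17, 19, 17]
[53, 47, 41, 26, 18, 18, 17, 17, 16, 16, 18, 19]
```

Snapped shut: the edge profile matches the initial shut one (dark from row 171–172) and the force is zero. I'll retreat and return the rod.

Request:
servo_tool([
  {"offset": [-0.01,0,-0.005],"dr": [0,0,0]},
  {"offset": [-0.03,0,-0.015],"dr": [0,0,0]},
  {"offset": [-0.06,0,-0.03],"dr": [0,0,0]},
  {"offset": [-0.09,0,-0.04],"dr": [0,6,0]},
  {"offset": [-0.12,0,-0.05],"dr": [0,12,0]},
  {"offset": [-0.14,0,-0.04],"dr": [0,18,0]},
  {"offset": [-0.16,0,-0.03],"dr": [0,23,0]},
  {"offset": [-0.16,0,-0.03],"dr": [0,23,0]},
  {"offset": [-0.16,0,-0.03],"dr": [0,23,0]},
])

```text
time_s: 71.07
position: [0.4628, -0.2985, 0.47]
tcp_rot: [[0.998, 0.068, -0.003], [0.068, -0.998, 0.003], [-0.003, -0.003, -1.0]]
force: [0.5, 0.2, -1.5]
opening: 0.181
grasp_force: 30.0
```

```bash
python3 press.py|tail -2; python3 - <<'E'
from h import *
st(); go((.4483,.0417,.22),69.5-180)
E
```

```text
[77, 50, 42, 27, 20, 19, 20, 19, 20, 20, 21, 20]
[60, 54, 47, 32, 20, 19, 22, 20, 21, 21, 18, 19]
t 71.12 pos [ 0.4648 -0.2991  0.4698] y@ -86.0 z [-0.003  0.003 -1.   ] F [ 0.   0.1 -1.3] M [0.   0.15 0.02] open 0.179 g 30.0
off [ 0.0081 -0.3404  0.2507] dr [-0.13  0.18 24.51]
```

Request:
servo_tool([
  {"offset": [0,-0.03,0.01],"dr": [0,0,4]},
  {"offset": [0,-0.065,0.03],"dr": [0,0,8]},
  {"offset": [0,-0.1,0.05],"dr": [0,0,12]},
  {"offset": [0,-0.135,0.06],"dr": [0,0,16]},
  {"offset": [0,-0.17,0.06],"dr": [0,0,20]},
  {"offset": [0,-0.205,0.06],"dr": [0,0,24.5]},
  {"offset": [0.002,-0.24,0.06],"dr": [0,0,24.5]},
  {"offset": [0.004,-0.275,0.07],"dr": [0,0,24.5]},
  {"offset": [0.006,-0.31,0.09],"dr": [0,0,24.5]},
  {"offset": [0.008,-0.34,0.12],"dr": [0,0,24.5]},
  {"offset": [0.008,-0.34,0.16],"dr": [0,0,24.5]},
  {"offset": [0.008,-0.34,0.2],"dr": [0,0,24.5]},
  {"offset": [0.008,-0.34,0.235],"dr": [0,0,24.5]},
  {"offset": [0.008,-0.34,0.25],"dr": [0,0,24.5]},
  {"offset": [0.008,-0.34,0.25],"dr": [0,0,24.5]},
  {"offset": [0.008,-0.34,0.25],"dr": [0,0,24.5]},
  {"offset": [0.008,-0.34,0.25],"dr": [0,0,24.5]},
])

```text
time_s: 72.53
position: [0.4509, 0.0419, 0.221]
tcp_rot: [[0.938, -0.348, -0.001], [-0.348, -0.938, 0.004], [-0.002, -0.003, -1.0]]
force: [0.7, -0.8, -0.8]
opening: 0.179
grasp_force: 30.0
```

```bash
python3 - <<'E'
from h import *
from rig import viewer,bot
st(); go((.4483,.0417,.068),69.5-180)
s=bot.read_state();R=s["tcp_rot"];T=viewer.capture("top");g=cv2.cvtColor(T["color"],cv2.COLOR_RGB2GRAY)
b=s["position"]+R@[GX,0,GZ-.054];u,v=proj(T,b);print("bend pred",u,v);u,v=int(round(u)),int(round(v))
for r in range(v-6,v+8):print(r,g[r,u-8:u+9].tolist())
E
```

```text
t 72.53 pos [0.4509 0.0419 0.221 ] y@ -110.3 z [-0.001  0.004 -1.   ] F [ 0.7 -0.8 -0.8] M [-0.07  0.15  0.03] open 0.179 g 30.0
off [-0.0021  0.0016  0.153 ] dr [-0.18  0.13  0.16]
bend pred 330.0660392770397 213.11434278449187
207 [160, 173, 171, 171, 170, 169, 169, 169, 170, 172, 171, 171, 169, 171, 169, 147, 77]
208 [189, 185, 173, 171, 171, 170, 170, 170, 169, 170, 169, 170, 169, 170, 170, 149, 78]
209 [196, 189, 173, 168, 170, 170, 170, 170, 170, 169, 170, 169, 170, 170, 169, 148, 79]
210 [197, 192, 177, 170, 170, 170, 169, 168, 170, 172, 170, 169, 170, 170, 169, 148, 77]
211 [196, 194, 185, 173, 171, 170, 169, 165, 168, 170, 170, 170, 170, 169, 169, 147, 79]
212 [196, 196, 186, 168, 163, 166, 163, 164, 175, 172, 170, 170, 171, 170, 169, 149, 80]
213 [197, 195, 180, 139, 133, 151, 155, 186, 199, 175, 169, 169, 171, 171, 168, 150, 79]
214 [197, 197, 178, 121, 110, 134, 150, 198, 202, 171, 166, 170, 170, 171, 170, 150, 78]
215 [197, 193, 171, 125, 126, 149, 170, 210, 192, 169, 170, 171, 171, 169, 169, 150, 85]
216 [197, 184, 149, 135, 162, 180, 196, 216, 188, 176, 180, 176, 174, 174, 173, 158, 112]
217 [193, 172, 131, 138, 179, 193, 211, 212, 194, 187, 191, 188, 188, 188, 184, 173, 142]
218 [185, 147, 121, 145, 180, 199, 217, 202, 193, 195, 196, 195, 194, 195, 194, 189, 169]
219 [179, 132, 129, 165, 182, 203, 218, 198, 194, 197, 196, 196, 196, 197, 197, 196, 187]
220 [172, 127, 136, 178, 192, 211, 206, 192, 194, 195, 196, 196, 196, 196, 197, 197, 193]
```

Request:
servo_tool([
  {"offset": [-0.001,0,0.03],"dr": [0,0,0]},
  {"offset": [-0.001,0,0.06],"dr": [0,0,0]},
  {"offset": [-0.001,0,0.09],"dr": [0,0,0]},
  {"offset": [-0.001,0,0.115],"dr": [0,0,0]},
  {"offset": [-0.001,0,0.13],"dr": [0,0,0]},
  {"offset": [-0.001,0,0.14],"dr": [0,0,0]},
  {"offset": [-0.001,0,0.145],"dr": [0,0,0]},
  {"offset": [-0.001,0,0.145],"dr": [0,0,0]},
  {"offset": [-0.001,0,0.145],"dr": [0,0,0]},
])

```text
time_s: 73.33
position: [0.4485, 0.0426, 0.0758]
tcp_rot: [[0.937, -0.349, -0.001], [-0.349, -0.937, 0.004], [-0.003, -0.003, -1.0]]
force: [-0.0, -0.3, -0.8]
opening: 0.181
grasp_force: 30.0
```

```bash
python3 - <<'E'
from h import *
st(); go((.4483,.0417,.065),69.5-180)
E
```

```text
t 73.33 pos [0.4485 0.0426 0.0758] y@ -110.4 z [-0.001  0.004 -1.   ] F [-0.  -0.3 -0.8] M [0.04 0.25 0.01] open 0.181 g 30.0
off [0.0001 0.0009 0.0108] dr [-0.18  0.15  0.1 ]
```

Request:
servo_tool([
  {"offset": [0,0.001,0.003],"dr": [-0.2,0,0]},
  {"offset": [0,0.001,0.006],"dr": [-0.2,0,0]},
  {"offset": [0,0.001,0.009],"dr": [-0.2,0,0]},
  {"offset": [0,0.001,0.0105],"dr": [-0.2,0,0]},
  {"offset": [0,0.001,0.0105],"dr": [-0.2,0,0]},
  {"offset": [0,0.001,0.0105],"dr": [-0.2,0,0]},
])

```text
time_s: 73.83
position: [0.4467, 0.0419, 0.0645]
tcp_rot: [[0.937, -0.349, -0.005], [-0.349, -0.937, 0.001], [-0.005, 0.001, -1.0]]
force: [-0.7, 0.7, 0.4]
opening: 0.179
grasp_force: 30.0
```

Request:
servo_tool([
  {"offset": [0,0,0],"dr": [0,0,0]},
  {"offset": [0,0,0],"dr": [0,0,0]},
  {"offset": [0,0,0],"dr": [0,0,0]},
  {"offset": [0,0,0],"dr": [0,0,0]},
  {"offset": [0,0,0],"dr": [0,0,0]},
  {"offset": [0,0,0],"dr": [0,0,0]},
  {"offset": [0,0,0],"dr": [0,0,0]},
  {"offset": [0,0,0],"dr": [0,0,0]},
  {"offset": [0,0,0],"dr": [0,0,0]},
  {"offset": [0,0,0],"dr": [0,0,0]},
  {"offset": [0,0,-0.03],"dr": [0,0,0]},
  {"offset": [0,0,-0.07],"dr": [0,0,0]},
  {"offset": [0,0,-0.11],"dr": [0,0,0]},
  {"offset": [0,0,-0.15],"dr": [0,0,0]},
  {"offset": [0,0,-0.19],"dr": [0,0,0]},
  {"offset": [0,0,-0.19],"dr": [0,0,0]},
  {"offset": [0,0,-0.19],"dr": [0,0,0]},
], gripper=-1)

```text
time_s: 75.25
position: [0.4493, 0.0415, 0.2568]
tcp_rot: [[0.937, -0.348, 0.001], [-0.348, -0.937, -0.0], [0.001, -0.0, -1.0]]
force: [-0.5, -0.0, -0.5]
opening: 1.0
grasp_force: 0.0
```

```bash
python3 - <<'E'
from h import *
from rig import viewer
st(); W=viewer.capture("wrist");T=viewer.capture("top");g=cv2.cvtColor(W["color"],cv2.COLOR_RGB2GRAY)
q=proj(W,np.array([[.446,.0425,.096],[.3993,.0605,.096],[.492,.0255,.096],[.56,0,.092]]));print(q.round(1))
for u,v in q:
    v=int(round(v))
    if 5<v<415:print(v,g[v,235:320:2].tolist())
print("end",g[int(q[1][1])-12:int(q[1][1])+14,int(q[1][0])].tolist())
t=cv2.cvtColor(T["color"],cv2.COLOR_RGB2GRAY);T0=pickle.load(open("cams0.pkl","rb"))["top"];t0=cv2.cvtColor(T0["color"],cv2.COLOR_RGB2GRAY)
for c in(366,378,428):print("shut0",t0[168:176,c].tolist(),"now",t[168:176,c].tolist())
u,v=proj(T,np.array([.577,-.0065,.088])).round().astype(int)
for r in range(v-4,v+6,2):print(r,t0[r,u-7:u+8].tolist(),t[r,u-7:u+8].tolist())
E
```

```text
t 75.25 pos [0.4493 0.0415 0.2568] y@ -110.4 z [ 0.001 -0.    -1.   ] F [-0.5 -0.  -0.5] M [-0.    0.2   0.03] open 1.0 g 0.0
[[276.  185.5]
 [275.3 236.5]
 [276.  131.9]
 [276.3  45.5]]
186 [180, 167, 161, 162, 164, 161, 147, 77, 77, 81, 79, 74, 38, 37, 86, 101, 97, 40, 19, 18, 19, 18, 26, 31, 19, 58, 105, 99, 99, 100, 122, 203, 199, 194, 201, 189, 193, 196, 191, 200, 189, 193, 196]
236 [205, 201, 191, 188, 190, 190, 191, 190, 189, 191, 188, 191, 141, 101, 109, 107, 105, 102, 75, 77, 78, 79, 74, 80, 81, 105, 106, 107, 105, 104, 106, 106, 110, 106, 105, 107, 106, 103, 107, 107, 107, 106, 103]
132 [114, 104, 121, 111, 94, 96, 96, 97, 97, 97, 96, 88, 40, 53, 60, 53, 65, 38, 27, 24, 29, 40, 30, 25, 25, 41, 54, 56, 57, 64, 62, 121, 118, 124, 124, 123, 122, 122, 122, 123, 121, 121, 120]
46 [198, 201, 199, 201, 199, 201, 173, 172, 173, 175, 198, 197, 187, 199, 200, 190, 198, 197, 198, 157, 212, 245, 212, 154, 182, 189, 201, 199, 197, 200, 198, 198, 200, 199, 197, 201, 200, 198, 199, 198, 200, 201, 200]
end [37, 39, 36, 37, 34, 37, 38, 36, 41, 34, 35, 41, 78, 114, 119, 118, 122, 123, 124, 1
[... 341 characters left out ...]
 [196, 196, 194, 195, 195, 190, 177, 168, 169, 171, 169, 168, 169, 168, 169]
215 [194, 195, 196, 198, 196, 191, 189, 180, 176, 174, 171, 170, 172, 173, 171] [193, 193, 196, 196, 194, 188, 182, 173, 173, 171, 169, 170, 169, 172, 170]
217 [179, 178, 182, 181, 144, 144, 197, 206, 198, 195, 190, 190, 190, 194, 190] [174, 175, 183, 180, 145, 139, 185, 197, 197, 194, 189, 187, 188, 192, 188]
219 [197, 196, 195, 172, 147, 189, 216, 195, 193, 198, 199, 197, 198, 198, 198] [194, 189, 186, 168, 134, 174, 214, 196, 192, 195, 196, 195, 196, 196, 195]
221 [199, 198, 180, 142, 174, 216, 193, 193, 196, 199, 197, 198, 198, 197, 198] [197, 195, 177, 138, 165, 210, 197, 193, 196, 196, 195, 197, 195, 195, 196]
```

The hatch's edge profile is back to its initial shut state, the rod lies in its rest as at the start, and the hand is clear and open. Handing in.

```bash
python3 -c "
from rig import ticket
print(ticket.hand_in())"
```

```text
the job is handed in; nothing more can be done
None
```

I handed the job in: all three slide boxes stand flat in the dark cabinet, the hatch is snapped shut and the rod is back in its rest, hook down. Shutting the hatch took about 12 N, more than the 4–6 N the catch should need.

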